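Refit the battery packs of a bench power unit and restart it

TASK

Put the power unit back into service: slide every battery pack on the bench, nose first, fully home into a bay of its own and lock it there by turning its captive screw clockwise to the stop with the screwdriver. Once all the packs are locked, hold the recessed restart button fully down with the tip of the screwdriver for three seconds. Finally stand the screwdriver back upright in its wooden stand, and leave the other things on the bench where they are.

Things in the scene. Friction and masses are not known exactly. Their poses are not given: they have to be found in the camera images.
- pack1_centre (a point): centre of the case of a loose battery pack (36 mm above its underside): 80 mm long (x), 48 mm wide (y), 72 mm high, 0.38 kg, heavy foot. x points to the nose, with three brass strips; the tail is blue. On top a handle: a bar along x 40 long, 16 thick (y), 20 high, its middle 14 mm from the centre towards the nose, 104 mm above the underside, 22 mm free below. All alike: any pack, any bay.
- pack1_screw (a point): centre of the top of pack1's captive brass screw head (21 mm across, sunk flush in a 23 mm well in the lid, 71 mm above the pack's underside, 24 mm from its centre towards the tail). x runs along the screwdriver slot (4.2 mm wide, rounded lips, 5.5 mm deep) and turns with the screw; z is up.
- pack1_latch (a joint): turn of pack1's captive screw, rad: about 0 = open (slot along the pack), growing clockwise from above to 1.571 = locked, at a stop. Stiff (about 0.1 N m), stays where left. It swings a tongue out of the pack's right side (-y), 31 mm up, in behind a keeper post of the bay; it comes fully round only when the pack is home within about 3 mm.
- pack2_centre (a point): centre of the case of a loose battery pack (36 mm above its underside): 80 mm long (x), 48 mm wide (y), 72 mm high, 0.38 kg, heavy foot. x points to the nose, with three brass strips; the tail is blue. On top a handle: a bar along x 40 long, 16 thick (y), 20 high, its middle 14 mm from the centre towards the nose, 104 mm above the underside, 22 mm free below. All alike: any pack, any bay.
- pack2_screw (a point): centre of the top of pack2's captive brass screw head (21 mm across, sunk flush in a 23 mm well in the lid, 71 mm above the pack's underside, 24 mm from its centre towards the tail). x runs along the screwdriver slot (4.2 mm wide, rounded lips, 5.5 mm deep) and turns with the screw; z is up.
- pack2_latch (a joint): turn of pack2's captive screw, rad: about 0 = open (slot along the pack), growing clockwise from above to 1.571 = locked, at a stop. Stiff (about 0.1 N m), stays where left. It swings a tongue out of the pack's right side (-y), 31 mm up, in behind a keeper post of the bay; it comes fully round only when the pack is home within about 3 mm.
- pack3_centre (a point): centre of the case of a loose battery pack (36 mm above its underside): 80 mm long (x), 48 mm wide (y), 72 mm high, 0.38 kg, heavy foot. x points to the nose, with three brass strips; the tail is blue. On top a handle: a bar along x 40 long, 16 thick (y), 20 high, its middle 14 mm from the centre towards the nose, 104 mm above the underside, 22 mm free below. All alike: any pack, any bay.
- pack3_screw (a point): centre of the top of pack3's captive brass screw head (21 mm across, sunk flush in a 23 mm well in the lid, 71 mm above the pack's underside, 24 mm from its centre towards the tail). x runs along the screwdriver slot (4.2 mm wide, rounded lips, 5.5 mm deep) and turns with the screw; z is up.
- pack3_latch (a joint): turn of pack3's captive screw, rad: about 0 = open (slot along the pack), growing clockwise from above to 1.571 = locked, at a stop. Stiff (about 0.1 N m), stays where left. It swings a tongue out of the pack's right side (-y), 31 mm up, in behind a keeper post of the bay; it comes fully round only when the pack is home within about 3 mm.
- bay_left (a point): left bay of the fixed power unit: where the centre of a pack's case (36 mm above the surface) is when the pack is fully home. x points into the bay; the pack's x axis must lie along it, nose first. Bays are 66 mm apart, open above and in front, 52 mm wide between rails 14 mm wide, 12 mm high.
- bay_middle (a point): middle bay of the fixed power unit: where the centre of a pack's case (36 mm above the surface) is when the pack is fully home. x points into the bay; the pack's x axis must lie along it, nose first. The housing behind the bays is 78 mm high, 45 mm deep, 212 mm wide; its face is 40 mm beyond this point and a home pack touches it.
- bay_right (a point): right bay of the fixed power unit: where the centre of a pack's case (36 mm above the surface) is when the pack is fully home. x points into the bay; the pack's x axis must lie along it, nose first. Each rail begins with a round steel keeper post, 14 mm across, 37 mm high, from 31 to 46 mm before this point (-x); a pack's tongue locks behind the right one (-y).
- restart_top (a point): top of the red restart button of the power unit (14 mm across), which lies at the bottom of a 17 mm wide, 8 mm deep round well in a square black boss (34 mm) on top of the control pod (60 mm high, 42 mm wide) at the unit's right end; pressed straight down 3.5 mm, springs back; 1.5 N starts it, 5 N brings it fully down.
- restart (a joint): how far the restart button is pressed in m, 0 to 0.0035
- driver_grip (a point): middle of the screwdriver's dark red handle; z points from blade to handle. Handle 80 mm long, two flat sides 22 mm apart facing y and -y, 24.5 mm the other way. The blade's end is 135 mm below this point: flat, 10 mm wide along x, 2.8 mm thick along y, 10 mm long, on a 7 mm shaft. A black 23 mm collar, 88 mm above the blade's end, rests on the stand. 0.09 kg.
- stand_hole (a point): centre of the mouth, on top, of the screwdriver stand: a fixed wooden block 48 x 44 mm (x, y), 94 mm high, with an upright hole 15 mm wide (3 mm chamfer), 90 mm deep. The screwdriver stands in it upright with its collar on the top, so its grip point is 47 mm above this point.
- solvent_bottle: pale blue bottle, 61 mm across, 214 mm high, standing at the back right; origin under its middle. Not to be disturbed.
- frit_jar: small jar with a dark lid, 44 mm across, 105 mm high, standing at the back right; origin under its middle. Not to be disturbed.
- caliper: vernier caliper, 210 x 60 mm, 14 mm high, lying near the front edge; origin under its middle. Not to be disturbed.
- spanner: spanner, 172 x 27 mm, 6 mm high, lying at the back; origin under its middle. Not to be disturbed.

How it is judged:
By the outcome, as a careful person would: the job done as asked, in the order asked, and still so for the second after the job is handed in, with the robot touching nothing.
Of pack1, pack2, pack3 only 2 to 3 are there at a start; the rules pass over those that are not, and their reading is None.
At some moment in a run one of pack1, pack2, pack3 may be knocked a few centimetres aside while the robot is not near it.
It also fails if it takes over 210 s, if anything falls off the work surface, if the arm or the gripper's body presses on something with over 40 N, if the wrist force passes 120 N, or if a joint passes its speed limit or range.

ROBOT

A 7-joint arm with a two-finger parallel gripper is mounted at the origin on a cart in front of the work surface, level with it; the furniture and walls round the work are solid. World frame = base frame: x ahead of the robot, y to its left, z up, the work surface at z = 0. Lengths are in mm, angles in rad, forces in N, time in s.
With the tool pointing down it reaches from about 400 to 875 mm from the base axis. Payload 4.4 kg.
Tool frame: the origin (TCP) lies on the centre line of the jaws, within the pads' length; the fingertips stand 14 mm ahead of it and the grasp point (between the pads) lies 5 mm behind it; z points along the fingers, x is the direction in which the jaws open and shut, and the axes are right-handed (so a half turn about z gives the same grasp; the last joint's range is limited). The gripper opens to 85 mm and grips with 20 to 120 N. Pads are 22 mm wide; open, the fingers measure 114 mm over their backs; the gripper's body (76 mm by 85 mm) begins 54 mm behind the grasp point. The pads swing forward as they close: fully open they stand 13 mm farther back than shut.
Start: joints at [-1.285, 0.628, 0.038, 1.517, -0.027, 0.996, -0.02], TCP at [223.96, 610.213, 245.313] pointing down, gripper open.
Joint ranges: [-3.06, 3.06], [-0.37, 2.12], [-1.25, 1.32], [0.18, 2.47], [-1.1, 4.24], [0.23, 1.98], [-2.94, 2.94]. Speed limits (rad/s): [2.57, 2.57, 3.14, 3.14, 3.14, 3.14, 3.14].

INTERFACE

Orientations are given as [roll, pitch, yaw] about the fixed x, y, z axes, in that order (R = Rz(yaw) Ry(pitch) Rx(roll)).
In Python, from cell import ctrl gives the robot as it stands.
- The arm moves only by the tool send_rows, never from a script. Its argument "commands" is a list of rows, each a list of 5 numbers: the finger opening in mm, from 0 to 85.4, then the shift along the tool's x, y, z in mm, then the turn about the tool's z in degrees. In form: [[grip, x, y, z, roll], ...]. A call has 1 to 5 rows; each row is the pose to reach, as a shift and turn from the pose measured when the call began, along the tool's axes at that moment; what a row does not reach only later rows make up. A row lasts 1/10 s, in which the tool goes at most 50 mm and 8.59 degrees, less where a joint would pass 70% of its speed; a pose out of reach is approached as far as the arm can. A call with a gripper value outside its range is refused whole. The fingers move at their own pace and stop on an object; the grip force is fixed at half the most. Time passes only in rows, so rows that repeat a pose let the fingers close. It gives the time, the measured TCP pose, the force and the opening at its end, in the units of the state.
- ctrl.read_state(): the state, without advancing time (a new reading comes with each control period).
- ctrl.get_image(name): name is "scene" or "side" or "wrist"; returns the picture (480x640x3 uint8, red, green, blue); there is no depth.
- ctrl.camera_params(name): a dict with "fx", "fy", "cx", "cy" (pixels), "cam_to_world" (4x4, takes a point from camera to world coordinates). Camera axes: x right, y down, z forward; pixel columns grow to the right and rows downward; lengths in mm; the calibration is good to about 2 mm. A picture is of the moment at which its call begins: read the wrist's pose just before it. camera_params takes no time and is no camera call; for the wrist camera it gives the pose at the moment of the call.
- ctrl.finish_job(): hands the job in, once; it reports no verdict.
The state is a dict: "clock": time; "qpos": joint angles; "qd": joint speeds; "tau": joint torques, N m; "eef_pos": TCP position; "tool_rot": TCP orientation; "force": force on the tool from outside, world axes, zero at the start; "torque": the same for the moment, N m; "width": finger opening in mm.
Only numpy, scipy, OpenCV 4.12 (cv2) and the standard library are available. Lean on these libraries where they do the work, as an engineer would, in place of code of your own. Each camera call takes 0.05 s, during which the arm holds its last target.

## Working session

There is one attempt and no reset: what is moved stays moved. The work goes in short steps, Python scripts to look and compute and a tool call to move; the robot and the scene stay as the last step left them, time stands still between calls to the robot, and variables do not carry over. Pictures are saved under pics/ and viewed, and the job is handed in when it is done.

Besides the shell and the picture viewer there is one more tool, called after "Request:" as name([rows], argument=value, ...), one row to a line, values as JSON. send_rows: Moves the arm, as the interface text tells. Its arguments: {"type":"object","properties":{"commands":{"type":"array"}},"required":["commands"]}

```bash
ls; mkdir -p pics
python3 - <<'E'
from cell import ctrl
import cv2
s=ctrl.read_state(); print(s)
for n in ["scene","side","wrist"]:
    p=ctrl.camera_params(n); print(n,p)
    cv2.imwrite(f"pics/{n}0.png",ctrl.get_image(n)[:,:,::-1])
E
```

```text
pics
{'clock': 0.0, 'qpos': array([-1.28479175,  0.62934713,  0.03843358,  1.51838392, -0.02700766,
        0.99630853, -0.01996762]), 'qd': array([-0.00034195,  0.00121915,  0.00148539,  0.00036858,  0.00053233,
        0.0012058 ,  0.00099553]), 'tau': array([-4.61470972e-04, -5.63397825e+01,  1.22626137e+00, -1.93452519e+01,
        1.11175634e-02,  1.05503705e-02, -5.57857632e-06]), 'eef_pos': array([223.74091328, 609.62773583, 244.38317742]), 'tool_rot': array([3.14157808e+00, 1.92919765e-03, 1.21902636e+00]), 'force': array([-0.19842884, -0.04521755, -0.17230194]), 'torque': array([ 0.00641512,  0.01143745, -0.08331995]), 'width': 85.45234043796383}
scene {'fx': 434.526085670651, 'fy': 434.526085670651, 'cx': 320.11957899633427, 'cy': 233.86395724696234, 'cam_to_world': array([[-5.46411405e-01, -3.53123234e-01,  7.59433050e-01,
        -1.08624648e+02],
       [-8.37440882e-01,  2.18145291e-01, -5.01104182e-01,
         4.58848771e+02],
       [ 1.12847858e-02, -9.09789324e-01, -4.14916908e-01,
         4.83081809e+02],
       [ 0.00000000e+00,  0.00000000e+00,  0.00000000e+00,
[... 257 characters left out ...]
-01,  3.56395760e-01, -4.08519162e-01,
         3.87307661e+02],
       [-1.83807726e-02, -7.71839462e-01, -6.35551722e-01,
         6.51076439e+02],
       [ 0.00000000e+00,  0.00000000e+00,  0.00000000e+00,
         1.00000000e+00]])}
wrist {'fx': 336.2125758523042, 'fy': 336.2125758523042, 'cx': 319.8563407976596, 'cy': 235.123045803377, 'cam_to_world': array([[ 3.43444326e-01,  8.98021965e-01,  2.74959170e-01,
         1.53029014e+02],
       [ 9.39171342e-01, -3.27838897e-01, -1.02366246e-01,
         6.35804416e+02],
       [-1.78482626e-03,  2.93390879e-01, -9.55990903e-01,
         3.74090444e+02],
       [ 0.00000000e+00,  0.00000000e+00,  0.00000000e+00,
         1.00000000e+00]])}
```

View pics/scene0.png

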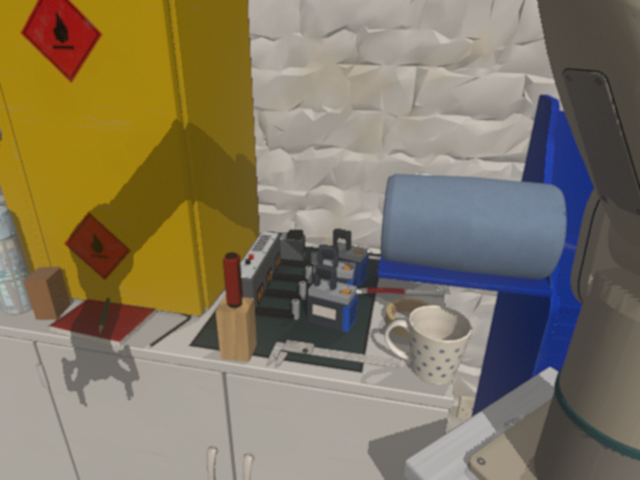

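View pics/side0.png

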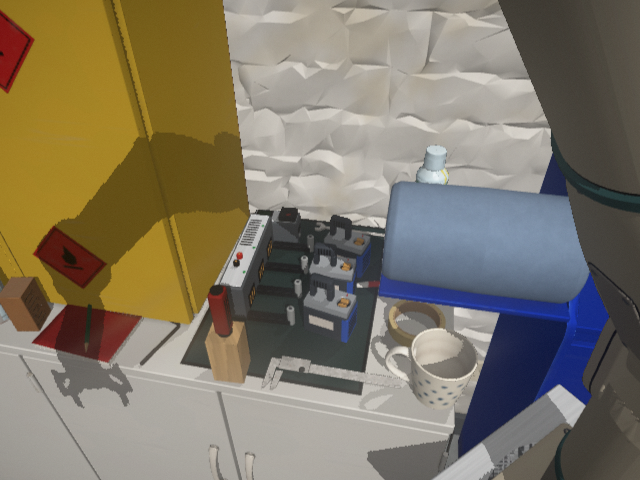

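View pics/wrist0.png

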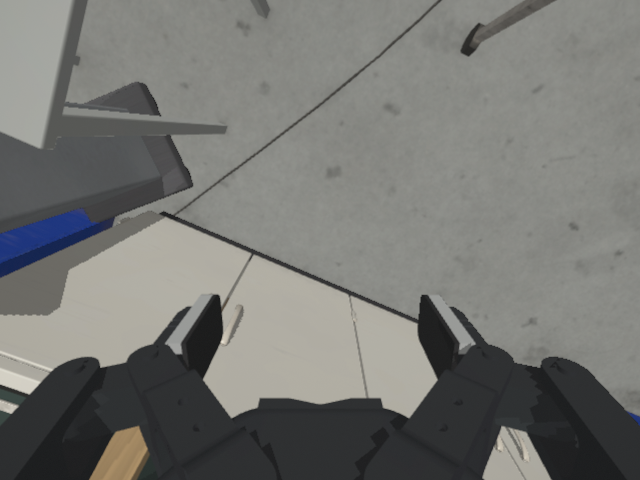

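```bash
cat > h.py <<'E'
import numpy as np, cv2
from cell import ctrl
def P(n): return ctrl.camera_params(n)
def ray(p,u,v):
    T=np.array(p["cam_to_world"]); d=T[:3,:3]@np.array([(u-p["cx"])/p["fx"],(v-p["cy"])/p["fy"],1]); return T[:3,3],d
def onz(p,u,v,z):
    o,d=ray(p,u,v); return (o+d*(z-o[2])/d[2]).round(1)
def proj(p,X):
    T=np.array(p["cam_to_world"]); c=T[:3,:3].T@(np.array(X,float)-T[:3,3]); return (round(p["fx"]*c[0]/c[2]+p["cx"],1),round(p["fy"]*c[1]/c[2]+p["cy"],1))
def tri(p1,uv1,p2,uv2):
    o1,d1=ray(p1,*uv1);o2,d2=ray(p2,*uv2); d1/=np.linalg.norm(d1);d2/=np.linalg.norm(d2)
    A=np.stack([d1,-d2],1); t=np.linalg.lstsq(A,o2-o1,rcond=None)[0]
    a=o1+d1*t[0];b=o2+d2*t[1]; return ((a+b)/2).round(1),np.linalg.norm(a-b).round(1)
E
python3 - <<'E'
import cv2
a=cv2.imread("pics/side0.png")[190:400,170:410]; cv2.imwrite("pics/side0c.png",cv2.resize(a,None,fx=3.2,fy=2.8,interpolation=cv2.INTER_CUBIC)[:600,:800])
a=cv2.imread("pics/scene0.png")[210:380,180:400]; cv2.imwrite("pics/scene0c.png",cv2.resize(a,None,fx=3.5,fy=3.5,interpolation=cv2.INTER_CUBIC)[:600,:800])
from h import *
p=P("side")
for uv in [(180,363),(361,394),(385,232),(255,212)]: print(uv,onz(p,*uv,0))
E
```

```text
(180, 363) [508.5 316.2   0. ]
(361, 394) [300.3 106.    0. ]
(385, 232) [ 589.2 -177.2    0. ]
(255, 212) [812.4  20.7   0. ]
```

View pics/side0c.png

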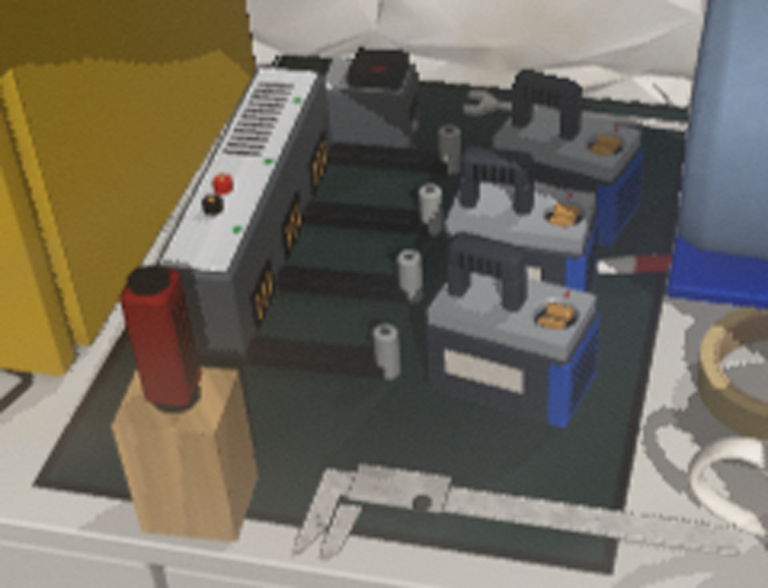

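View pics/scene0c.png

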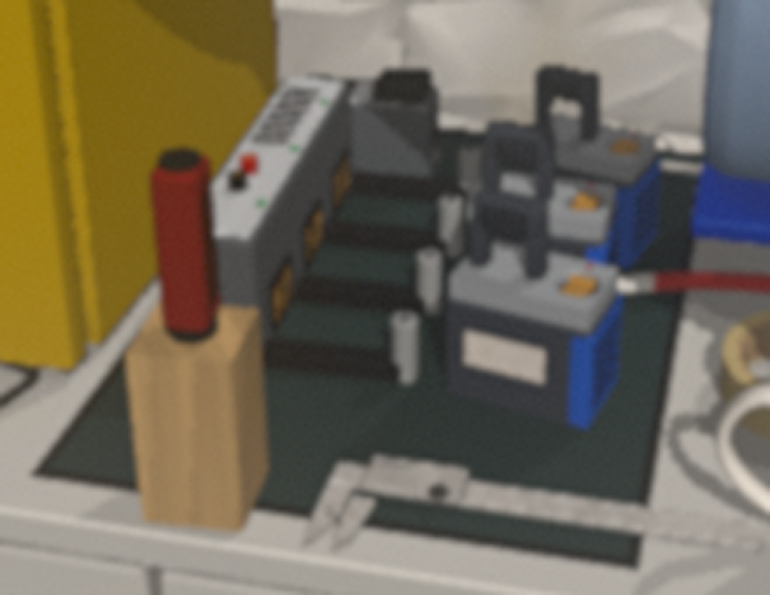

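Run:
```python
from h import *
a=P("scene");b=P("side")
print([proj(a,(0,0,z)) for z in (0,300)],[proj(b,(0,0,z)) for z in (0,300)])
def S(x,y):return (180+x/3.5,210+y/3.5)
def D(x,y):return (170+x/3.2,190+y/2.8)
for n,s,d in [("driver top",S(181,160),D(153,278)),("collar",S(191,333),D(175,402)),
 ("post1 top",S(404,316),D(385,330)),("post2",S(428,253),D(409,257)),("post3",S(451,197),D(430,189)),
 ("pkA screw",S(580,285),D(557,316)),("pkB screw",S(583,202),D(564,214)),("pkC screw",S(625,147),D(606,144)),
 ("housing top front L",S(251,237),D(238,268)),("housing front R top",S(352,80),D(322,75)),
 ("drum left bot end shelf",(380,277),(378,304)),("drum left top",(388,178),(398,184)),("shelf right",(570,290),(568,322)),("drum right top",(560,190),(585,200))
 ]:
    print(n,tri(a,s,b,d))
```

```text
[(np.float64(590.8), np.float64(488.9)), (np.float64(681.3), np.float64(265.3))] [(np.float64(581.9), np.float64(533.3)), (np.float64(704.0), np.float64(389.3))]
driver top (array([450.3, 248.5, 179.4]), np.float64(1.5))
collar (array([443.3, 253.3,  96.4]), np.float64(1.1))
post1 top (array([481. , 122. ,  38.9]), np.float64(0.7))
post2 (array([526.9,  79.4,  40.5]), np.float64(1.4))
post3 (array([576.6,  33.9,  40. ]), np.float64(0.5))
pkA screw (array([414.3,  58. ,  72.1]), np.float64(0.1))
pkB screw (array([485.3,   3.1,  70.4]), np.float64(1.3))
pkC screw (array([528. , -58.8,  69.9]), np.float64(0.1))
housing top front L (array([538.2, 178.6,  75.8]), np.float64(5.3))
housing front R top (array([671.6,  49.9,  84.7]), np.float64(1.4))
drum left bot end shelf (array([331. ,  58.3, 142.9]), np.float64(3.4))
drum left top (array([418.7, -30.7, 265.1]), np.float64(8.7))
shelf right (array([ 148.1, -124.1,  157.6]), np.float64(23.6))
drum right top (array([ 240.9, -228.9,  260.4]), np.float64(9.4))
```

```bash
cat >> h.py <<'E'
from scipy.spatial.transform import Rotation as Ro
def TR(s=None):
    s=s or ctrl.read_state(); return np.array(s["eef_pos"]),Ro.from_euler("xyz",s["tool_rot"]).as_matrix()
def go(X,yaw_deg=None):
    p,R=TR(); d=R.T@(np.array(X,float)-p)
    y0=np.degrees(np.arctan2(R[1,0],R[0,0])); r=0
    if yaw_deg is not None: r=-((yaw_deg-y0+180)%360-180)
    print("shift",d.round(1),"roll",round(r,2),"| at",p.round(1),"yaw",round(y0,2))
def st():
    s=ctrl.read_state(); print("t",round(s["clock"],2),"pos",s["eef_pos"].round(1),"rot",np.degrees(s["tool_rot"]).round(2),"F",s["force"].round(1),"T",s["torque"].round(2),"w",round(s["width"],1),"q",s["qpos"].round(2))
def snap(n,f,crop=None,k=1):
    st(); p=P(n); im=ctrl.get_image(n)[:,:,::-1]; cv2.imwrite("pics/"+f+"_raw.png",im)
    import pickle; pickle.dump(p,open("pics/"+f+".pkl","wb"))
    if crop: x0,x1,y0,y1=crop; im=im[y0:y1,x0:x1]
    cv2.imwrite("pics/"+f+".png",cv2.resize(im,None,fx=k,fy=k,interpolation=cv2.INTER_CUBIC)); return p
E
python3 -c "
from h import *
go((528,57,400),-42.7)"
```

```text
shift [-414.3  476.1 -154.8] roll 112.54 | at [223.8 609.8 244.6] yaw 69.84
```

Request:
send_rows([
  [85,0,0,-100,0],
  [85,-50,40,-156,9],
  [85,-90,80,-156,18],
  [85,-130,120,-156,27],
  [85,-170,160,-156,36],
])

```text
clock: 0.65
eef_pos: [287.7, 457.3, 390.8]
tool_rot: [-3.141, -0.001, 0.614]
force: [0.9, 0.1, -0.2]
width: 85.0
```

```bash
python3 -c "
from h import *
st();go((528,57,400),-42.7)"
```

```text
t 0.65 pos [287.7 457.3 390.8] rot [-1.7997e+02 -7.0000e-02  3.5180e+01] F [ 0.9  0.1 -0.2] T [ 0.02 -0.11 -0.01] w 85.0 q [-1.22  0.34  0.22  1.61 -0.08  1.2  -0.36]
shift [-34.2 465.6  -9.5] roll 77.88 | at [287.7 457.3 390.8] yaw 35.18
```

Request:
send_rows([
  [85,-34,465,-10,78],
  [85,-34,465,-10,78],
  [85,-34,465,-10,78],
  [85,-34,465,-10,78],
  [85,-34,465,-10,78],
])

```text
clock: 1.15
eef_pos: [416.4, 242.1, 395.4]
tool_rot: [-3.141, 0.0, -0.137]
force: [1.0, -0.6, -0.2]
width: 85.0
```

```bash
python3 -c "
from h import *
st();go((528,57,400),-42.7)"
```

```text
t 1.15 pos [416.4 242.1 395.4] rot [-1.7996e+02  2.0000e-02 -7.8400e+00] F [ 1.  -0.6 -0.2] T [ 0.05 -0.07  0.01] w 85.0 q [-0.95  0.25  0.48  1.75 -0.13  1.17 -0.58]
shift [135.8 168.1  -4.8] roll 34.86 | at [416.4 242.1 395.4] yaw -7.84
```

Request:
send_rows([
  [85,136,168,-5,35],
  [85,136,168,-5,35],
  [85,136,168,-5,35],
  [85,136,168,-5,35],
  [85,136,168,-5,35],
])

```text
clock: 1.65
eef_pos: [529.7, 51.4, 400.5]
tool_rot: [3.141, -0.003, -0.758]
force: [0.0, 0.8, -0.3]
width: 85.1
```

```bash
python3 -c "
from h import *
st();go((528,57,400),-42.7)
snap('wrist','w1')"
```

```text
t 1.65 pos [529.7  51.4 400.5] rot [ 1.7994e+02 -1.6000e-01 -4.3450e+01] F [ 0.   0.8 -0.3] T [-0.02  0.01 -0.02] w 85.1 q [-0.62  0.37  0.68  1.62 -0.24  1.24 -0.65]
shift [-5.1 -2.9  0.5] roll -0.75 | at [529.7  51.4 400.5] yaw -43.45
t 1.65 pos [529.7  51.4 400.5] rot [ 1.7994e+02 -1.6000e-01 -4.3450e+01] F [ 0.   0.8 -0.3] T [-0.02  0.01 -0.02] w 85.1 q [-0.62  0.37  0.68  1.62 -0.24  1.24 -0.65]
```

View pics/w1.png

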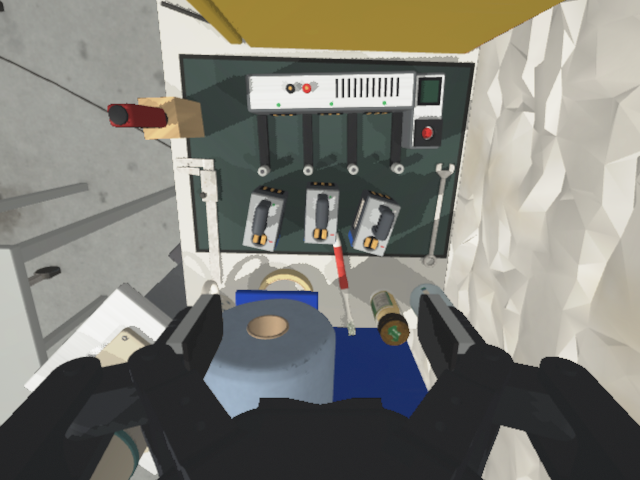

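```bash
python3 -c "
from h import *
snap('wrist','w2',(230,450,60,260),3)"
```

```text
t 1.7 pos [530.2  50.4 400.4] rot [179.92  -0.22 -43.43] F [ 0.7 -2.   0.9] T [-0.08 -0.07 -0.01] w 85.0 q [-0.62  0.37  0.68  1.62 -0.24  1.24 -0.65]
```

View pics/w2.png

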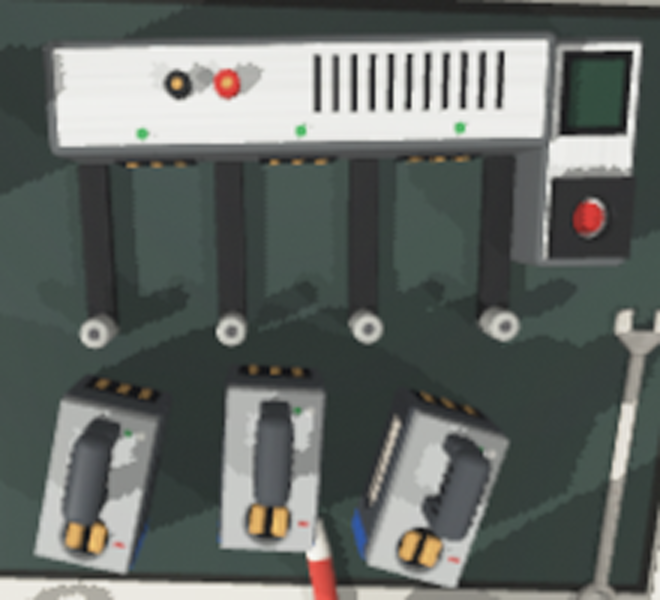

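```bash
cat > m.py <<'E'
from h import *
import pickle
p=pickle.load(open("pics/w2.pkl","rb"))
def W(x,y,z): return onz(p,230+x/3,60+y/3,z)[:2]
po=np.array([W(95,332,37),W(231,331,37),W(367,328,37),W(500,325,37)])
print(po, np.linalg.norm(np.diff(po,axis=0),axis=1))
d=po[3]-po[0]; print("yaw posts",np.degrees(np.arctan2(d[1],d[0]))+90)
h=W(547,140,78)-W(57,155,78); print("housing yaw",np.degrees(np.arctan2(h[1],h[0]))+90, np.linalg.norm(h))
print("hface",W(57,155,78),W(547,140,78))
for n,c,s,hn in [("A",[(63,398),(162,405),(130,572),(37,556)],(85,538),[(97,430),(80,510)]),("B",[(228,388),(325,390),(316,551),(222,546)],(270,522),[(275,410),(272,500)]),("C",[(418,407),(508,440),(457,586),(368,567)],(420,549),[])]:
    q=np.array([W(*u,72) for u in c]); ax=(q[0]+q[1]-q[2]-q[3])/2
    print(n,"centre",q.mean(0).round(1),"yaw",np.degrees(np.arctan2(ax[1],ax[0])).round(1),np.linalg.norm(ax).round(1),np.linalg.norm(q[0]-q[1]).round(1),"screw",W(*s,71))
    v=q.mean(0)-W(*s,71); print("   from screw yaw",np.degrees(np.arctan2(v[1],v[0])).round(1),np.linalg.norm(v).round(1))
print("button",W(590,217,64))
E
python3 m.py
```

```text
[[483.4 122.3]
 [531.5  77.6]
 [580.2  33.6]
 [627.8  -9.4]] [65.6635363  65.63299475 64.14639507]
yaw posts 47.63362498550404
housing yaw 48.30639737330609 205.96951230704022
hface [533.2 182.8] [687.   45.8]
A centre [440.1  71.2] yaw 34.1 80.7 45.2 screw [416.3  57.1]
   from screw yaw 30.8 27.7
B centre [504.4  19.8] yaw 44.1 76.8 44.2 screw [486.    2.2]
   from screw yaw 43.8 25.4
C centre [550.4 -44.6] yaw 31.6 77.6 45.2 screw [529.  -57.1]
   from screw yaw 30.2 24.8
button [684.2   5.9]
```

```bash
python3 -c "
from h import *
go((450,78.3,180),-57)"
```

```text
shift [-74.9  35.8 220.1] roll 13.79 | at [529.1  53.4 400.2] yaw -43.21
```

Request:
send_rows([
  [50,-75,36,50,14],
  [50,-75,36,120,14],
  [50,-75,36,170,14],
  [50,-75,36,220,14],
  [50,-75,36,220,14],
])

```text
clock: 2.25
eef_pos: [448.5, 80.3, 178.6]
tool_rot: [-3.141, -0.0, -0.995]
force: [0.3, 0.4, 1.2]
width: 49.8
```

```bash
python3 -c "
from h import *
snap('wrist','w3');go((450,78.3,180),-57)"
```

```text
t 2.25 pos [448.5  80.3 178.6] rot [-1.7999e+02 -3.0000e-02 -5.7000e+01] F [0.3 0.4 1.2] T [ 0.07 -0.07 -0.01] w 49.8 q [-0.63  0.52  0.57  2.12 -0.48  0.62 -0.72]
shift [ 5.  -4.9 -7.6] roll 0.02 | at [443.1  79.7 172.5] yaw -56.98
```

View pics/w3.png

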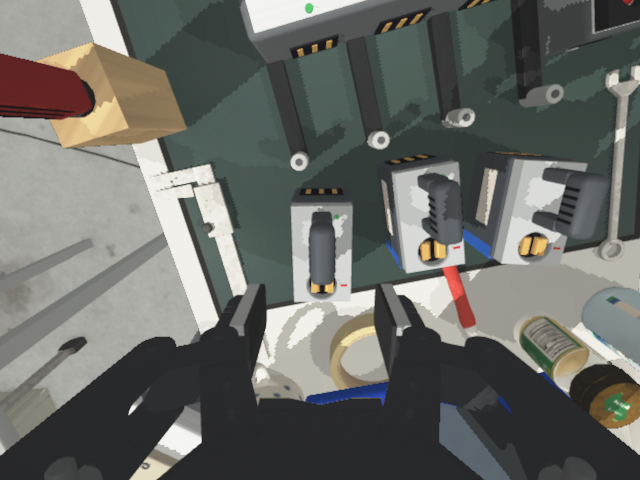

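```bash
python3 -c "
from h import *
import pickle
p=pickle.load(open('pics/w3.pkl','rb'))
for uv in [(321,215),(321,245),(321,282)]: print(onz(p,*uv,114))
st();go((450,78.3,99),-57)"
```

```text
[471.8  94.8 114. ]
[456.   84.5 114. ]
[435.3  71.  114. ]
t 2.3 pos [443.1  79.7 172.5] rot [179.25   0.22 -56.98] F [-3.2 -1.1 -5.8] T [-0.04  0.25 -0.02] w 50.1 q [-0.63  0.53  0.56  2.13 -0.48  0.62 -0.72]
shift [ 5.3 -6.  73.4] roll 0.02 | at [443.1  79.7 172.5] yaw -56.98
```

```bash
python3 -c "
from h import *
go((452,81,99),-57)"
```

```text
shift [ 4.1 -9.1 73.4] roll 0.02 | at [443.1  79.7 172.5] yaw -56.98
```

Request:
send_rows([
  [50,4,-9,30,0],
  [50,4,-9,60,0],
  [50,4,-9,73,0],
  [50,4,-9,73,0],
  [5,4,-9,73,0],
])

```text
clock: 2.8
eef_pos: [452.4, 81.8, 100.3]
tool_rot: [3.13, 0.004, -0.994]
force: [-0.0, -0.1, -0.1]
width: 36.5
```

Request:
send_rows([
  [5,0,0,0,0],
  [5,0,0,0,0],
  [5,0,0,0,0],
  [5,0,0,0,0],
  [5,0,0,0,0],
])

```text
clock: 3.3
eef_pos: [453.6, 82.2, 101.8]
tool_rot: [3.133, 0.003, -0.993]
force: [-0.2, 0.8, 7.4]
width: 14.7
```

```bash
python3 -c "
from h import *
snap('wrist','w4');snap('side','s4',(170,410,190,400),3)"
```

```text
t 3.3 pos [453.6  82.2 101.8] rot [179.51   0.19 -56.91] F [-0.2  0.8  7.4] T [-0.03  0.01 -0.  ] w 14.7 q [-0.52  0.66  0.42  2.16 -0.61  0.45 -0.61]
t 3.35 pos [453.6  82.1 101.8] rot [179.51   0.19 -56.91] F [0.5 0.  8.5] T [-0.01  0.06  0.03] w 14.8 q [-0.52  0.66  0.42  2.16 -0.61  0.45 -0.61]
```

View pics/w4.png

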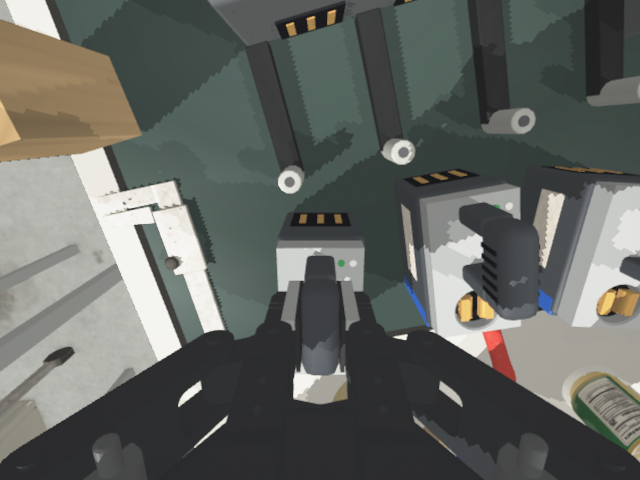

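View pics/s4.png

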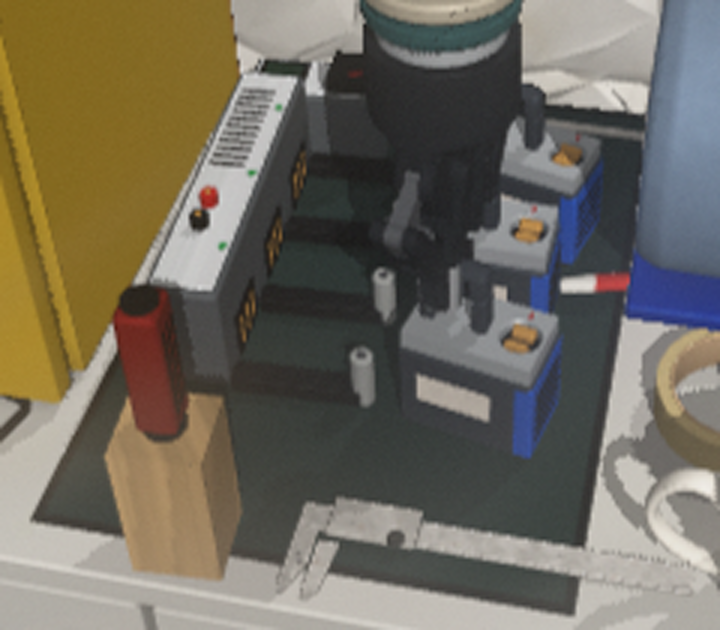

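```bash
python3 -c "
from h import *
import pickle
p=pickle.load(open('pics/w4.pkl','rb'))
for uv in [(290,181),(401,152),(520,120)]: print(onz(p,*uv,37))
im=cv2.imread('pics/w4_raw.png')[100:220,250:560]; cv2.imwrite('pics/w4c.png',cv2.resize(im,None,fx=2.5,fy=2.5))
# screw/nose check: bar at jaw
for uv in [(320,240),(278,241),(363,241)]: print('nose edge',onz(p,*uv,72))
"
```

```text
[483.3 122.6  37. ]
[531.2  79.1  37. ]
[580.1  35.2  37. ]
nose edge [472.7  94.9  72. ]
nose edge [460.7 112.1  72. ]
nose edge [483.9  76.7  72. ]
```

View pics/w4c.png

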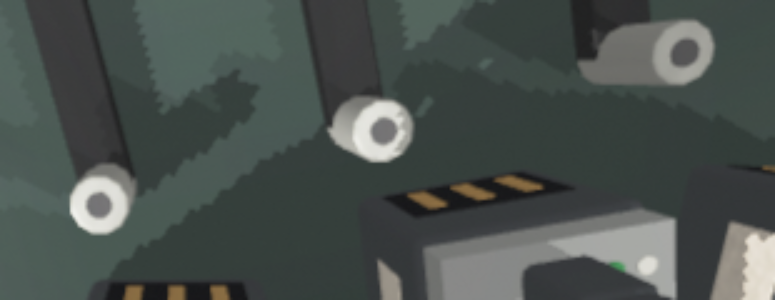

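```bash
cat >> h.py <<'E'
U=np.array([.6743,.7385]); Rr=np.array([.7385,-.6743])
def bay(u,l): return u*U+l*Rr
def gob(u,l,z,yaw=-42.4):
    c=bay(u,l); go((c[0],c[1],z),yaw)
def where():
    p,R=TR(); print("u",(p[:2]@U).round(1),"lat",(p[:2]@Rr).round(1),"z",p[2].round(1))
E
python3 -c "
from h import *
gob(466.4,285,150);gob(466.4,306.3,150);where()"
```

```text
shift [-20.  -97.6 -49. ] roll -14.51 | at [453.7  82.1 101.8] yaw -56.91
shift [   0.7 -102.9  -49.1] roll -14.51 | at [453.7  82.1 101.8] yaw -56.91
u 366.6 lat 279.6 z 101.8
```

Request:
send_rows([
  [5,0,0,-25,0],
  [5,0,0,-49,0],
  [5,-10,-33,-49,-5],
  [5,-20,-66,-49,-10],
  [5,-20,-98,-49,-14.5],
])

```text
clock: 3.9
eef_pos: [524.7, 155.5, 150.5]
tool_rot: [3.135, 0.007, -0.734]
force: [0.8, 0.0, -4.3]
width: 14.8
```

```bash
python3 -c "
from h import *
st();where();gob(466.4,306.3,150)"
```

```text
t 3.9 pos [524.7 155.5 150.5] rot [179.6    0.42 -42.07] F [ 0.8  0.  -4.3] T [ 0.05 -0.08  0.05] w 14.8 q [-0.64  0.66  0.47  1.9  -0.45  0.7  -0.63]
u 468.6 lat 282.7 z 150.5
shift [23.7  2.4  0.4] roll 0.33 | at [524.7 155.5 150.5] yaw -42.07
```

Request:
send_rows([
  [5,12,2,0,0.3],
  [5,23.7,3,0,0.3],
  [5,23.7,3,0,0.3],
  [5,23.7,3,0,0.3],
  [5,23.7,3,0,0.3],
])

```text
clock: 4.4
eef_pos: [539.4, 136.9, 150.4]
tool_rot: [3.134, 0.008, -0.741]
force: [0.1, 0.0, -3.6]
width: 15.1
```

```bash
python3 -c "
from h import *
snap('wrist','w5');where();gob(466.4,306.3,150); snap('side','s5',(170,410,190,400),3);where()"
```

```text
t 4.4 pos [539.4 136.9 150.4] rot [179.56   0.48 -42.45] F [ 0.1  0.  -3.6] T [0.07 0.   0.06] w 15.1 q [-0.6   0.67  0.47  1.87 -0.45  0.71 -0.6 ]
u 465.2 lat 305.9 z 150.4
shift [ 0.4 -1.2  0.4] roll -0.01 | at [539.6 137.3 150.4] yaw -42.41
t 4.45 pos [539.6 137.3 150.4] rot [179.57   0.47 -42.41] F [ 0.1  0.6 -4.2] T [ 0.03 -0.09  0.01] w 14.9 q [-0.6   0.67  0.47  1.87 -0.45  0.71 -0.6 ]
u 465.4 lat 305.8 z 150.4
```

View pics/w5.png

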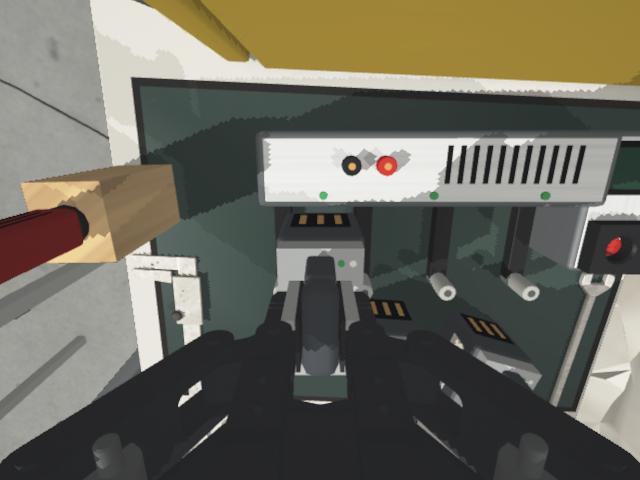

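View pics/s5.png

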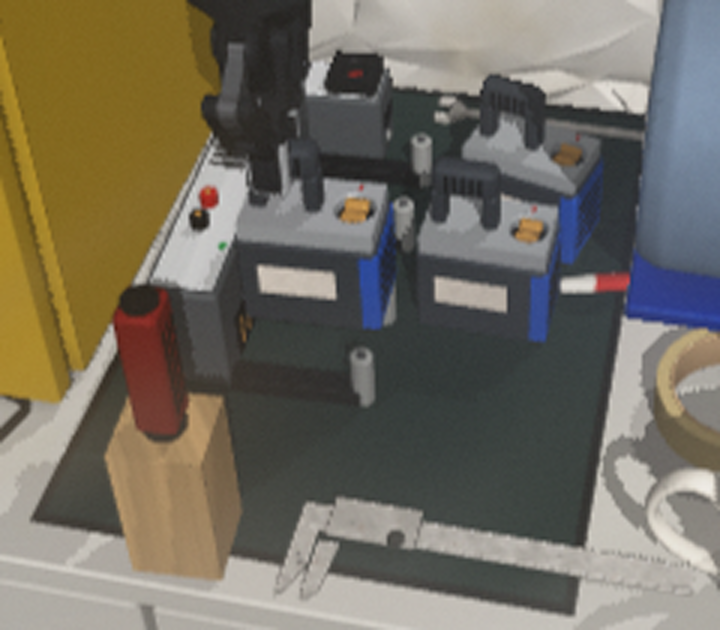

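```bash
python3 -c "
from h import *
import pickle
p=pickle.load(open('pics/w5.pkl','rb'))
for uv in [(323,195.5),(434,195.5),(545,195.5),(444,288),(524,288)]:
    q=onz(p,*uv,78 if uv[1]<200 else 37)[:2]; print(q,(q@U).round(1),(q@Rr).round(1))
q=[onz(p,u,205,78)[:2] for u in (270,580)]; print('face u',[x@U for x in q],'lat',[x@Rr for x in q])
"
```

```text
[565.2 163.8] 502.1 306.9
[614.8 118.7] 502.2 374.0
[664.1  73.9] 502.4 440.6
[581.1  38.5] 420.3 403.2
[627.9  -3.8] 420.6 466.3
face u [np.float64(496.19144), np.float64(496.62091000000004)] lat [np.float64(274.54546), np.float64(462.92617000000007)]
```

Request:
send_rows([
  [5,0.5,0,15,0],
  [5,0.5,0,25,0],
  [5,0.5,0,35,0],
  [5,0.5,0,42,0],
  [5,0.5,0,46,0],
])

```text
clock: 5.0
eef_pos: [539.3, 137.1, 103.6]
tool_rot: [3.134, 0.008, -0.74]
force: [-0.6, 0.5, -4.2]
width: 15.3
```

```bash
python3 -c "
from h import *
st();where()"
```

```text
t 5.0 pos [539.3 137.1 103.6] rot [179.54   0.49 -42.39] F [-0.6  0.5 -4.2] T [ 0.08 -0.02  0.  ] w 15.3 q [-0.56  0.74  0.42  1.9  -0.5   0.62 -0.56]
u 464.8 lat 305.8 z 103.6
```

Request:
send_rows([
  [5,0.5,-3,1,0],
  [5,0.5,-5,1.5,0],
  [5,0.5,-7,2,0],
  [5,0.5,-9,2,0],
  [5,0.5,-10,2,0],
])

```text
clock: 5.5
eef_pos: [546.0, 143.3, 102.0]
tool_rot: [3.132, 0.009, -0.74]
force: [-5.1, -3.5, 5.9]
width: 15.0
```

```bash
python3 -c "
from h import *
st();where()"
```

```text
t 5.5 pos [546.  143.3 102. ] rot [179.47   0.49 -42.4 ] F [-5.1 -3.5  5.9] T [-0.89  0.98 -0.01] w 15.0 q [-0.57  0.75  0.42  1.88 -0.5   0.63 -0.58]
u 474.0 lat 306.6 z 102.0
```

Request:
send_rows([
  [5,0,-2,0,0],
  [5,0,-4,0,0],
  [5,0,-4,0,0],
  [5,0,-4,0,0],
  [5,0,-4,0,0],
])

```text
clock: 6.0
eef_pos: [546.3, 143.7, 102.2]
tool_rot: [3.127, 0.01, -0.741]
force: [-7.1, -6.5, 5.7]
width: 14.8
```

```bash
python3 -c "
from h import *
st();where();snap('side','s6',(170,410,190,400),3)"
```

```text
t 6.0 pos [546.3 143.7 102.2] rot [179.17   0.59 -42.47] F [-7.1 -6.5  5.7] T [-1.47  1.55  0.1 ] w 14.8 q [-0.57  0.75  0.43  1.87 -0.49  0.64 -0.58]
u 474.5 lat 306.6 z 102.2
t 6.0 pos [546.3 143.7 102.2] rot [179.17   0.59 -42.47] F [-7.1 -6.5  5.7] T [-1.47  1.55  0.1 ] w 14.8 q [-0.57  0.75  0.43  1.87 -0.49  0.64 -0.58]
```

View pics/s6.png

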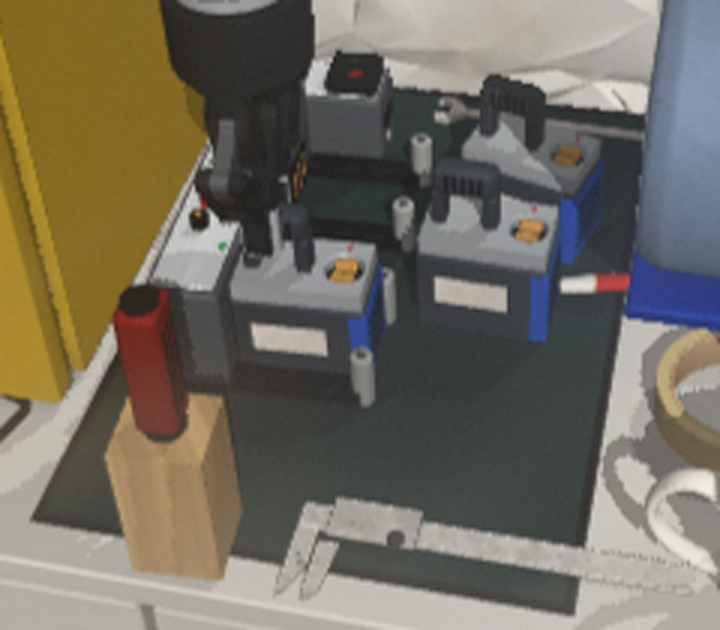

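Request:
send_rows([
  [45,0,3,0,0],
  [45,0,4,0,0],
  [45,0,4,-10,0],
  [45,0,4,-45,0],
  [45,0,4,-90,0],
])

```text
clock: 6.55
eef_pos: [544.6, 141.5, 192.6]
tool_rot: [3.125, 0.012, -0.741]
force: [1.8, 0.6, -0.5]
width: 44.8
```

```bash
python3 -c "
from h import *
st();go((515,29,180),-46)"
```

```text
t 6.55 pos [544.6 141.5 192.6] rot [179.05   0.66 -42.45] F [ 1.8  0.6 -0.5] T [ 0.05 -0.07 -0.01] w 44.8 q [-0.63  0.63  0.52  1.81 -0.41  0.83 -0.65]
shift [ 54.3 102.8  13.7] roll 3.55 | at [544.6 141.5 192.6] yaw -42.45
```

Request:
send_rows([
  [45,20,35,0,1],
  [45,40,70,5,2],
  [45,54,103,14,3.5],
  [45,54,103,14,3.5],
  [45,54,103,14,3.5],
])

```text
clock: 7.05
eef_pos: [515.3, 28.8, 180.5]
tool_rot: [3.126, 0.01, -0.803]
force: [-0.2, 0.8, 0.5]
width: 44.6
```

```bash
python3 -c "
from h import *
snap('wrist','w7')"
```

```text
t 7.05 pos [515.3  28.8 180.5] rot [179.11   0.56 -46.04] F [-0.2  0.8  0.5] T [ 0.    0.04 -0.02] w 44.6 q [-0.45  0.59  0.52  1.95 -0.42  0.73 -0.49]
```

View pics/w7.png

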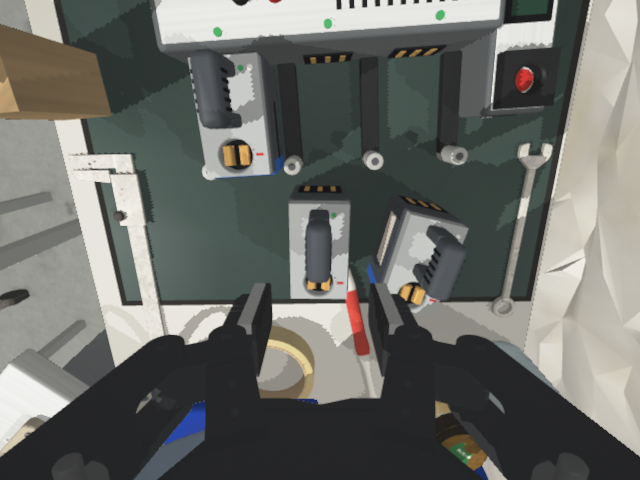

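```bash
python3 -c "
from h import *
import pickle
p=pickle.load(open('pics/w7.pkl','rb'))
for uv,z in [((318.5,214),114),((319,282),114),((290,201),72),((350,200),72)]: print(onz(p,*uv,z))
for uv in [(327,23),(440,15),(373,161),(291,165),(458,155)]:
    q=onz(p,*uv,78 if uv[1]<100 else 37)[:2]; print(q,(q@U).round(1),(q@Rr).round(1))
go((515,29,99),-46)
"
```

```text
[533.3  48.6 114. ]
[501.3  17.3 114. ]
[517.7  62.9  72. ]
[548.2  32.5  72. ]
[614.7 120.7] 503.6 372.6
[664.1  75.3] 503.4 439.7
[579.5  34.7] 416.4 404.6
[532.   79.3] 417.3 339.4
[629.1  -9.8] 417.0 471.2
shift [ 1.  -0.1 81.4] roll 0.09 | at [515.7  29.9 180.4] yaw -45.91
```

Request:
send_rows([
  [45,-0.7,-1,40,0],
  [45,-0.7,-1,70,0],
  [45,-0.7,-1,81,0],
  [45,-0.7,-1,81,0],
  [5,-0.7,-1,81,0],
])

```text
clock: 7.6
eef_pos: [515.5, 31.3, 100.2]
tool_rot: [3.128, 0.009, -0.8]
force: [0.1, 0.4, 0.5]
width: 31.7
```

Request:
send_rows([
  [5,0,0,0,0],
  [5,0,0,0,0],
  [5,0,0,0,0],
  [5,0,0,0,0],
  [5,0,0,0,0],
])

```text
clock: 8.1
eef_pos: [516.5, 31.5, 101.6]
tool_rot: [3.13, 0.008, -0.8]
force: [-0.4, 1.2, 7.1]
width: 14.7
```

```bash
python3 -c "
from h import *
snap('wrist','w8');where()
gob(466,368,150);gob(466,372.6,150)"
```

```text
t 8.1 pos [516.5  31.5 101.6] rot [179.34   0.44 -45.85] F [-0.4  1.2  7.1] T [0.08 0.1  0.02] w 14.7 q [-0.38  0.71  0.41  2.   -0.52  0.55 -0.41]
u 371.6 lat 360.2 z 101.6
shift [  1.7 -94.2 -49.5] roll -3.45 | at [516.5  31.5 101.6] yaw -45.85
shift [  6.3 -94.5 -49.5] roll -3.45 | at [516.5  31.5 101.6] yaw -45.85
```

View pics/w8.png

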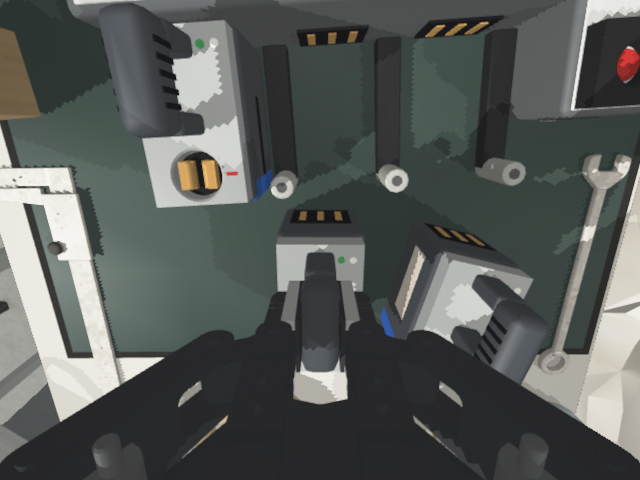

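```bash
python3 -c "
from h import *
import pickle
p=pickle.load(open('pics/w8.pkl','rb'))
for uv in [(284,184),(397.5,180)]:
    q=onz(p,*uv,37)[:2]; print(q,(q@U).round(1),(q@Rr).round(1))"
```

```text
[533.9  78.4] 417.9 341.4
[581.   33.4] 416.4 406.5
```

Request:
send_rows([
  [5,0,0,-25,0],
  [5,0,0,-49,0],
  [5,3,-33,-49,-1],
  [5,6.3,-66,-49,-3.4],
  [5,6.3,-94,-49,-3.4],
])

```text
clock: 8.65
eef_pos: [590.5, 93.9, 150.0]
tool_rot: [3.132, 0.008, -0.74]
force: [0.9, -0.3, -4.1]
width: 15.2
```

Request:
send_rows([
  [5,0,0,0,0],
  [5,0,0,0,0],
])

```text
clock: 8.85
eef_pos: [589.6, 93.7, 149.6]
tool_rot: [3.131, 0.008, -0.739]
force: [-0.8, -1.8, -4.1]
width: 15.1
```

```bash
python3 -c "
from h import *
snap('wrist','w9');where();gob(465.5,372.5,150)"
```

```text
t 8.85 pos [589.6  93.7 149.6] rot [179.4    0.46 -42.36] F [-0.8 -1.8 -4.1] T [ 0.06 -0.01  0.02] w 15.1 q [-0.5   0.73  0.48  1.76 -0.45  0.78 -0.53]
u 465.9 lat 372.4 z 149.7
shift [ 0.1  0.3 -0.3] roll -0.04 | at [589.1  92.9 149.7] yaw -42.44
```

View pics/w9.png

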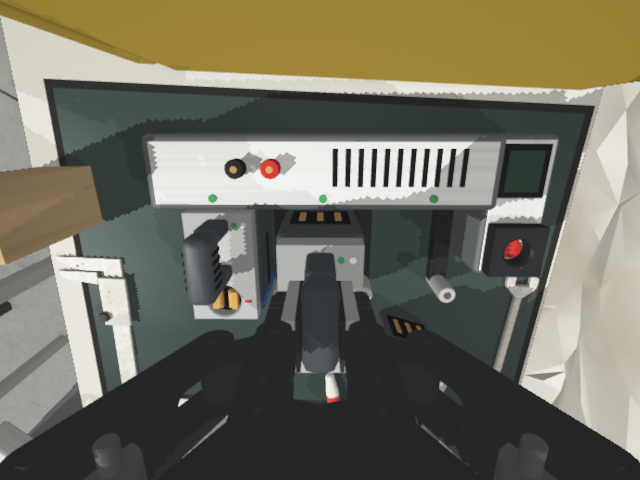

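Request:
send_rows([
  [5,0.7,0,15,0],
  [5,0.7,0,25,0],
  [5,0.7,0,35,0],
  [5,0.7,0,42,0],
  [5,0.7,0,46,0],
])

```text
clock: 9.4
eef_pos: [588.5, 92.1, 102.6]
tool_rot: [3.129, 0.009, -0.741]
force: [0.2, -0.4, -2.9]
width: 14.9
```

Request:
send_rows([
  [5,0,-3,1,0],
  [5,0,-6,1.5,0],
  [5,0,-9,2,0],
  [5,0,-11,2,0],
  [5,0,-13,2,0],
])

```text
clock: 9.9
eef_pos: [594.5, 97.7, 101.9]
tool_rot: [3.122, 0.011, -0.742]
force: [-11.1, -9.6, 15.0]
width: 14.8
```

```bash
python3 -c "
from h import *
st();where();snap('side','s9',(170,410,190,400),3)"
```

```text
t 9.9 pos [594.5  97.7 101.9] rot [178.9    0.62 -42.52] F [-11.1  -9.6  15. ] T [-2.28  2.73  0.21] w 14.8 q [-0.48  0.8   0.44  1.76 -0.48  0.71 -0.52]
u 473.0 lat 373.1 z 101.9
t 9.9 pos [594.5  97.7 101.9] rot [178.9    0.62 -42.52] F [-11.1  -9.6  15. ] T [-2.28  2.73  0.21] w 14.8 q [-0.48  0.8   0.44  1.76 -0.48  0.71 -0.52]
```

View pics/s9.png

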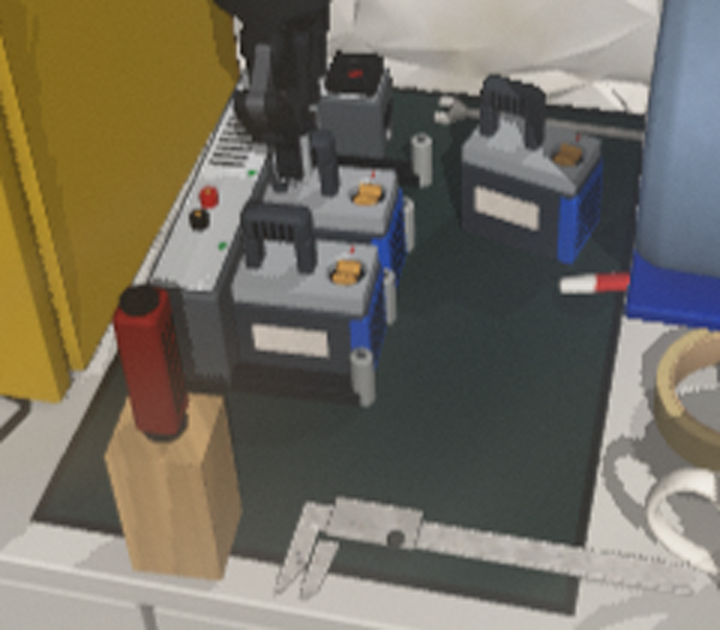

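Request:
send_rows([
  [45,0,3,0,0],
  [45,0,4,0,0],
  [45,0,4,-10,0],
  [45,0,4,-45,0],
  [45,0,4,-85,0],
])

```text
clock: 10.45
eef_pos: [593.2, 96.0, 187.5]
tool_rot: [3.121, 0.012, -0.742]
force: [1.1, 0.5, 0.4]
width: 44.8
```

```bash
python3 -c "
from h import *
st();go((562,-37,180),-59)"
```

```text
t 10.45 pos [593.2  96.  187.5] rot [178.83   0.69 -42.5 ] F [1.1 0.5 0.4] T [ 0.08 -0.13 -0.02] w 44.8 q [-0.52  0.69  0.51  1.71 -0.41  0.88 -0.57]
shift [ 66.9 118.9   9.2] roll 16.5 | at [593.2  96.  187.5] yaw -42.5
```

Request:
send_rows([
  [45,22,40,0,5],
  [45,44,80,5,10],
  [45,67,119,9,16.5],
  [45,67,119,9,16.5],
  [45,67,119,9,16.5],
])

```text
clock: 10.95
eef_pos: [562.7, -37.8, 181.0]
tool_rot: [3.12, 0.005, -1.031]
force: [-0.2, -0.3, 0.1]
width: 45.2
```

```bash
python3 -c "
from h import *
snap('wrist','w10')"
```

```text
t 10.95 pos [562.7 -37.8 181. ] rot [178.77   0.29 -59.09] F [-0.2 -0.3  0.1] T [-0.02 -0.03  0.06] w 45.2 q [-0.35  0.66  0.58  1.82 -0.47  0.82 -0.57]
```

View pics/w10.png

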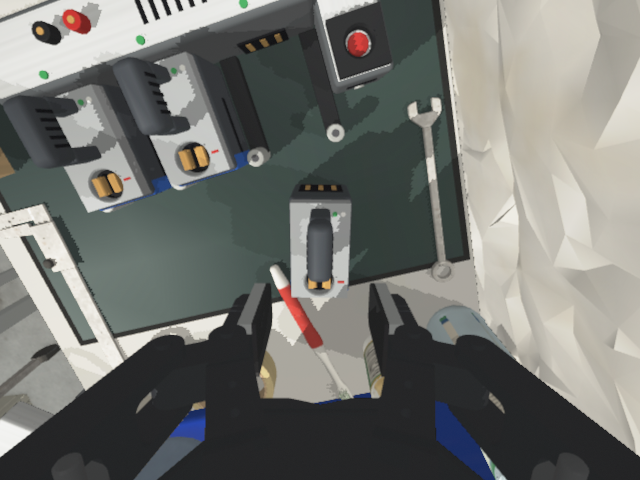

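Request:
send_rows([
  [45,0.3,-1,40,0],
  [45,0.3,-1,70,0],
  [45,0.3,-1,81.5,0],
  [45,0.3,-1,81.5,0],
  [5,0.3,-1,81.5,0],
])

```text
clock: 11.5
eef_pos: [563.3, -35.8, 100.0]
tool_rot: [3.122, 0.005, -1.027]
force: [-0.5, -0.6, 0.6]
width: 31.7
```

Request:
send_rows([
  [5,0,0,0,0],
  [5,0,0,0,0],
  [5,0,0,0,0],
  [5,0,0,0,0],
  [5,0,0,0,0],
])

```text
clock: 12.0
eef_pos: [564.7, -35.7, 101.6]
tool_rot: [3.125, 0.004, -1.027]
force: [1.1, 0.5, 7.3]
width: 15.1
```

```bash
python3 -c "
from h import *
snap('wrist','w11');where()
gob(466,425,150);gob(466,439.5,150)"
```

```text
t 12.0 pos [564.7 -35.7 101.6] rot [179.04   0.22 -58.84] F [1.1 0.5 7.3] T [ 0.11 -0.01 -0.02] w 15.1 q [-0.29  0.77  0.49  1.87 -0.56  0.66 -0.49]
u 354.4 lat 441.1 z 101.6
shift [ -47.1 -101.7  -49.9] roll -16.44 | at [564.7 -35.7 101.6] yaw -58.84
shift [ -33.2 -105.8  -50.1] roll -16.44 | at [564.7 -35.7 101.6] yaw -58.84
```

View pics/w11.png

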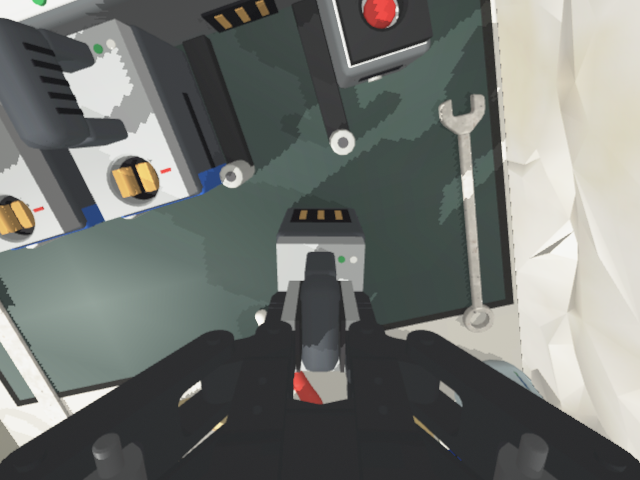

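Request:
send_rows([
  [5,0,0,-25,0],
  [5,0,0,-49,0],
  [5,-11,-35,-50,-5],
  [5,-22,-70,-50,-11],
  [5,-33,-106,-50,-16.4],
])

```text
clock: 12.55
eef_pos: [639.3, 48.8, 150.2]
tool_rot: [3.127, 0.009, -0.737]
force: [0.2, 0.0, -4.5]
width: 15.0
```

Request:
send_rows([
  [5,0,0,0,0],
  [5,0,0,0,0],
])

```text
clock: 12.75
eef_pos: [638.3, 48.7, 149.5]
tool_rot: [3.125, 0.01, -0.738]
force: [-0.1, -1.0, -4.5]
width: 15.3
```

```bash
python3 -c "
from h import *
import pickle
p=pickle.load(open('pics/w11.pkl','rb'))
for uv in [(234,174),(342,142)]:
    q=onz(p,*uv,37)[:2]; print(q,(q@U).round(1),(q@Rr).round(1))
snap('wrist','w12');where();gob(465.5,439.5,150)"
```

```text
[582.2  32.8] 416.8 407.8
[629.  -10.4] 416.5 471.5
t 12.75 pos [638.3  48.7 149.5] rot [179.04   0.58 -42.28] F [-0.1 -1.  -4.5] T [0.07 0.   0.02] w 15.3 q [-0.4   0.78  0.48  1.62 -0.44  0.86 -0.48]
u 465.1 lat 439.1 z 149.7
shift [ 0.4 -0.4 -0.3] roll 0.01 | at [637.9  47.4 149.7] yaw -42.39
```

View pics/w12.png

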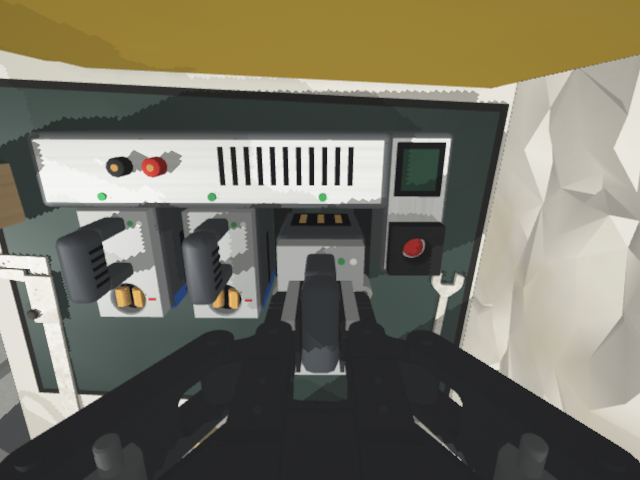

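Request:
send_rows([
  [5,0.5,0,15,0],
  [5,0.5,0,25,0],
  [5,0.5,0,35,0],
  [5,0.5,0,42,0],
  [5,0.5,0,46,0],
])

```text
clock: 13.3
eef_pos: [636.8, 46.7, 102.4]
tool_rot: [3.123, 0.011, -0.74]
force: [-0.5, -0.5, -3.6]
width: 15.3
```

Request:
send_rows([
  [5,0,-3,1,0],
  [5,0,-6,1.5,0],
  [5,0,-9,2,0],
  [5,0,-11,2,0],
  [5,0,-13,2,0],
])

```text
clock: 13.8
eef_pos: [644.2, 52.9, 102.9]
tool_rot: [3.119, 0.011, -0.742]
force: [-8.8, -4.1, 16.2]
width: 14.9
```

```bash
python3 -c "
from h import *
st();where();snap('side','s13',(170,410,190,400),3)"
```

```text
t 13.8 pos [644.2  52.9 102.9] rot [178.73   0.62 -42.52] F [-8.8 -4.1 16.2] T [-1.54  2.57 -0.05] w 14.9 q [-0.39  0.85  0.45  1.63 -0.47  0.8  -0.47]
u 473.4 lat 440.1 z 102.9
t 13.8 pos [644.2  52.9 102.9] rot [178.73   0.62 -42.52] F [-8.8 -4.1 16.2] T [-1.54  2.57 -0.05] w 14.9 q [-0.39  0.85  0.45  1.63 -0.47  0.8  -0.47]
```

View pics/s13.png

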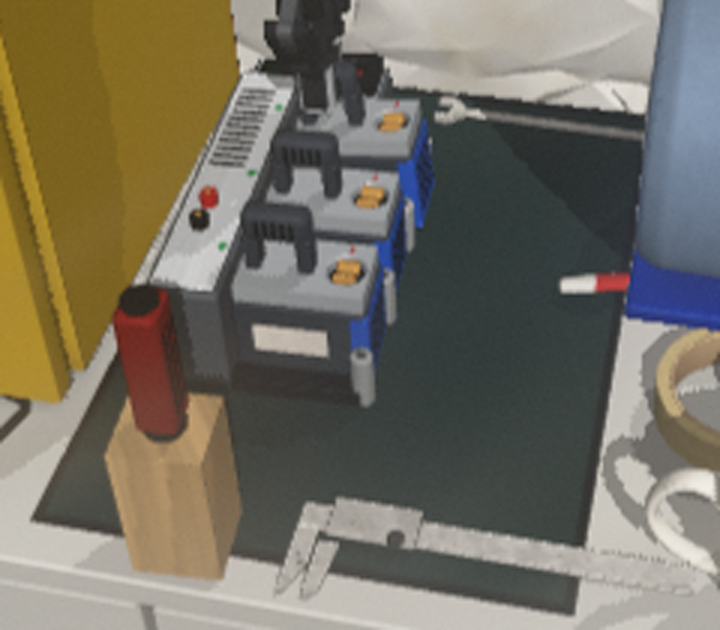

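Request:
send_rows([
  [45,0,1,0,0],
  [45,0,2,0,0],
  [45,0,4,-10,0],
  [45,0,4,-45,0],
  [85,0,4,-95,0],
])

```text
clock: 14.35
eef_pos: [642.3, 51.6, 197.1]
tool_rot: [3.116, 0.014, -0.742]
force: [1.0, -0.0, 0.3]
width: 58.2
```

```bash
python3 -c "
from h import *
st();gob(430,380,260)"
```

```text
t 14.35 pos [642.3  51.6 197.1] rot [178.55   0.81 -42.5 ] F [ 1.  -0.   0.3] T [-0.02 -0.12  0.01] w 58.2 q [-0.42  0.74  0.52  1.56 -0.4   0.98 -0.52]
shift [-60.4  42.8 -61. ] roll -0.1 | at [642.3  51.6 197.1] yaw -42.5
```

Request:
send_rows([
  [85,-20,14,-30,0],
  [85,-40,28,-61,0],
  [85,-60,43,-61,0],
  [85,-60,43,-61,0],
  [85,-60,43,-61,0],
])

```text
clock: 14.85
eef_pos: [571.0, 61.4, 260.8]
tool_rot: [3.118, 0.013, -0.741]
force: [-0.6, 0.4, -0.2]
width: 84.9
```

```bash
python3 -c "
from h import *
print(TR()[1][:,2])
snap('wrist','w14'); im=cv2.imread('pics/w14_raw.png')
cv2.imwrite('pics/w14c.png',cv2.resize(im[120:320,150:450],None,fx=2.6,fy=2.6,interpolation=cv2.INTER_CUBIC))"
```

```text
[-0.02593095 -0.00840936 -0.99962837]
t 14.85 pos [571.   61.4 260.8] rot [178.64   0.77 -42.45] F [-0.6  0.4 -0.2] T [-0.06 -0.06  0.04] w 84.9 q [-0.51  0.57  0.57  1.7  -0.34  1.   -0.56]
```

View pics/w14.png

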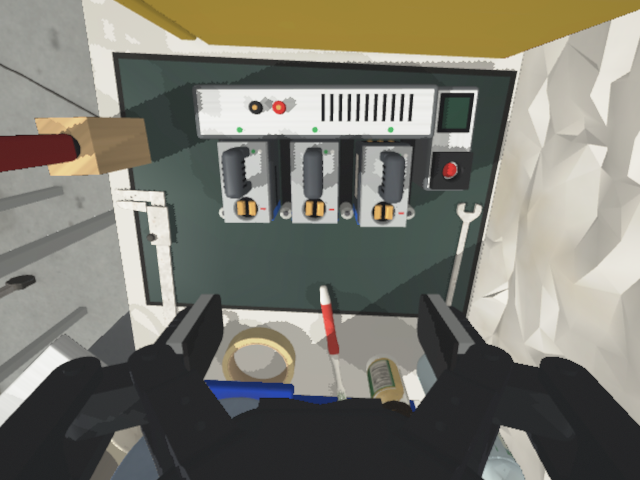

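View pics/w14c.png

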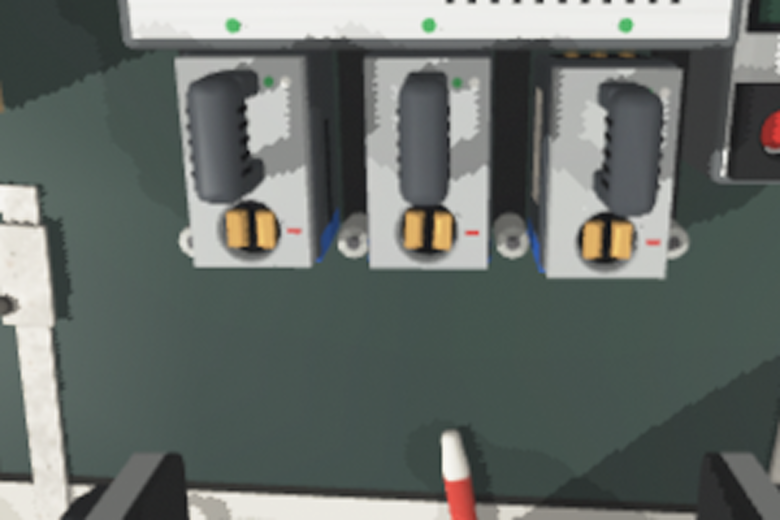

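```bash
python3 -c "
from h import *
import pickle
p=pickle.load(open('pics/w14.pkl','rb'))
def W(x,y,z):
    q=onz(p,150+x/2.6,120+y/2.6,z)[:2]; return (q@U).round(1),(q@Rr).round(1)
for n,l in [('A',[(176,58),(305,56),(313,265),(195,267)]),('B',[(366,57),(491,57),(488,268),(371,268)]),('C',[(552,68),(683,68),(664,277),(546,277)])]: print(n,[W(*c,72) for c in l])
for n,s in [('A',(252,231)),('B',(428,231)),('C',(606,241))]: print(n,W(*s,71))
for s in [(233,25),(429,25),(626,25)]: print('led',W(*s,78))
for s in [(353,236),(512,236),(676,240)]: print('post',W(*s,37))
print('btn',(lambda q:(q,q@U,q@Rr))(onz(p,450.5,170.5,64)[:2]))
"
```

```text
A [(np.float64(491.3), np.float64(284.0)), (np.float64(492.0), np.float64(329.4)), (np.float64(415.9), np.float64(328.7)), (np.float64(414.9), np.float64(283.9))]
B [(np.float64(491.7), np.float64(350.9)), (np.float64(491.7), np.float64(394.5)), (np.float64(415.0), np.float64(394.9)), (np.float64(414.8), np.float64(350.6))]
C [(np.float64(488.0), np.float64(416.0)), (np.float64(488.1), np.float64(461.6)), (np.float64(411.8), np.float64(461.2)), (np.float64(411.5), np.float64(416.7))]
A (np.float64(428.8), np.float64(306.3))
B (np.float64(429.0), np.float64(372.2))
C (np.float64(425.4), np.float64(438.7))
led (np.float64(502.5), np.float64(306.4))
led (np.float64(502.5), np.float64(373.1))
led (np.float64(502.6), np.float64(439.8))
post (np.float64(418.3), np.float64(340.0))
post (np.float64(418.4), np.float64(405.9))
post (np.float64(417.1), np.float64(473.7))
btn (array([684. ,   5.4]), np.float64(465.20910000000003), np.float64(501.49278000000004))
```

```bash
python3 -c "
from h import *
gob(380,439.5,180);gob(380,439.5,68)
import pickle
p=pickle.load(open('pics/w14.pkl','rb'));q=onz(p,323,288,8)[:2];print('pen',q@U,q@Rr)"
```

```text
shift [59.9 48.4 80.7] roll -0.07 | at [571.4  61.2 260.3] yaw -42.47
shift [ 61.4  45.7 192.7] roll -0.07 | at [571.4  61.2 260.3] yaw -42.47
pen 310.8785 380.37292
```

Request:
send_rows([
  [0,30,24,40,0],
  [0,60,48,80,0],
  [0,61,46,130,0],
  [0,61,46,170,0],
  [0,61,46,192,0],
])

```text
clock: 15.4
eef_pos: [578.4, -16.5, 63.8]
tool_rot: [3.113, 0.018, -0.743]
force: [-0.2, 0.6, 0.4]
width: 11.7
```

Request:
send_rows([
  [0,0,0,0,0],
  [0,0,0,0,0],
])

```text
clock: 15.6
eef_pos: [578.6, -17.2, 63.0]
tool_rot: [3.111, 0.018, -0.743]
force: [1.0, -0.4, -0.6]
width: -0.3
```

```bash
python3 -c "
from h import *
snap('wrist','w15');where();gob(404,439.5,68)"
```

```text
t 15.6 pos [578.6 -17.2  63. ] rot [178.27   1.05 -42.6 ] F [ 1.  -0.4 -0.6] T [ 0.01 -0.02  0.04] w -0.3 q [-0.27  0.83  0.4   1.83 -0.51  0.61 -0.3 ]
u 378.1 lat 439.4 z 64.2
shift [ -0.1 -25.8  -4.5] roll -0.18 | at [579.5 -17.1  64.2] yaw -42.58
```

View pics/w15.png

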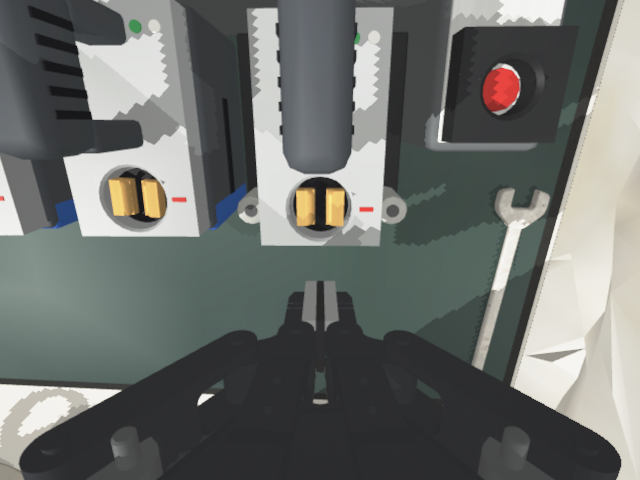

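Request:
send_rows([
  [0,0,-10,-4,0],
  [0,0,-18,-4,0],
  [0,0,-22,-4,0],
  [0,0,-25,-4,0],
  [0,0,-28,-4,0],
])

```text
clock: 16.15
eef_pos: [597.6, 2.1, 67.8]
tool_rot: [3.11, 0.016, -0.744]
force: [-6.5, -6.8, 7.3]
width: -0.3
```

```bash
python3 -c "
from h import *
st();where()"
```

```text
t 16.15 pos [597.6   2.1  67.8] rot [178.22   0.94 -42.61] F [-6.5 -6.8  7.3] T [-1.57  1.47  0.05] w -0.3 q [-0.31  0.85  0.42  1.78 -0.5   0.66 -0.35]
u 404.5 lat 439.9 z 67.8
```

Request:
send_rows([
  [0,0,-3,0,0],
  [0,0,-5,0,0],
  [0,0,-5,0,0],
  [0,0,10,0,0],
  [0,0,20,-20,0],
])

```text
clock: 16.65
eef_pos: [582.4, -12.1, 86.5]
tool_rot: [3.108, 0.02, -0.744]
force: [-0.2, 0.1, -0.3]
width: 0.5
```

```bash
python3 -c "
from h import *
st();gob(400,439.5,260)"
```

```text
t 16.65 pos [582.4 -12.1  86.5] rot [178.08   1.16 -42.62] F [-0.2  0.1 -0.3] T [-0.01 -0.05 -0.01] w 0.5 q [-0.3   0.81  0.43  1.81 -0.48  0.67 -0.33]
shift [  -2.4  -10.4 -173.9] roll -0.22 | at [582.4 -12.1  86.5] yaw -42.62
```

Request:
send_rows([
  [60,-2,-10,-50,0],
  [60,-2,-10,-100,0],
  [60,-10,-10,-150,0],
  [60,-40,-20,-190,0],
  [60,-80,-40,-220,0],
])

```text
clock: 17.15
eef_pos: [561.2, 68.5, 306.9]
tool_rot: [3.112, 0.017, -0.748]
force: [0.8, 0.6, -0.7]
width: 59.9
```

```bash
python3 -c "
from h import *
st();snap('wrist','w16');gob(490,160,330)"
```

```text
t 17.15 pos [561.2  68.5 306.9] rot [178.32   0.97 -42.86] F [ 0.8  0.6 -0.7] T [ 0.12 -0.09 -0.02] w 59.9 q [-0.56  0.52  0.61  1.66 -0.31  1.1  -0.61]
t 17.15 pos [561.2  68.5 306.9] rot [178.32   0.97 -42.86] F [ 0.8  0.6 -0.7] T [ 0.12 -0.09 -0.02] w 59.9 q [-0.56  0.52  0.61  1.66 -0.31  1.1  -0.61]
shift [-200.5  -53.8  -17.2] roll 0.24 | at [560.5  79.5 309.6] yaw -42.16
```

View pics/w16.png

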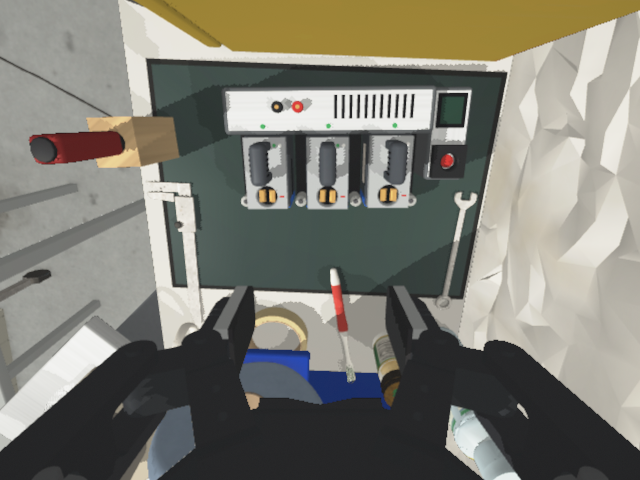

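Request:
send_rows([
  [60,-50,-14,-17,0],
  [60,-100,-27,-17,0],
  [60,-150,-40,-17,0],
  [60,-200,-54,-17,0],
  [60,-200,-54,-17,0],
])

```text
clock: 17.7
eef_pos: [445.4, 259.7, 329.4]
tool_rot: [3.122, 0.027, -0.727]
force: [0.3, 0.5, 0.1]
width: 59.9
```

Request:
send_rows([
  [60,0,0,0,0],
  [60,0,0,0,0],
])

```text
clock: 17.9
eef_pos: [445.1, 260.1, 329.1]
tool_rot: [3.122, 0.027, -0.726]
force: [0.1, -0.1, 0.1]
width: 59.8
```

```bash
python3 -c "
from h import *
snap('wrist','w17')
im=cv2.imread('pics/w17_raw.png'); cv2.imwrite('pics/w17c.png',cv2.resize(im[100:340,220:420],None,fx=2.5,fy=2.5,interpolation=cv2.INTER_CUBIC));where()"
```

```text
t 17.9 pos [445.1 260.1 329.1] rot [178.87   1.55 -41.57] F [ 0.1 -0.1  0.1] T [-0.08 -0.03  0.01] w 59.8 q [-0.99  0.41  0.6   1.76 -0.28  1.09 -1.01]
u 491.8 lat 154.9 z 329.3
```

View pics/w17c.png

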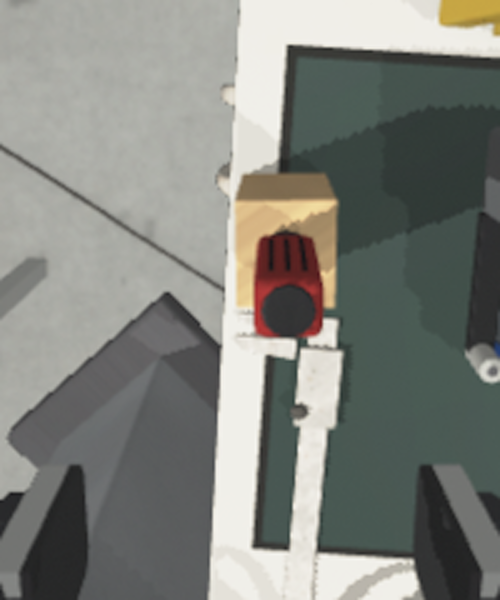

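```bash
python3 -c "
from h import *
import pickle
im=cv2.imread('pics/w17_raw.png'); cv2.imwrite('pics/w17d.png',cv2.resize(im[165:245,305:365],None,fx=7.5,fy=7.5,interpolation=cv2.INTER_NEAREST))
p=pickle.load(open('pics/w17.pkl','rb'))
m=cv2.inRange(cv2.cvtColor(im,cv2.COLOR_BGR2HSV),(170,100,40),(180,255,255))|cv2.inRange(cv2.cvtColor(im,cv2.COLOR_BGR2HSV),(0,120,40),(6,255,255))
ys,xs=np.where(m[165:245,305:365]); 
for y in range(165,245,5):
    r=xs[ys+165==y]+305
    if len(r): print(y,r.min(),r.max())
def b(u,v,z):
    q=onz(p,u,v,z)[:2]; return q,(q@U).round(1),(q@Rr).round(1)
print('top ctr',b(335.5,224,181)); 
for uv in [(324,180),(352,180),(312,0)]: print(b(*uv,94))
"
```

```text
195 325 344
200 323 345
205 323 346
210 322 347
215 322 348
220 322 348
225 322 348
230 322 348
top ctr (array([449.4, 251.4]), np.float64(488.7), np.float64(162.4))
(array([456.8, 276.8]), np.float64(512.4), np.float64(150.7))
(array([479.4, 256.9]), np.float64(513.0), np.float64(180.8))
(array([558.2, 409.1]), np.float64(678.5), np.float64(136.4))
```

View pics/w17d.png

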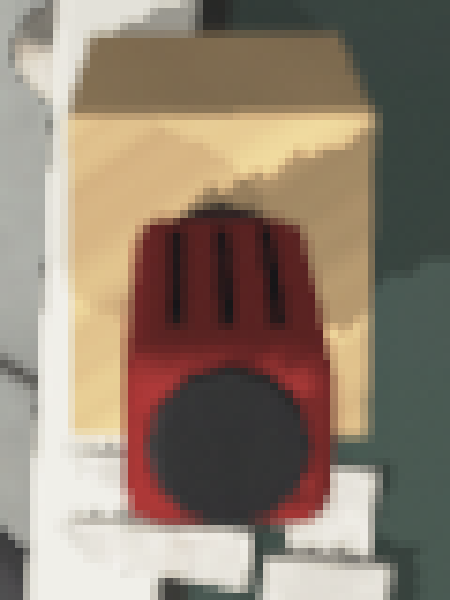

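```bash
python3 -c "
from h import *
import pickle
p=pickle.load(open('pics/w17.pkl','rb'))
def b(x,y,z):
    q=onz(p,305+x/7.5,165+y/7.5,z)[:2]; return np.array([(q@U).round(1),(q@Rr).round(1)])
print('L/R',b(128,440,181),b(330,440,181),'T/B',b(230,352,181),b(230,523,181),'cap',b(229,443,181))
print('stand',b(68,108,94),b(375,108,94),b(375,438,94),b(75,438,94))
print('cam',p['cam_to_world'][:3,3])
"
```

```text
L/R [488.8 150.9] [489.3 173.9] T/B [499.4 162.2] [479.1 162.8] cap [488.7 162.4]
stand [512.9 139.9] [513.8 184. ] [464.5 186.4] [463.4 141.5]
cam [498.79402606 315.8893059  457.18917911]
```

```bash
python3 -c "
from h import *
import pickle
p=pickle.load(open('pics/w16.pkl','rb'))
for uv in [(465,297),(483,220),(507,75),(475,290)]:
    q=onz(p,*uv,0)[:2]; print(uv,(q@U).round(1),(q@Rr).round(1))
q=onz(p,500,70,0)[:2]
for uv in [(230,50),(480,60)]:
    q=onz(p,*uv,0)[:2]; print('cab',(q@U).round(1),(q@Rr).round(1))
print(TR()[1].round(4)); go((450,251.5,220),47.6)
"
```

```text
(465, 297) 265.2 571.0
(483, 220) 380.8 579.6
(507, 75) 556.4 581.3
(475, 290) 276.5 583.7
cab 585.4 260.0
cab 572.3 547.8
[[ 0.7461 -0.665  -0.0327]
 [-0.6653 -0.7466  0.0025]
 [-0.026   0.0198 -0.9995]]
shift [ 10.7   0.6 109.1] roll -89.32 | at [445.9 258.8 329.3] yaw -41.72
```

Request:
send_rows([
  [60,5,0,0,-18],
  [60,5,0,0,-36],
  [60,5,0,0,-54],
  [60,5,0,0,-72],
  [60,5,0,0,-89],
])

```text
clock: 18.45
eef_pos: [451.2, 253.0, 329.1]
tool_rot: [-3.139, 0.032, 0.025]
force: [-0.9, 0.2, -0.4]
width: 59.8
```

```bash
python3 -c "
from h import *
st(); go((450,251.5,220),47.6)
"
```

```text
t 18.45 pos [451.2 253.  329.1] rot [-179.84    1.83    1.42] F [-0.9  0.2 -0.4] T [-0.   -0.    0.03] w 59.8 q [-0.84  0.38  0.41  1.75 -0.19  1.07 -0.34]
shift [  2.3   1.8 109.1] roll -46.18 | at [451.2 253.  329.1] yaw 1.42
```

Request:
send_rows([
  [60,1,1,20,-9],
  [60,2,2,40,-18],
  [60,2,2,60,-27],
  [60,2,2,80,-36],
  [60,2,2,85,-44],
])

```text
clock: 18.95
eef_pos: [450.7, 248.2, 242.0]
tool_rot: [-3.118, 0.025, 0.775]
force: [-0.4, 0.1, 0.7]
width: 60.0
```

```bash
python3 -c "
from h import *
snap('wrist','w18'); go((450,251.5,220),47.6);print(TR()[1][:,2])
"
```

```text
t 18.95 pos [450.7 248.2 242. ] rot [-178.63    1.43   44.41] F [-0.4  0.1  0.7] T [ 0.01 -0.06  0.01] w 60.0 q [-0.68  0.46  0.19  1.87 -0.13  0.85  0.36]
shift [ 2.2 -2.4 22.2] roll -2.89 | at [450.9 248.2 242.2] yaw 44.71
[-3.43238305e-02 -2.26259566e-04 -9.99410738e-01]
```

View pics/w18.png

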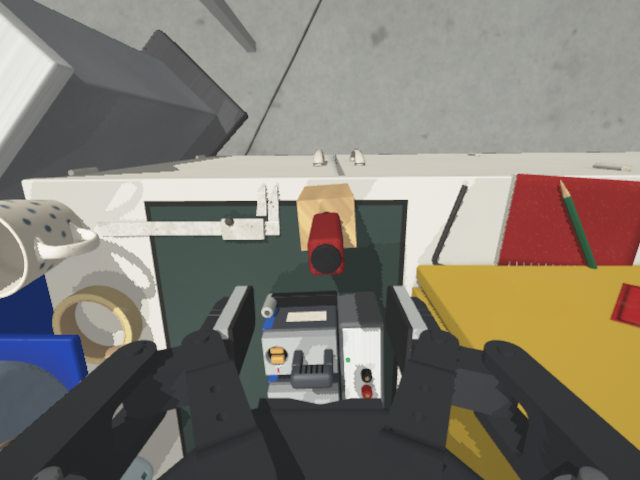

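```bash
python3 -c "
from h import *
import pickle
im=cv2.imread('pics/w18_raw.png'); cv2.imwrite('pics/w18d.png',cv2.resize(im[180:290,280:380],None,fx=6,fy=5.4,interpolation=cv2.INTER_NEAREST))
p=pickle.load(open('pics/w18.pkl','rb'))
q=onz(p,326.5,257,181)[:2];print(q,(q@U).round(1),(q@Rr).round(1))
"
```

```text
[449.3 252.9] 489.7 161.3
```

View pics/w18d.png

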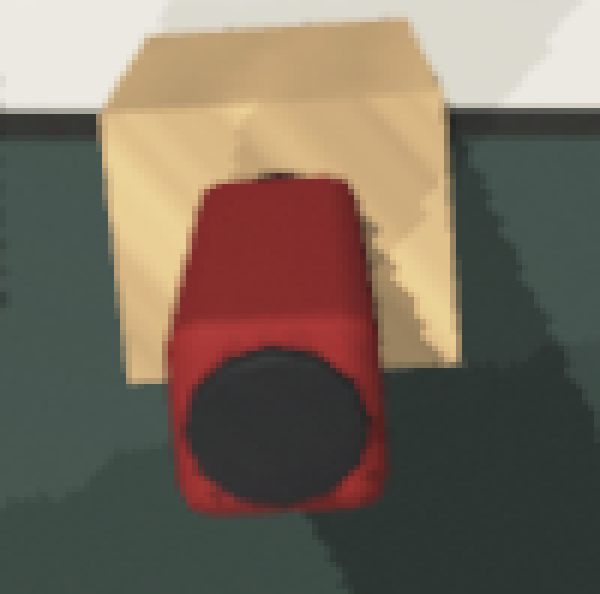

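```bash
python3 -c "
from h import *
import pickle
p=pickle.load(open('pics/w18.pkl','rb'))
def b(x,y,z):
    q=onz(p,280+x/6,180+y/5.4,z)[:2]; return np.array([(q@U).round(1),(q@Rr).round(1)])
print(b(170,420,181),b(386,420,181),b(275,318,181),b(275,514,181),'cap',b(278,427,181))
print(b(101,113,94),b(445,95,94),b(460,362,94),b(127,383,94))
"
```

```text
[478.7 161.2] [500.4 162.2] [489.8 149.8] [488.7 173.1] cap [489.5 162.5]
[465.2 140.9] [513.3 140.5] [514.3 183.9] [465.8 185.2]
```

```bash
python3 -c "
from h import *
print(bay(489.2,162.6)); gob(489.2,162.6,225,47.6); gob(489.2,162.6,136,47.6)
"
```

```text
[449.94766 251.63302]
shift [ 2.1 -2.7 17.2] roll -2.89 | at [450.9 248.2 242.2] yaw 44.71
shift [  4.3  -0.6 106.1] roll -2.89 | at [450.9 248.2 242.2] yaw 44.71
```

Request:
send_rows([
  [50,2,-2.7,17,-2.9],
  [50,2.7,-2,45,-2.9],
  [50,3.5,-1,75,-2.9],
  [50,4.3,-0.6,100,-2.9],
  [50,4.3,-0.6,106,-2.9],
])

```text
clock: 19.5
eef_pos: [449.8, 249.1, 134.2]
tool_rot: [-3.116, 0.027, 0.826]
force: [-0.0, 0.4, -0.2]
width: 50.2
```

```bash
python3 -c "
from h import *
st(); gob(489.2,162.6,136,47.6);print(TR()[1][:,2])
"
```

```text
t 19.5 pos [449.8 249.1 134.2] rot [-178.55    1.57   47.31] F [-0.   0.4 -0.2] T [-0.03  0.   -0.01] w 50.2 q [-0.64  0.62  0.14  1.97 -0.17  0.6   0.44]
shift [ 1.9 -1.7 -1.8] roll -0.29 | at [449.8 249.1 134.2] yaw 47.31
[-0.03707525 -0.00297346 -0.99930805]
```

Request:
send_rows([
  [50,2,-1.7,-1.8,-0.3],
  [50,2,-1.7,-1.8,-0.3],
  [5,2,-1.7,-1.8,-0.3],
  [5,2,-1.7,-1.8,-0.3],
  [5,2,-1.7,-1.8,-0.3],
])

```text
clock: 20.0
eef_pos: [450.8, 252.2, 137.1]
tool_rot: [-3.117, 0.025, 0.831]
force: [0.5, -0.1, 6.8]
width: 21.5
```

Request:
send_rows([
  [5,0,0,0,0],
  [5,0,0,0,0],
  [5,0,0,0,0],
])

```text
clock: 20.3
eef_pos: [450.7, 252.3, 137.2]
tool_rot: [-3.117, 0.025, 0.831]
force: [0.8, 0.7, 1.7]
width: 21.8
```

```bash
python3 -c "
from h import *
st(); print(TR()[1][:,2]);snap('wrist','w19');snap('side','s19',(170,330,230,400),3.5)
"
```

```text
t 20.3 pos [450.7 252.3 137.2] rot [-178.58    1.42   47.6 ] F [0.8 0.7 1.7] T [ 0.01 -0.02 -0.04] w 21.8 q [-0.64  0.61  0.14  1.96 -0.17  0.6   0.44]
[-0.03501304 -0.00164015 -0.99938551]
t 20.3 pos [450.7 252.3 137.2] rot [-178.58    1.42   47.6 ] F [0.8 0.7 1.7] T [ 0.01 -0.02 -0.04] w 21.8 q [-0.64  0.61  0.14  1.96 -0.17  0.6   0.44]
t 20.35 pos [450.7 252.3 137.2] rot [-178.58    1.42   47.6 ] F [-0.8  0.3  2.1] T [ 0.04  0.06 -0.04] w 21.2 q [-0.64  0.61  0.14  1.96 -0.17  0.6   0.44]
```

View pics/w19.png

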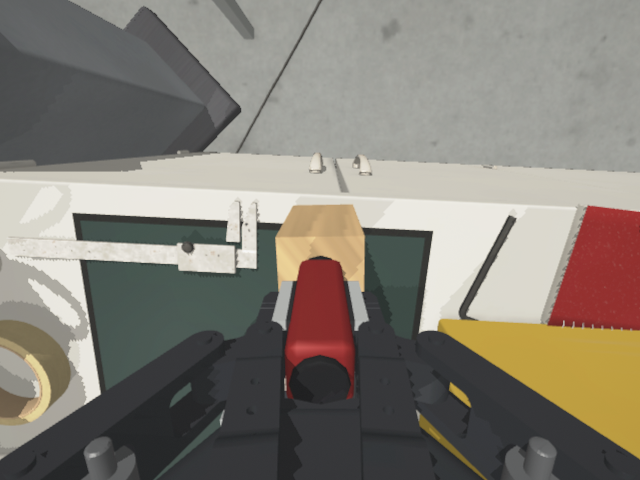

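View pics/s19.png

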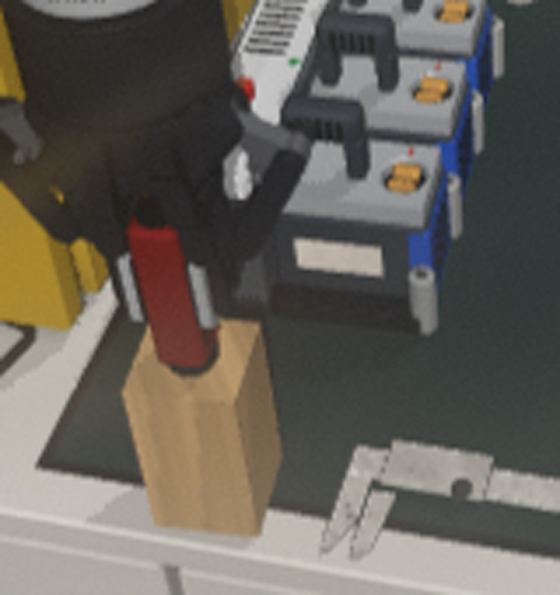

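```bash
python3 -c "
from h import *
go((450.7,252.3,260),47.6)
"
```

```text
shift [  -3.    -3.1 -122.7] roll 0.0 | at [450.7 252.2 137.2] yaw 47.6
```

Request:
send_rows([
  [5,-0.7,-0.7,-30,0],
  [5,-1.5,-1.5,-60,0],
  [5,-2.2,-2.3,-90,0],
  [5,-3,-3,-123,0],
  [5,-3,-3,-123,0],
])

```text
clock: 20.9
eef_pos: [453.1, 253.3, 264.0]
tool_rot: [-3.119, 0.017, 0.831]
force: [0.2, -0.2, -1.4]
width: 21.1
```

```bash
python3 -c "
from h import *
print(TR()[1][:,2]);snap('side','s20',(160,320,150,380),2.5);snap('scene','c20',(160,320,150,380),2.5)
a=cv2.imread('pics/s20.png');b=cv2.imread('pics/c20.png');cv2.imwrite('pics/sc20.png',np.hstack([a,b]))
"
```

```text
[-0.02830209  0.00248753 -0.99959632]
t 20.9 pos [453.1 253.3 264. ] rot [-178.71    0.99   47.59] F [ 0.2 -0.2 -1.4] T [ 0.01 -0.07 -0.  ] w 21.1 q [-0.68  0.43  0.18  1.84 -0.12  0.9   0.39]
t 20.95 pos [451.8 252.8 261.9] rot [-178.64    1.2    47.6 ] F [-0.5  0.5 -0.7] T [ 0.   -0.06 -0.03] w 21.5 q [-0.68  0.44  0.18  1.84 -0.12  0.9   0.39]
```

View pics/sc20.png

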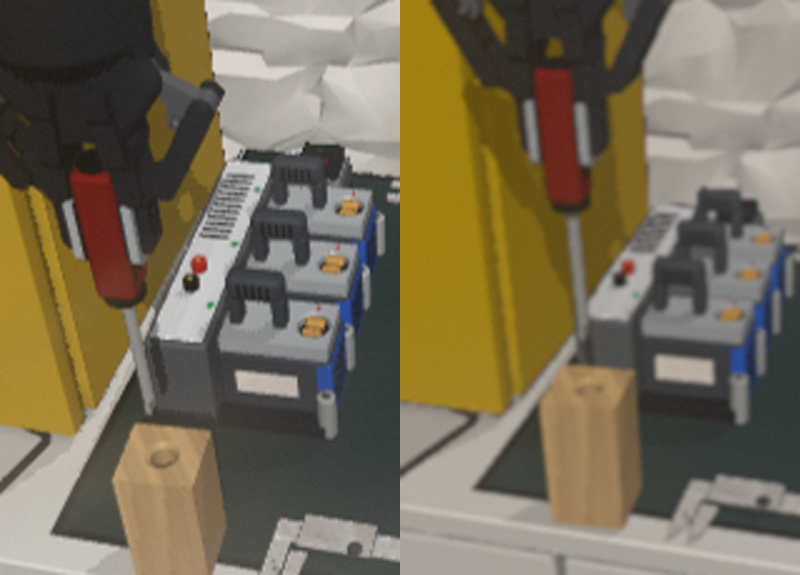

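```bash
python3 -c "
from h import *
a=P('side');b=P('scene')
for n,x,y in [('tip',(150,412),(184,364)),('hole',(163,458),(188,391)),('collar',(125,303),(171,206)),('cap',(90,165),(152,68))]:
    X,e=tri(a,(160+x[0]/2.5,150+x[1]/2.5),b,(160+y[0]/2.5,150+y[1]/2.5)); print(n,X,e)
p,R=TR();print(p,R[:,2]*130+p); st()
"
```

```text
tip [491.9 238.1  82.8] 3.8
hole [448.9 250.6  90. ] 0.7
collar [442.1 255.  222.8] 1.0
cap [458.3 253.4 301.1] 1.1
[450.74825585 252.29909381 260.42251273] [446.25965004 252.15078354 130.50011119]
t 21.0 pos [450.7 252.3 260.4] rot [-178.58    1.38   47.61] F [ 0.5 -0.4 -1.9] T [-0.   -0.01  0.  ] w 21.4 q [-0.68  0.44  0.18  1.85 -0.12  0.9   0.39]
```

```bash
python3 -c "
from h import *
a=P('side');b=P('scene')
for z in (128,132,136): print(onz(a,160+150/2.5,150+412/2.5,z))
im=cv2.imread('pics/c20_raw.png');cv2.imwrite('pics/c20d.png',cv2.resize(im[230:310,200:270],None,fx=7,fy=7))
im=cv2.imread('pics/s20_raw.png');cv2.imwrite('pics/s20d.png',cv2.resize(im[210:340,180:260],None,fx=6,fy=4.6))
"
```

```text
[452.  251.5 128. ]
[448.3 252.5 132. ]
[444.7 253.5 136. ]
```

View pics/c20d.png

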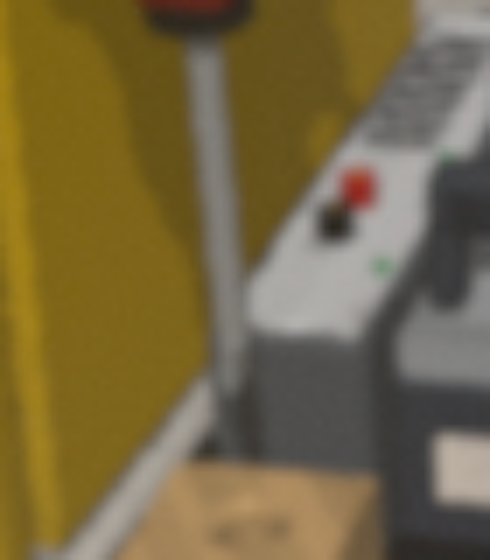

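View pics/s20d.png

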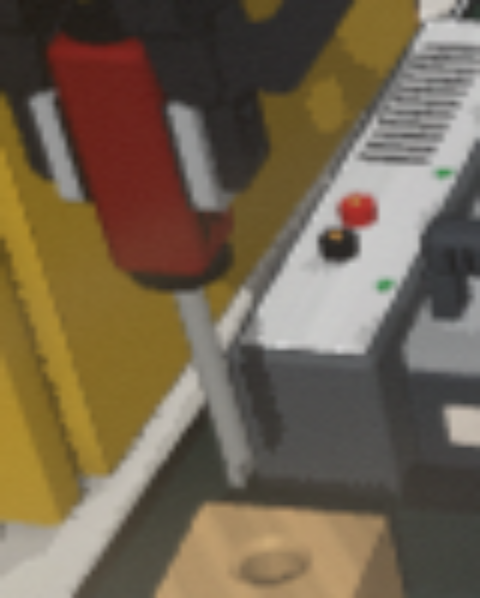

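```bash
python3 -c "
from h import *
a=P('side');b=P('scene')
for z in (128,132,136): print(onz(a,219.7,315.4,z),onz(b,233.3,295,z))
print('hole', onz(a,180+272/6,210+565/4.6,94), onz(b,200+245/7,230+527/7,94))
"
```

```text
[451.1 252.3 128. ] [424.8 261.4 128. ]
[447.5 253.3 132. ] [418.7 263.7 132. ]
[443.9 254.4 136. ] [412.7 265.9 136. ]
hole [445.9 250.9  94. ] [446.5 252.   94. ]
```

```bash
python3 -c "
from h import *
a=P('side');b=P('scene')
print(proj(b,(448,252.5,131)),proj(b,(448,252.5,94)),proj(a,(448,252.5,131)))
print(proj(b,(448,252.5,219)),proj(a,(448,252.5,219)))
"
```

```text
(np.float64(232.6), np.float64(284.8)) (np.float64(234.3), np.float64(304.9)) (np.float64(220.2), np.float64(315.4))
(np.float64(228.3), np.float64(233.0)) (np.float64(210.8), np.float64(270.1))
```

```bash
python3 -c "
from h import *
print(bay(430,306.4));go((520,111,262),-42.4)
"
```

```text
[516.2254  110.94948]
shift [-57.7 146.4  -3.8] roll 90.01 | at [450.7 252.3 260.4] yaw 47.61
```

Request:
send_rows([
  [5,-12,30,-4,8],
  [5,-24,60,-4,16],
  [5,-36,90,-4,24],
  [5,-48,120,-4,32],
  [5,-57,146,-4,41],
])

```text
clock: 21.5
eef_pos: [519.6, 109.6, 260.4]
tool_rot: [-3.14, 0.038, 0.115]
force: [0.6, -0.5, -1.8]
width: 21.6
```

```bash
python3 -c "
from h import *
st();go((520,111,262),-42.4)
"
```

```text
t 21.5 pos [519.6 109.6 260.4] rot [-179.91    2.17    6.59] F [ 0.6 -0.5 -1.8] T [-0.01 -0.1  -0.05] w 21.6 q [-0.52  0.48  0.4   1.81 -0.23  0.94  0.09]
shift [ 0.5 -1.3 -1.6] roll 48.99 | at [519.6 109.6 260.4] yaw 6.59
```

Request:
send_rows([
  [5,0.5,-1,-1,9],
  [5,0.5,-1,-1,18],
  [5,0.5,-1,-1,27],
  [5,0.5,-1,-1,36],
  [5,0.5,-1,-1,44],
])

```text
clock: 22.0
eef_pos: [518.9, 110.5, 259.6]
tool_rot: [3.114, 0.031, -0.635]
force: [0.3, -0.1, -0.7]
width: 21.2
```

```bash
python3 -c "
from h import *
st();p,R=TR();t=p+131*R[:,2];print(R[:,2],'tip',t,'u',t[:2]@U,'lat',t[:2]@Rr);go((520,111,262),-42.4)
"
```

```text
t 22.0 pos [518.9 110.5 259.6] rot [178.41   1.76 -36.36] F [ 0.3 -0.1 -0.7] T [-0.06 -0.07  0.02] w 21.2 q [-0.66  0.52  0.61  1.81 -0.35  0.96 -0.53]
[-0.04114601 -0.00408923 -0.99914478] tip [513.46639311 109.95173353 128.69715413] u 427.42974408352416 lat 305.05447739631154
shift [ 0.5 -1.  -2.5] roll 6.04 | at [518.9 110.5 259.6] yaw -36.36
```

Request:
send_rows([
  [5,1,-2,0,6],
  [5,1.5,-3,15,6],
  [5,2,-3.5,30,6],
  [5,2.6,-3.8,42,6],
  [5,2.6,-3.8,42,6],
])

```text
clock: 22.5
eef_pos: [519.6, 111.6, 214.9]
tool_rot: [3.106, 0.03, -0.74]
force: [-0.2, -1.2, -1.6]
width: 21.4
```

```bash
cat >> h.py <<'E'
def tip(L=131):
    p,R=TR();t=p+L*R[:,2];print("axis",R[:,2].round(4),'tip',t.round(1),'u',(t[:2]@U).round(1),'lat',(t[:2]@Rr).round(1))
E
python3 -c "
from h import *
tip();snap('wrist','w21')
im=cv2.imread('pics/w21_raw.png'); cv2.imwrite('pics/w21c.png',cv2.resize(im[180:420,220:420],None,fx=3,fy=2.5,interpolation=cv2.INTER_CUBIC))
"
```

```text
axis [-0.0464 -0.0058 -0.9989] tip [513.6 110.8  84. ] u 428.2 lat 304.5
t 22.5 pos [519.6 111.6 214.9] rot [177.97   1.74 -42.39] F [-0.2 -1.2 -1.6] T [-0.01 -0.02  0.01] w 21.4 q [-0.65  0.59  0.6   1.85 -0.42  0.88 -0.58]
```

View pics/w21.png

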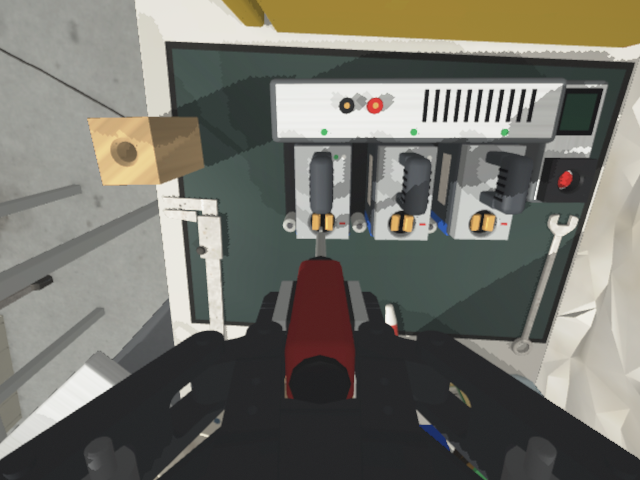

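View pics/w21c.png

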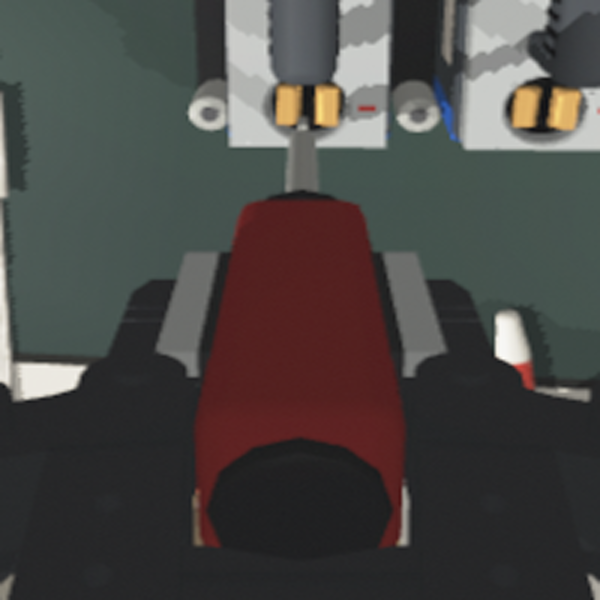

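```bash
python3 -c "
from h import *
import pickle
im=cv2.imread('pics/w21_raw.png'); cv2.imwrite('pics/w21d.png',cv2.resize(im[200:265,295:350],None,fx=11,fy=9,interpolation=cv2.INTER_CUBIC))
p=pickle.load(open('pics/w21.pkl','rb'))
t=np.array([513.6,110.8,84.0]); print('tip px',proj(p,t))
for a in (0,1.5,3): print(a, proj(p,t+np.array([*(Rr*a),0])))
q=bay(430,306.4);print('screw px',proj(p,(*q,71)))
for px in [(322.7,222)]:
    w=onz(p,*px,71)[:2]; print(w@U,w@Rr)
"
```

```text
tip px (np.float64(320.4), np.float64(228.6))
0 (np.float64(320.4), np.float64(228.6))
1.5 (np.float64(322.3), np.float64(228.6))
3 (np.float64(324.1), np.float64(228.6))
screw px (np.float64(323.1), np.float64(221.7))
429.70358999999996 306.13842999999997
```

View pics/w21d.png

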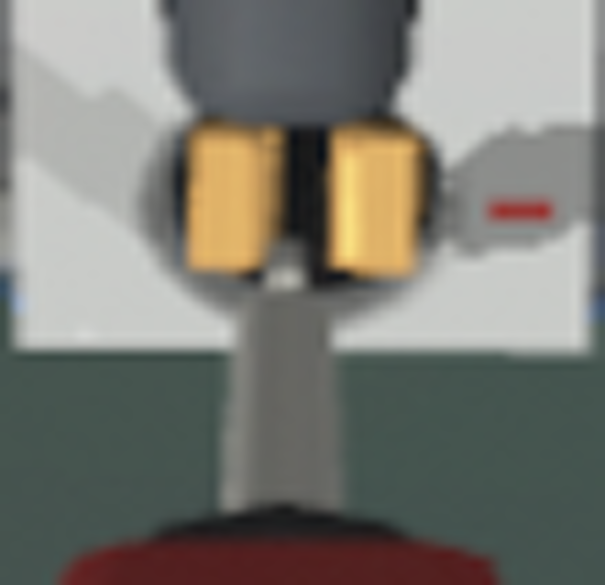

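Request:
send_rows([
  [5,1.2,-1.2,4,0],
  [5,1.5,-1.7,8,0],
  [5,1.5,-1.7,10,0],
  [5,1.5,-1.7,11,0],
  [5,1.5,-1.7,11,0],
])

```text
clock: 23.05
eef_pos: [522.2, 111.7, 205.0]
tool_rot: [3.108, 0.029, -0.74]
force: [-0.3, -0.5, -1.0]
width: 21.3
```

```bash
python3 -c "
from h import *
import pickle
tip();p=snap('wrist','w22')
im=cv2.imread('pics/w22_raw.png'); cv2.imwrite('pics/w22d.png',cv2.resize(im[200:265,295:350],None,fx=11,fy=9,interpolation=cv2.INTER_CUBIC))
"
```

```text
axis [-0.0442 -0.0052 -0.999 ] tip [516.4 111.   74.1] u 430.2 lat 306.5
t 23.05 pos [522.2 111.7 205. ] rot [178.07   1.67 -42.39] F [-0.3 -0.5 -1. ] T [-0.   -0.    0.02] w 21.3 q [-0.64  0.6   0.59  1.86 -0.43  0.86 -0.57]
```

View pics/w22d.png

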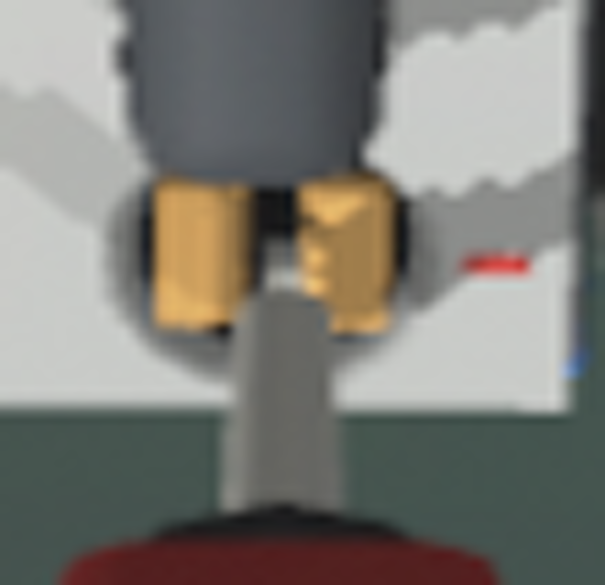

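Request:
send_rows([
  [5,-0.6,0,0,0],
  [5,-0.6,0,2,0],
  [5,-0.5,-0.2,4,0],
  [5,-0.5,-0.3,6,0],
  [5,-0.5,-0.3,8,0],
])

```text
clock: 23.6
eef_pos: [521.8, 112.3, 196.9]
tool_rot: [3.108, 0.029, -0.74]
force: [0.1, -0.7, 2.2]
width: 21.4
```

```bash
python3 -c "
from h import *
st();tip();p=snap('wrist','w23')
im=cv2.imread('pics/w23_raw.png'); cv2.imwrite('pics/w23d.png',cv2.resize(im[200:265,295:350],None,fx=11,fy=9,interpolation=cv2.INTER_CUBIC))
"
```

```text
t 23.6 pos [521.8 112.3 196.9] rot [178.08   1.67 -42.39] F [ 0.1 -0.7  2.2] T [ 0.   -0.08  0.  ] w 21.4 q [-0.64  0.61  0.58  1.87 -0.44  0.84 -0.56]
axis [-0.0441 -0.0052 -0.999 ] tip [516.  111.6  66. ] u 430.3 lat 305.8
t 23.6 pos [521.8 112.3 196.9] rot [178.08   1.67 -42.39] F [ 0.1 -0.7  2.2] T [ 0.   -0.08  0.  ] w 21.4 q [-0.64  0.61  0.58  1.87 -0.44  0.84 -0.56]
```

View pics/w23d.png

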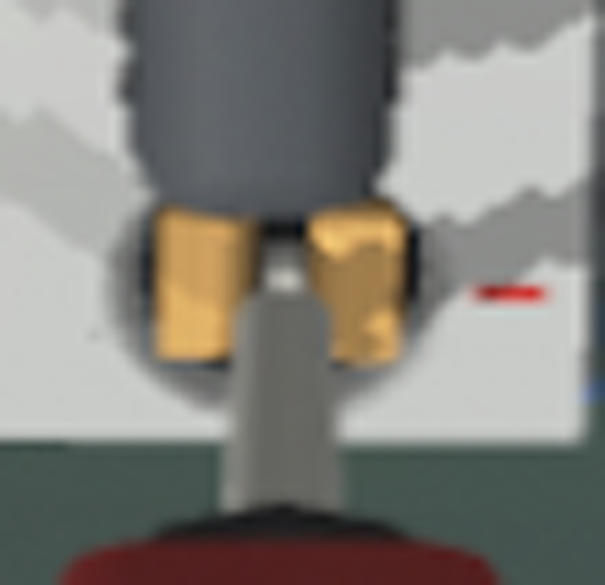

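Request:
send_rows([
  [5,0,0,1,8],
  [5,0,0,1.5,16],
  [5,0,0,1.5,24],
  [5,0,0,1.5,32],
  [5,0,0,1.5,40],
])

```text
clock: 24.15
eef_pos: [522.4, 111.9, 196.5]
tool_rot: [3.099, 0.001, -1.443]
force: [-1.8, -0.8, 7.1]
width: 21.8
```

```bash
python3 -c "
from h import *
st();tip()
"
```

```text
t 24.15 pos [522.4 111.9 196.5] rot [ 1.7755e+02  3.0000e-02 -8.2670e+01] F [-1.8 -0.8  7.1] T [-0.23  0.4   0.08] w 21.8 q [-0.75  0.67  0.79  1.87 -0.6   0.9  -1.11]
axis [-0.0425 -0.0049 -0.9991] tip [516.9 111.3  65.6] u 430.7 lat 306.7
```

Request:
send_rows([
  [5,0,0,0.5,8],
  [5,0,0,0.5,16],
  [5,0,0,0.5,24],
  [5,0,0,0.5,32],
  [5,0,0,0.5,40],
])

```text
clock: 24.65
eef_pos: [522.4, 111.8, 196.6]
tool_rot: [3.108, -0.027, -2.146]
force: [-1.6, -1.0, 4.4]
width: 21.6
```

```bash
python3 -c "
from h import *
st();tip()
"
```

```text
t 24.65 pos [522.4 111.8 196.6] rot [ 178.1    -1.55 -122.93] F [-1.6 -1.   4.4] T [-0.17  0.54  0.11] w 21.6 q [-0.84  0.75  0.98  1.87 -0.74  0.99 -1.66]
axis [-0.0425 -0.0047 -0.9991] tip [516.8 111.1  65.7] u 430.6 lat 306.7
```

Request:
send_rows([
  [5,0,0,0.5,5],
  [5,0,0,0.5,10],
  [5,0,0,0.5,14],
  [5,0,0,0.5,17],
  [5,0,0,0.5,20],
])

```text
clock: 25.15
eef_pos: [522.1, 111.6, 196.6]
tool_rot: [3.119, -0.037, -2.496]
force: [-1.7, -1.0, 5.0]
width: 21.3
```

```bash
python3 -c "
from h import *
st();tip();p=snap('wrist','w24')
"
```

```text
t 25.15 pos [522.1 111.6 196.6] rot [ 178.73   -2.13 -143.03] F [-1.7 -1.   5. ] T [-0.04  0.56  0.1 ] w 21.3 q [-0.88  0.8   1.08  1.87 -0.81  1.04 -1.94]
axis [-0.0431 -0.0046 -0.9991] tip [516.5 111.   65.7] u 430.3 lat 306.6
t 25.15 pos [522.1 111.6 196.6] rot [ 178.73   -2.13 -143.03] F [-1.7 -1.   5. ] T [-0.04  0.56  0.1 ] w 21.3 q [-0.88  0.8   1.08  1.87 -0.81  1.04 -1.94]
```

View pics/w24.png

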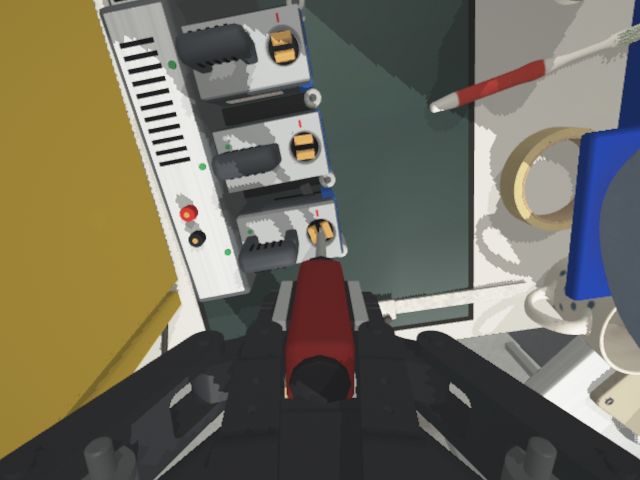

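```bash
python3 -c "
from h import *
im=cv2.imread('pics/w24_raw.png'); cv2.imwrite('pics/w24d.png',cv2.resize(im[190:275,230:360],None,fx=6,fy=6,interpolation=cv2.INTER_CUBIC))
"
```

```text
(no output)
```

View pics/w24d.png

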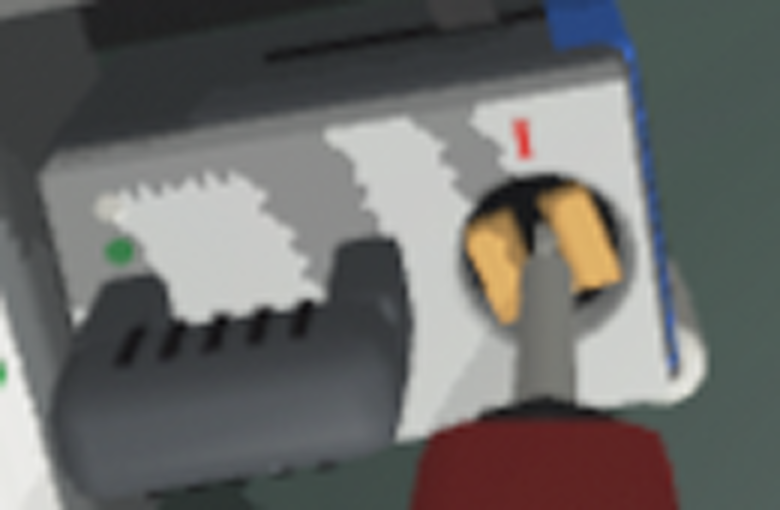

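Request:
send_rows([
  [5,0,0,0.5,3],
  [5,0,0,0.5,6],
  [5,0,0,0.5,9],
  [5,0,0,0.5,12],
  [5,0,0,0.5,12],
])

```text
clock: 25.7
eef_pos: [522.1, 111.6, 196.6]
tool_rot: [3.128, -0.041, -2.708]
force: [-2.0, 0.2, 5.7]
width: 21.1
```

```bash
python3 -c "
from h import *
tip();p=snap('wrist','w25')
im=cv2.imread('pics/w25_raw.png'); cv2.imwrite('pics/w25d.png',cv2.resize(im[190:275,230:360],None,fx=6,fy=6,interpolation=cv2.INTER_CUBIC))
"
```

```text
axis [-0.0434 -0.0047 -0.999 ] tip [516.4 111.   65.7] u 430.2 lat 306.5
t 25.7 pos [522.1 111.6 196.6] rot [ 179.2    -2.37 -155.18] F [-2.   0.2  5.7] T [0.09 0.52 0.08] w 21.1 q [-0.9   0.83  1.13  1.87 -0.85  1.08 -2.11]
```

View pics/w25d.png

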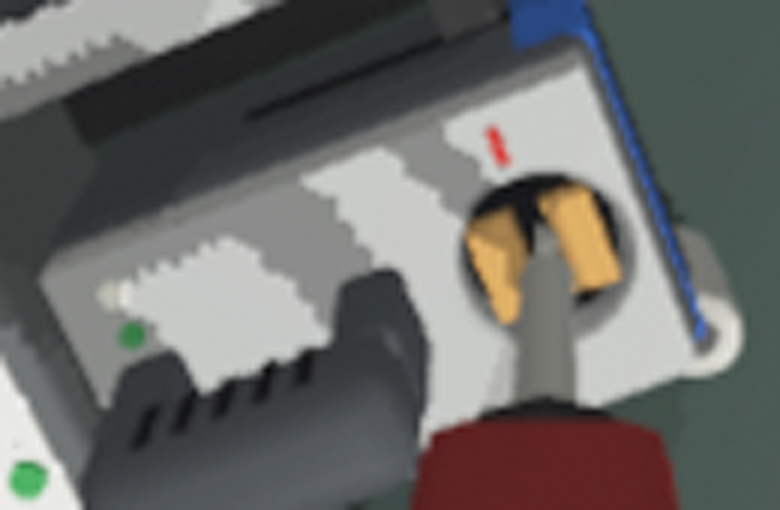

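Request:
send_rows([
  [5,0,0,0.5,3],
  [5,0,0,0.5,6],
  [5,0,0,0.5,8],
  [5,0,0,0.5,8],
  [5,0,0,0.5,8],
])

```text
clock: 26.25
eef_pos: [521.9, 111.5, 196.6]
tool_rot: [3.133, -0.043, -2.846]
force: [-2.1, 0.0, 5.6]
width: 21.3
```

```bash
python3 -c "
from h import *
tip();p=snap('wrist','w26')
im=cv2.imread('pics/w26_raw.png'); cv2.imwrite('pics/w26d.png',cv2.resize(im[190:275,230:360],None,fx=6,fy=6,interpolation=cv2.INTER_CUBIC))
"
```

```text
axis [-0.0439 -0.0046 -0.999 ] tip [516.1 110.9  65.8] u 429.9 lat 306.4
t 26.25 pos [521.9 111.5 196.6] rot [ 179.52   -2.49 -163.08] F [-2.1  0.   5.6] T [-0.04  0.61  0.18] w 21.3 q [-0.91  0.85  1.16  1.87 -0.87  1.1  -2.23]
```

View pics/w26d.png

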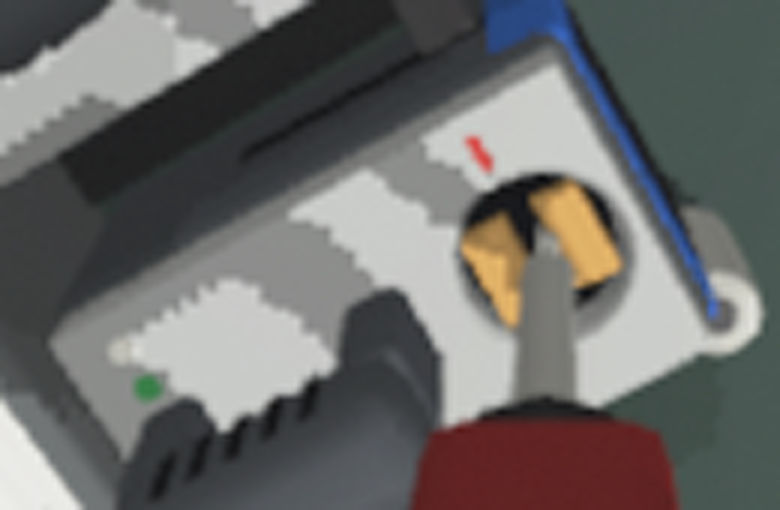

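Request:
send_rows([
  [5,0,0,0.5,3],
  [5,0,0,0.5,6],
  [5,0,0,0.5,6],
  [5,0,0,0.5,6],
])

```text
clock: 26.7
eef_pos: [521.5, 111.5, 196.7]
tool_rot: [3.137, -0.045, -2.95]
force: [-1.9, -0.4, 7.0]
width: 21.3
```

```bash
python3 -c "
from h import *
tip();p=snap('wrist','w27')
im=cv2.imread('pics/w27_raw.png'); cv2.imwrite('pics/w27d.png',cv2.resize(im[190:275,230:360],None,fx=6,fy=6,interpolation=cv2.INTER_CUBIC))
"
```

```text
axis [-0.0449 -0.0043 -0.999 ] tip [515.6 110.9  65.8] u 429.6 lat 306.0
t 26.7 pos [521.5 111.5 196.7] rot [ 179.75   -2.57 -169.02] F [-1.9 -0.4  7. ] T [0.04 0.73 0.24] w 21.3 q [-0.91  0.87  1.19  1.87 -0.89  1.12 -2.31]
```

View pics/w27d.png

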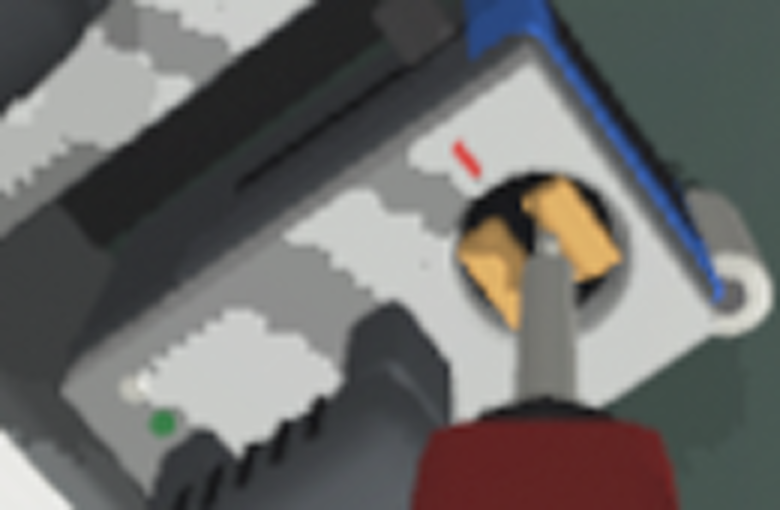

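Request:
send_rows([
  [5,0,0,0,-8],
  [5,0,0,-1,-14],
  [5,-1,0,-15,-18],
  [5,-1,-1,-35,-26],
  [5,-2,-1,-60,-34],
])

```text
clock: 27.25
eef_pos: [525.7, 111.3, 256.3]
tool_rot: [3.112, -0.037, -2.351]
force: [0.1, 0.4, -0.7]
width: 21.4
```

```bash
python3 -c "
from h import *
tip();p=snap('wrist','w28')
im=cv2.imread('pics/w28_raw.png'); cv2.imwrite('pics/w28d.png',cv2.resize(im[130:290,230:390],None,fx=4,fy=3.7,interpolation=cv2.INTER_CUBIC))
"
```

```text
axis [-0.047  -0.0049 -0.9989] tip [519.5 110.6 125.5] u 432.0 lat 309.1
t 27.25 pos [525.7 111.3 256.3] rot [ 178.28   -2.09 -134.68] F [ 0.1  0.4 -0.7] T [ 0.03 -0.09 -0.03] w 21.4 q [-0.89  0.72  1.1   1.8  -0.69  1.14 -1.89]
```

View pics/w28d.png

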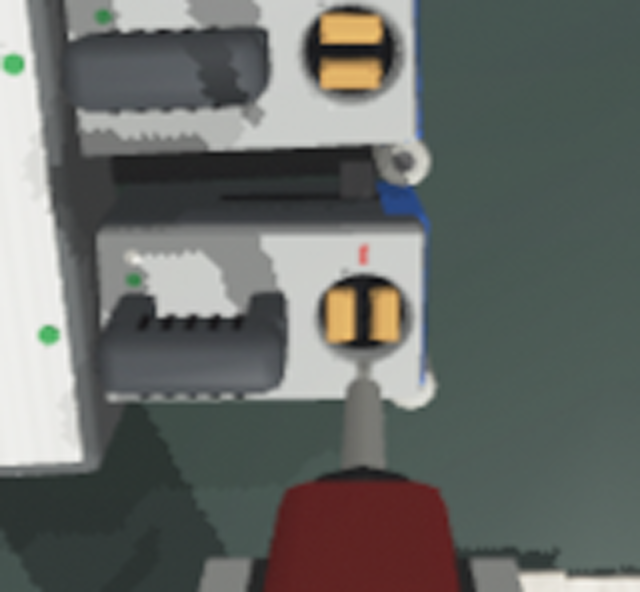

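```bash
cat >> h.py <<'E'
def gotip(u,l,z,yaw=-42.4,L=131):
    "TCP goal so that the tip is at u,l,z with the present axis"
    p,R=TR(); c=bay(u,l); t=np.array([c[0],c[1],z]); X=t-L*R[:,2]; go(X,yaw)
E
python3 -c "
from h import *
gotip(429.8,372.3,128)"
```

```text
shift [  2.3 -60.1   0.5] roll -91.99 | at [528.6 110.6 260.9] yaw -134.39
```

Request:
send_rows([
  [5,0,-12,0,-8.5],
  [5,1,-24,0,-17],
  [5,1,-36,0,-25.5],
  [5,2,-48,0,-34],
  [5,2,-60,0,-42],
])

```text
clock: 27.8
eef_pos: [570.2, 66.8, 259.2]
tool_rot: [3.103, -0.005, -1.607]
force: [-0.3, 0.1, -1.3]
width: 21.3
```

```bash
python3 -c "
from h import *
st();tip();gotip(429.8,372.3,120)"
```

```text
t 27.8 pos [570.2  66.8 259.2] rot [177.76  -0.26 -92.1 ] F [-0.3  0.1 -1.3] T [ 0.03 -0.02 -0.01] w 21.3 q [-0.68  0.67  0.87  1.7  -0.55  1.09 -1.23]
axis [-0.0392 -0.0032 -0.9992] tip [565.1  66.4 128.3] u 430.1 lat 372.5
shift [0.  0.  8.3] roll -49.7 | at [570.2  66.8 259.2] yaw -92.1
```

Request:
send_rows([
  [5,0,0,2,-8.5],
  [5,0,0,4,-17],
  [5,0,0,8,-25.5],
  [5,0,0,8,-34],
  [5,0,0,8,-42],
])

```text
clock: 28.3
eef_pos: [569.7, 66.9, 250.8]
tool_rot: [3.109, 0.023, -0.87]
force: [0.3, -0.3, -0.5]
width: 21.6
```

```bash
python3 -c "
from h import *
st();tip();gotip(429.8,372.3,84)"
```

```text
t 28.3 pos [569.7  66.9 250.8] rot [178.15   1.33 -49.82] F [ 0.3 -0.3 -0.5] T [-0.03 -0.04  0.01] w 21.6 q [-0.57  0.61  0.65  1.71 -0.42  1.01 -0.63]
axis [-0.0397 -0.0031 -0.9992] tip [564.5  66.4 119.9] u 429.7 lat 372.1
shift [ 1.  -1.3 35.8] roll -7.42 | at [569.7  66.9 250.8] yaw -49.82
```

Request:
send_rows([
  [5,0.3,-0.3,8,-4],
  [5,0.6,-0.8,20,-7.4],
  [5,0.8,-1.2,30,-7.4],
  [5,1,-1.3,40,-7.4],
  [5,1,-1.3,40,-7.4],
])

```text
clock: 28.8
eef_pos: [568.8, 66.9, 209.1]
tool_rot: [3.11, 0.029, -0.742]
force: [-0.1, 0.6, -1.2]
width: 21.0
```

```bash
python3 -c "
from h import *
tip();p=snap('wrist','w29')
im=cv2.imread('pics/w29_raw.png'); cv2.imwrite('pics/w29d.png',cv2.resize(im[200:265,295:350],None,fx=11,fy=9,interpolation=cv2.INTER_CUBIC))
"
```

```text
axis [-0.0427 -0.0036 -0.9991] tip [563.2  66.4  78.2] u 428.8 lat 371.1
t 28.8 pos [568.8  66.9 209.1] rot [178.2    1.67 -42.5 ] F [-0.1  0.6 -1.2] T [ 0.04 -0.02 -0.01] w 21.0 q [-0.53  0.65  0.59  1.75 -0.43  0.92 -0.49]
```

View pics/w29d.png

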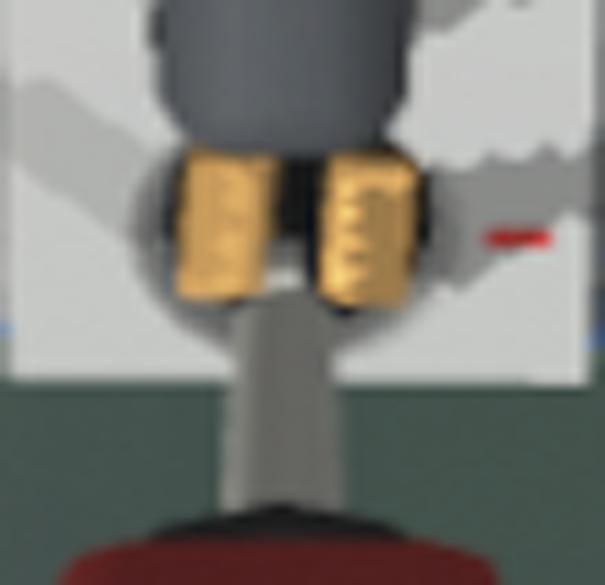

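Request:
send_rows([
  [5,0.8,-0.8,2,3],
  [5,0.9,-1,5,3],
  [5,1,-1.2,8,3],
  [5,1.1,-1.3,11,3],
  [5,1.1,-1.3,13,3],
])

```text
clock: 29.35
eef_pos: [570.4, 67.0, 196.7]
tool_rot: [3.11, 0.027, -0.793]
force: [-0.8, -0.6, 5.6]
width: 21.4
```

```bash
python3 -c "
from h import *
tip();p=snap('wrist','w30')
im=cv2.imread('pics/w30_raw.png'); cv2.imwrite('pics/w30d.png',cv2.resize(im[200:265,295:350],None,fx=11,fy=9,interpolation=cv2.INTER_CUBIC))
"
```

```text
axis [-0.0414 -0.0035 -0.9991] tip [565.   66.5  65.8] u 430.1 lat 372.4
t 29.35 pos [570.4  67.  196.7] rot [178.17   1.52 -45.46] F [-0.8 -0.6  5.6] T [ 0.    0.08 -0.05] w 21.4 q [-0.53  0.67  0.59  1.76 -0.45  0.9  -0.52]
```

View pics/w30d.png

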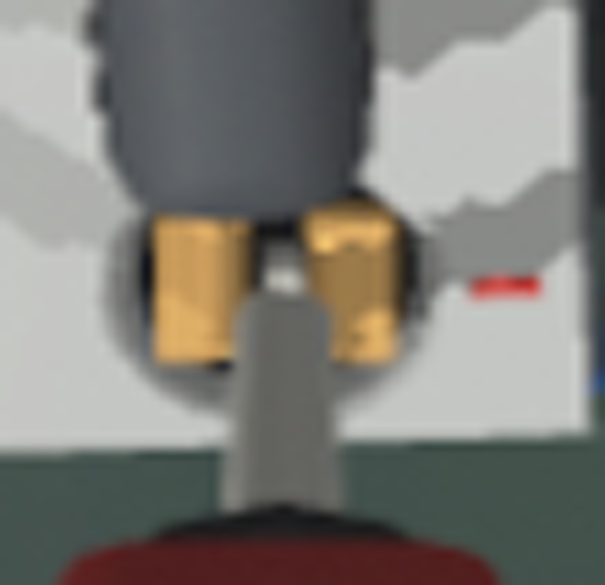

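Request:
send_rows([
  [5,0,0,1,8],
  [5,0,0,1,16],
  [5,0,0,1,24],
  [5,0,0,1,32],
  [5,0,0,1,41],
])

```text
clock: 29.9
eef_pos: [570.9, 66.8, 196.7]
tool_rot: [3.101, -0.001, -1.507]
force: [-0.8, -0.5, 3.1]
width: 21.2
```

Request:
send_rows([
  [5,0,0,0.5,8],
  [5,0,0,0.5,16],
  [5,0,0,0.5,24],
  [5,0,0,0.5,32],
  [5,0,0,0.5,41],
])

```text
clock: 30.4
eef_pos: [570.7, 66.7, 196.8]
tool_rot: [3.111, -0.027, -2.22]
force: [-1.4, -1.9, 2.1]
width: 21.3
```

```bash
python3 -c "
from h import *
tip();st()
"
```

```text
axis [-0.0402 -0.003  -0.9992] tip [565.5  66.3  65.9] u 430.3 lat 372.9
t 30.4 pos [570.7  66.7 196.8] rot [ 178.27   -1.53 -127.2 ] F [-1.4 -1.9  2.1] T [-0.21  0.56  0.11] w 21.3 q [-0.72  0.81  0.99  1.76 -0.76  1.05 -1.66]
```

Request:
send_rows([
  [5,0,0,1,8],
  [5,0,0,1,16],
  [5,0,0,1,24],
  [5,0,0,1,32],
  [5,0,0,1,36],
])

```text
clock: 30.9
eef_pos: [570.2, 66.4, 196.7]
tool_rot: [3.133, -0.04, -2.852]
force: [-2.9, -0.2, 7.2]
width: 21.3
```

```bash
python3 -c "
from h import *
tip();st()
"
```

```text
axis [-0.0412 -0.0032 -0.9991] tip [564.9  66.   65.8] u 429.6 lat 372.7
t 30.9 pos [570.2  66.4 196.7] rot [ 179.5    -2.31 -163.4 ] F [-2.9 -0.2  7.2] T [0.   1.02 0.24] w 21.3 q [-0.77  0.89  1.14  1.77 -0.87  1.15 -2.18]
```

Torque has risen to 0.24 N·m, so this looks like the stop. A bit more, then back off and lift.

Request:
send_rows([
  [5,0,0,0.5,3],
  [5,0,0,0.5,6],
  [5,0,0,0.5,7],
  [5,0,0,0.5,7],
])

```text
clock: 31.3
eef_pos: [569.0, 67.9, 196.8]
tool_rot: [3.134, -0.043, -2.973]
force: [-2.5, 3.5, 7.0]
width: 21.6
```

```bash
python3 -c "
from h import *
tip();st()
"
```

```text
axis [-4.42e-02  5.00e-04 -9.99e-01] tip [563.3  68.   65.9] u 430.0 lat 370.1
t 31.3 pos [569.   67.9 196.8] rot [ 179.55   -2.49 -170.35] F [-2.5  3.5  7. ] T [ 0.91  1.23 -0.01] w 21.6 q [-0.78  0.91  1.17  1.77 -0.9   1.17 -2.29]
```

Request:
send_rows([
  [5,0,0,0,-8],
  [5,0,0,-1,-14],
  [5,-1,0,-15,-18],
  [5,-1,-1,-35,-26],
  [5,-2,-1,-60,-34],
])

```text
clock: 31.8
eef_pos: [573.2, 67.4, 256.5]
tool_rot: [3.109, -0.033, -2.374]
force: [-0.1, -0.2, -0.0]
width: 21.3
```

```bash
python3 -c "
from h import *
tip();p=snap('wrist','w31')
im=cv2.imread('pics/w31_raw.png'); cv2.imwrite('pics/w31d.png',cv2.resize(im[130:290,230:390],None,fx=4,fy=3.7,interpolation=cv2.INTER_CUBIC))
gotip(429.8,439,128)
"
```

```text
axis [-4.610e-02  2.000e-04 -9.989e-01] tip [567.2  67.4 125.6] u 432.2 lat 373.4
t 31.8 pos [573.2  67.4 256.5] rot [ 178.16   -1.9  -136.  ] F [-0.1 -0.2 -0. ] T [-0.01 -0.09 -0.  ] w 21.3 q [-0.75  0.77  1.08  1.69 -0.71  1.19 -1.85]
shift [  0.7 -62.3   0.8] roll -93.31 | at [576.   66.4 261.4] yaw -135.71
```

View pics/w31d.png

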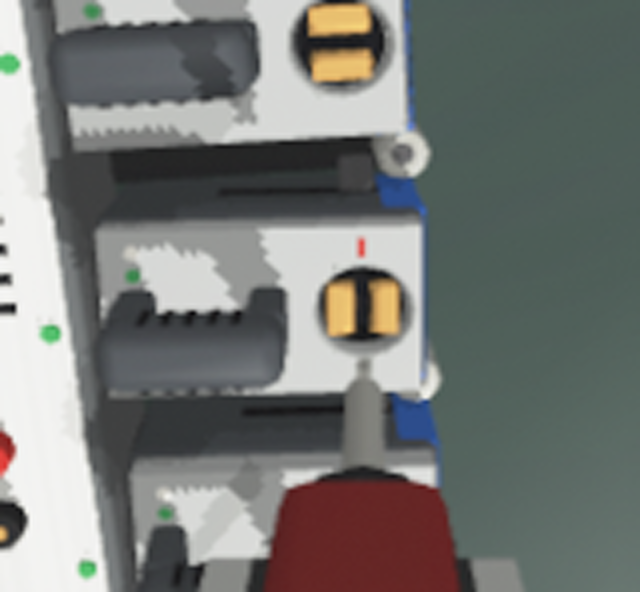

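Request:
send_rows([
  [5,0,-12,0,-8.5],
  [5,0,-24,0,-17],
  [5,0,-36,0,-25.5],
  [5,0.5,-48,0,-34],
  [5,0.7,-62,0,-42],
])

```text
clock: 32.35
eef_pos: [618.9, 21.5, 259.5]
tool_rot: [3.104, -0.001, -1.63]
force: [0.7, -0.1, -1.1]
width: 21.2
```

```bash
python3 -c "
from h import *
tip();gotip(429.8,438.6,120)"
```

```text
axis [-0.038   0.0013 -0.9993] tip [614.   21.7 128.6] u 430.0 lat 438.8
shift [ 0.  -0.1  8.6] roll -51.02 | at [618.9  21.5 259.5] yaw -93.42
```

Request:
send_rows([
  [5,0,0,2,-8.5],
  [5,0,0,4,-17],
  [5,0,0,8,-25.5],
  [5,0,0,8,-34],
  [5,0,0,8,-42.5],
])

```text
clock: 32.85
eef_pos: [618.4, 21.5, 251.1]
tool_rot: [3.113, 0.026, -0.884]
force: [-0.0, -0.4, -0.3]
width: 21.3
```

```bash
python3 -c "
from h import *
st();tip();gotip(429.8,438.6,80)"
```

```text
t 32.85 pos [618.4  21.5 251.1] rot [178.35   1.47 -50.66] F [-0.  -0.4 -0.3] T [ 0.03 -0.   -0.03] w 21.3 q [-0.45  0.67  0.65  1.58 -0.44  1.08 -0.57]
axis [-0.0386  0.0015 -0.9993] tip [613.3  21.7 120.2] u 429.6 lat 438.3
shift [ 1.3 -1.4 40.1] roll -8.26 | at [618.4  21.5 251.1] yaw -50.66
```

Request:
send_rows([
  [5,0.3,-0.3,8,-4],
  [5,0.6,-0.8,20,-8],
  [5,1,-1.2,30,-8],
  [5,1.3,-1.4,39,-8],
  [5,1.3,-1.4,39,-8],
])

```text
clock: 33.35
eef_pos: [617.9, 21.6, 210.5]
tool_rot: [3.114, 0.031, -0.746]
force: [0.1, 0.6, -0.9]
width: 21.5
```

```bash
python3 -c "
from h import *
tip();p=snap('wrist','w32')
im=cv2.imread('pics/w32_raw.png'); cv2.imwrite('pics/w32d.png',cv2.resize(im[200:265,295:350],None,fx=11,fy=9,interpolation=cv2.INTER_CUBIC))
"
```

```text
axis [-0.0413  0.0013 -0.9991] tip [612.5  21.8  79.6] u 429.1 lat 437.7
t 33.35 pos [617.9  21.6 210.5] rot [178.45   1.79 -42.75] F [ 0.1  0.6 -0.9] T [-0.01 -0.02 -0.07] w 21.5 q [-0.41  0.71  0.58  1.62 -0.44  0.99 -0.43]
```

View pics/w32d.png

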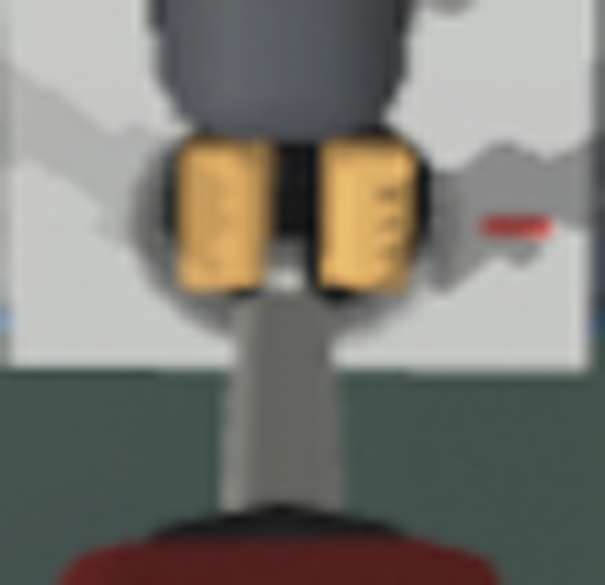

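Request:
send_rows([
  [5,0.8,-0.8,3,1],
  [5,0.9,-1,6,1],
  [5,1,-1.2,9,1],
  [5,1.1,-1.4,12,1],
  [5,1.1,-1.4,14.5,1],
])

```text
clock: 33.9
eef_pos: [619.7, 21.8, 196.6]
tool_rot: [3.115, 0.03, -0.763]
force: [-0.8, 0.8, 10.9]
width: 21.3
```

```bash
python3 -c "
from h import *
tip();p=snap('wrist','w33')
im=cv2.imread('pics/w33_raw.png'); cv2.imwrite('pics/w33d.png',cv2.resize(im[200:265,295:350],None,fx=11,fy=9,interpolation=cv2.INTER_CUBIC))
"
```

```text
axis [-0.0399  0.0012 -0.9992] tip [614.4  22.   65.7] u 430.6 lat 438.9
t 33.9 pos [619.7  21.8 196.6] rot [178.47   1.7  -43.72] F [-0.8  0.8 10.9] T [0.09 0.21 0.  ] w 21.3 q [-0.41  0.73  0.58  1.63 -0.45  0.97 -0.43]
```

View pics/w33d.png

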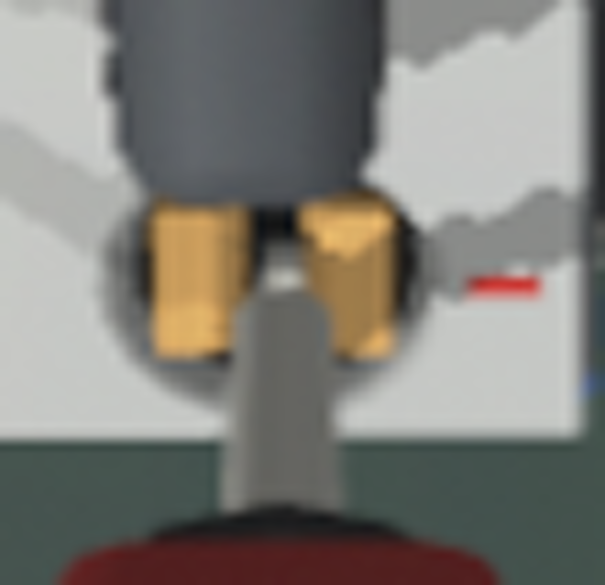

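Request:
send_rows([
  [5,0,0,0.5,8],
  [5,0,0,0.5,16],
  [5,0,0,0.5,24],
  [5,0,0,0.5,32],
  [5,0,0,0.5,41],
])

```text
clock: 34.45
eef_pos: [619.8, 21.7, 196.8]
tool_rot: [3.103, 0.005, -1.477]
force: [-0.5, 0.6, 2.1]
width: 21.3
```

Request:
send_rows([
  [5,0,0,0.5,8],
  [5,0,0,0.5,16],
  [5,0,0,0.5,24],
  [5,0,0,0.5,32],
  [5,0,0,0.5,41],
])

```text
clock: 34.95
eef_pos: [619.6, 21.7, 196.8]
tool_rot: [3.108, -0.022, -2.19]
force: [-1.7, -0.1, 2.7]
width: 21.2
```

```bash
python3 -c "
from h import *
tip();st()
"
```

```text
axis [-0.0396  0.0018 -0.9992] tip [614.4  22.   65.9] u 430.5 lat 438.9
t 34.95 pos [619.6  21.7 196.8] rot [ 178.09   -1.23 -125.49] F [-1.7 -0.1  2.7] T [0.   0.44 0.11] w 21.2 q [-0.59  0.86  0.96  1.63 -0.75  1.11 -1.6 ]
```

Request:
send_rows([
  [5,0,0,1,8],
  [5,0,0,1,16],
  [5,0,0,1,24],
  [5,0,0,1,32],
  [5,0,0,1,37],
])

```text
clock: 35.45
eef_pos: [619.3, 21.9, 196.7]
tool_rot: [3.128, -0.038, -2.84]
force: [-2.1, 0.3, 6.6]
width: 21.1
```

```bash
python3 -c "
from h import *
tip();st()
"
```

```text
axis [-0.0401  0.0022 -0.9992] tip [614.1  22.1  65.9] u 430.4 lat 438.6
t 35.45 pos [619.3  21.9 196.7] rot [ 179.2    -2.16 -162.71] F [-2.1  0.3  6.6] T [0.3  0.9  0.16] w 21.1 q [-0.64  0.93  1.12  1.64 -0.87  1.2  -2.15]
```

Request:
send_rows([
  [5,0,0,0.5,3],
  [5,0,0,0.5,6],
  [5,0,0,0.5,6],
  [5,0,0,0.5,6],
])

```text
clock: 35.85
eef_pos: [618.9, 22.0, 196.8]
tool_rot: [3.131, -0.04, -2.943]
force: [-2.2, 0.3, 5.4]
width: 21.8
```

```bash
python3 -c "
from h import *
tip();st()
"
```

```text
axis [-0.0408  0.0027 -0.9992] tip [613.6  22.4  65.9] u 430.3 lat 438.1
t 35.85 pos [618.9  22.  196.8] rot [ 179.39   -2.27 -168.64] F [-2.2  0.3  5.4] T [0.18 0.82 0.24] w 21.8 q [-0.65  0.94  1.14  1.64 -0.89  1.22 -2.24]
```

Request:
send_rows([
  [5,0,0,0,-8],
  [5,0,0,-1,-14],
  [5,-1,0,-15,-18],
  [5,-1,-1,-35,-26],
  [5,-2,-1,-60,-34],
])

```text
clock: 36.35
eef_pos: [623.1, 21.5, 256.2]
tool_rot: [3.109, -0.028, -2.344]
force: [0.8, 0.3, -1.2]
width: 21.5
```

```bash
python3 -c "
from h import *
tip();p=snap('wrist','w34')
im=cv2.imread('pics/w34_raw.png'); cv2.imwrite('pics/w34d.png',cv2.resize(im[130:290,230:390],None,fx=4,fy=3.7,interpolation=cv2.INTER_CUBIC))
"
```

```text
axis [-0.0425  0.0025 -0.9991] tip [617.6  21.8 125.3] u 432.5 lat 441.4
t 36.35 pos [623.1  21.5 256.2] rot [ 178.15   -1.6  -134.28] F [ 0.8  0.3 -1.2] T [-0.01 -0.08  0.  ] w 21.5 q [-0.61  0.82  1.05  1.56 -0.72  1.24 -1.78]
```

View pics/w34d.png

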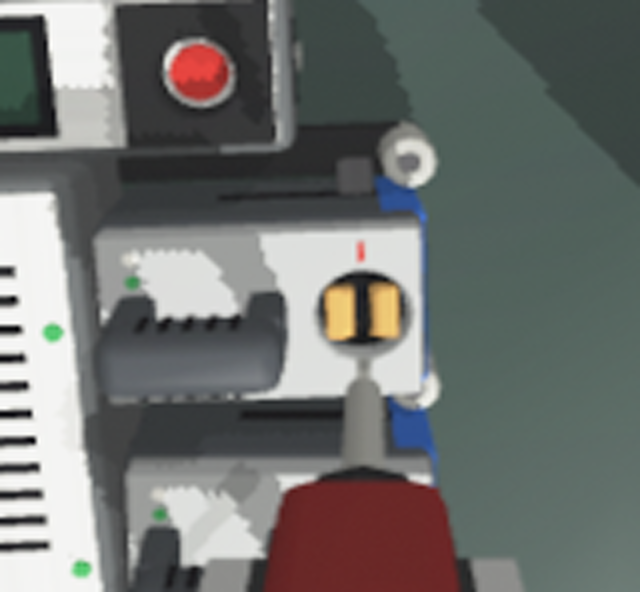

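View pics/w34.png

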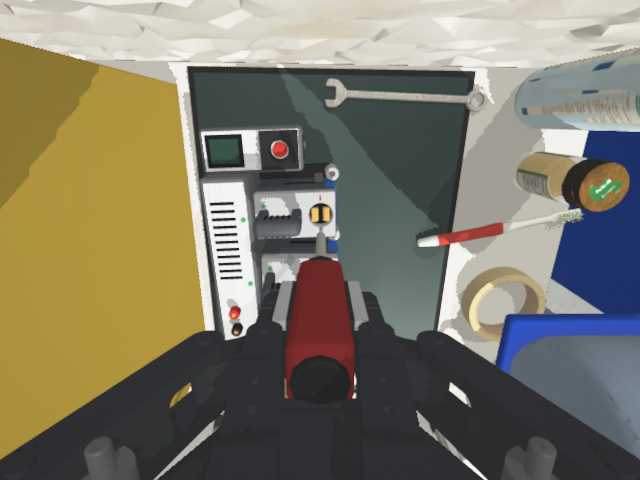

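```bash
python3 -c "
from h import *
import pickle
L=lambda f:pickle.load(open('pics/'+f+'.pkl','rb'))
v=[(L('w2'),(230+590/3,60+217/3)),(L('w14'),(450.5,170.5)),(L('w34'),(230+199/4,130+72/3.7))]
im=cv2.imread('pics/w15_raw.png')
v.append((L('w15'),(503,89)))
A=[];b=[]
for p,uv in v:
    o,d=ray(p,*uv);d/=np.linalg.norm(d);M=np.eye(3)-np.outer(d,d);A.append(M);b.append(M@o); print(onz(p,*uv,58),onz(p,*uv,66))
X=np.linalg.lstsq(np.vstack(A),np.hstack(b),rcond=None)[0];print(X,X[:2]@U,X[:2]@Rr)
cv2.imwrite('pics/w15d.png',cv2.resize(im[0:170,420:600],None,fx=4,fy=3.5,interpolation=cv2.INTER_CUBIC))
tip(); st()
"
```

```text
[685.5   4.6  58. ] [683.7   6.4  66. ]
[685.1   3.3  58. ] [683.6   6.1  66. ]
[682.6   7.7  58. ] [682.6   6.7  66. ]
[687.    4.5  58. ] [683.8   6.6  66. ]
[683.07116891   6.75598983  67.83049048] 465.5841876835402 499.8924942988615
axis [-0.0342  0.0021 -0.9994] tip [621.3  20.6 130.5] u 434.1 lat 444.9
t 36.4 pos [625.8  20.3 261.4] rot [ 178.51   -1.27 -133.99] F [ 1.8 -1.4  2.6] T [-0.13 -0.19  0.04] w 21.5 q [-0.61  0.81  1.05  1.55 -0.72  1.24 -1.78]
```

View pics/w15d.png

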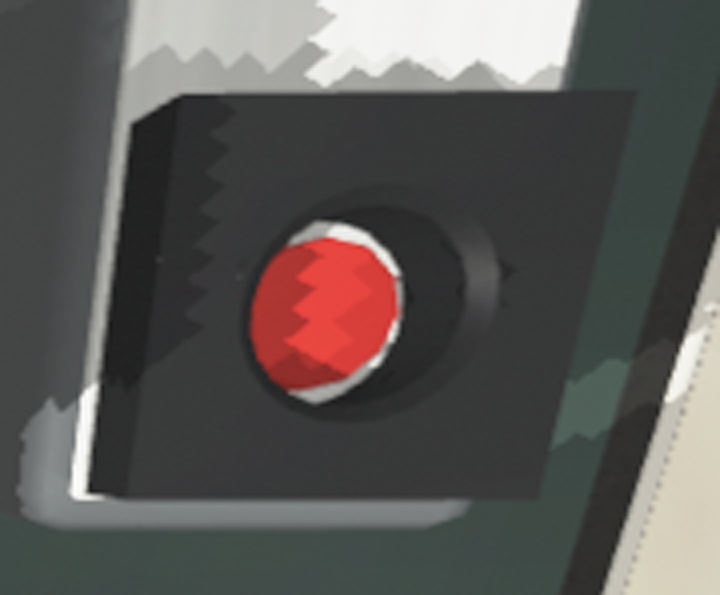

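```bash
python3 -c "
from h import *
import pickle
p=pickle.load(open('pics/w15.pkl','rb'))
for z in (70,75): q=onz(p,513,84.6,z)[:2];print(q,q@U,q@Rr)
gotip(440,440,125,10)"
```

```text
[685.3   6.6] 466.97189 501.64367
[683.1   7.9] 466.44848 499.14238
shift [-5.9  4.9  5.5] roll -143.99 | at [625.8  20.3 261.4] yaw -133.99
```

Request:
send_rows([
  [5,0,0,0,-8.5],
  [5,0,0,0,-17],
  [5,0,0,0,-25.5],
  [5,0,0,0,-34],
  [5,0,0,0,-42.5],
])

```text
clock: 36.9
eef_pos: [625.9, 20.5, 261.1]
tool_rot: [3.108, 0.002, -1.595]
force: [0.1, -0.7, 0.0]
width: 21.7
```

Request:
send_rows([
  [5,0,0,0,-8.5],
  [5,0,0,0,-17],
  [5,0,0,0,-25.5],
  [5,0,0,0,-34],
  [5,0,0,0,-42.5],
])

```text
clock: 37.4
eef_pos: [625.9, 20.5, 260.7]
tool_rot: [3.118, 0.024, -0.848]
force: [-0.1, 0.3, -0.9]
width: 21.1
```

```bash
python3 -c "
from h import *
st();tip();gotip(465.6,500.2,110,5)"
```

```text
t 37.4 pos [625.9  20.5 260.7] rot [178.66   1.38 -48.59] F [-0.1  0.3 -0.9] T [ 0.03 -0.06 -0.03] w 21.1 q [-0.44  0.67  0.65  1.55 -0.43  1.1  -0.54]
axis [-0.0335  0.0027 -0.9994] tip [621.5  20.9 129.8] u 434.5 lat 444.9
shift [ 52.1 -37.3  17.7] roll -53.59 | at [625.9  20.5 260.7] yaw -48.59
```

Request:
send_rows([
  [5,10,-7,0,-8.5],
  [5,20,-15,0,-17],
  [5,32,-23,3,-25.5],
  [5,44,-31,6,-34],
  [5,52,-37,10,-42.5],
])

```text
clock: 37.9
eef_pos: [688.6, 5.5, 248.1]
tool_rot: [3.141, 0.033, -0.101]
force: [-0.5, 0.9, 0.5]
width: 21.6
```

```bash
python3 -c "
from h import *
st();tip();gotip(465.6,500.0,95,5);p=snap('wrist','w35')"
```

```text
t 37.9 pos [688.6   5.5 248.1] rot [179.97   1.88  -5.8 ] F [-0.5  0.9  0.5] T [-0.05 -0.04 -0.02] w 21.6 q [-0.27  0.74  0.43  1.36 -0.31  1.14  0.1 ]
axis [-0.0327  0.0028 -0.9995] tip [684.3   5.9 117.2] u 465.8 lat 501.4
shift [-0.4 -0.7 22.2] roll -10.8 | at [688.6   5.5 248.1] yaw -5.8
t 37.9 pos [688.6   5.5 248.1] rot [179.97   1.88  -5.8 ] F [-0.5  0.9  0.5] T [-0.05 -0.04 -0.02] w 21.6 q [-0.27  0.74  0.43  1.36 -0.31  1.14  0.1 ]
```

View pics/w35.png

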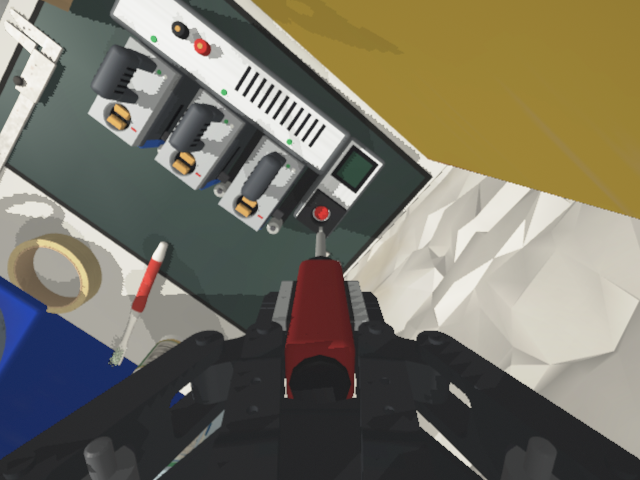

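Request:
send_rows([
  [5,-0.4,-0.7,8,-8],
  [5,0,-0.7,16,-10.8],
  [5,0.3,-0.7,24,-10.8],
  [5,0.6,-0.7,34,-10.8],
  [5,0.6,-0.7,34,-10.8],
])

```text
clock: 38.45
eef_pos: [687.7, 6.1, 211.3]
tool_rot: [-3.136, 0.035, 0.09]
force: [-0.3, -0.5, -1.1]
width: 21.4
```

```bash
python3 -c "
from h import *
tip();p=snap('wrist','w36')
im=cv2.imread('pics/w36_raw.png'); cv2.imwrite('pics/w36d.png',cv2.resize(im[190:270,280:370],None,fx=7,fy=7,interpolation=cv2.INTER_CUBIC));gotip(465.6,500.0,70,5)"
```

```text
axis [-0.0356  0.0024 -0.9994] tip [683.1   6.4  80.4] u 465.3 lat 500.1
t 38.45 pos [687.7   6.1 211.3] rot [-179.68    2.02    5.17] F [-0.3 -0.5 -1.1] T [0.   0.01 0.  ] w 21.4 q [-0.24  0.76  0.36  1.4  -0.29  1.06  0.27]
shift [-0.1 -0.4 11.2] roll 0.2 | at [688.2   6.  212.1] yaw 5.2
```

View pics/w36d.png

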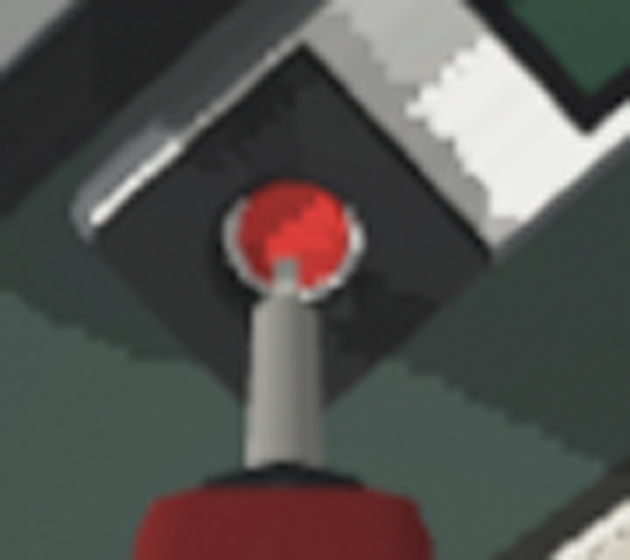

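```bash
python3 -c "
from h import *
import pickle
p=pickle.load(open('pics/w36.pkl','rb'))
a=onz(p,321,227.4,80.4);print('tip',a,proj(p,(683.1,6.4,80.4)))
for z in (64,67): print(z,'btn',onz(p,280+295/7,190+238/7,z))"
```

```text
tip [683.3   7.9  80.4] (np.float64(320.5), np.float64(229.1))
64 btn [683.9   6.4  64. ]
67 btn [683.9   7.2  67. ]
```

Request:
send_rows([
  [5,0.8,0,4,0],
  [5,0.9,0,8,0],
  [5,1,0,11,0],
  [5,1.1,0,13,0],
  [5,1.2,0,14,0],
])

```text
clock: 39.0
eef_pos: [688.9, 6.1, 197.9]
tool_rot: [-3.136, 0.034, 0.091]
force: [1.1, -1.0, -0.6]
width: 21.1
```

```bash
python3 -c "
from h import *
st();tip()"
```

```text
t 39.0 pos [688.9   6.1 197.9] rot [-179.69    1.96    5.19] F [ 1.1 -1.  -0.6] T [-0.02  0.05  0.02] w 21.1 q [-0.24  0.78  0.36  1.41 -0.29  1.04  0.27]
axis [-0.0345  0.0023 -0.9994] tip [684.4   6.4  67. ] u 466.2 lat 501.1
```

Request:
send_rows([
  [5,0,0,1,0],
  [5,0,0,2,0],
  [5,0,0,3,0],
  [5,0,0,4,0],
  [5,0,0,5,0],
])

```text
clock: 39.5
eef_pos: [688.9, 6.1, 193.3]
tool_rot: [-3.136, 0.034, 0.091]
force: [-0.3, -0.1, 2.2]
width: 21.3
```

```bash
python3 -c "
from h import *
st();tip()"
```

```text
t 39.5 pos [688.9   6.1 193.3] rot [-179.69    1.93    5.2 ] F [-0.3 -0.1  2.2] T [ 0.01  0.16 -0.  ] w 21.3 q [-0.24  0.78  0.36  1.42 -0.29  1.03  0.28]
axis [-0.034   0.0023 -0.9994] tip [684.4   6.4  62.4] u 466.2 lat 501.1
```

Request:
send_rows([
  [5,0,0,1,0],
  [5,0,0,2,0],
  [5,0,0,3,0],
  [5,0,0,4,0],
  [5,0,0,4,0],
])

```text
clock: 40.0
eef_pos: [689.1, 6.0, 191.1]
tool_rot: [-3.136, 0.032, 0.091]
force: [-2.8, 0.2, 10.8]
width: 21.4
```

```bash
python3 -c "
from h import *
st();tip();snap('wrist','w37')"
```

```text
t 40.0 pos [689.1   6.  191.1] rot [-179.68    1.85    5.19] F [-2.8  0.2 10.8] T [ 0.12  0.92 -0.04] w 21.4 q [-0.24  0.78  0.36  1.42 -0.3   1.02  0.28]
axis [-0.0327  0.0026 -0.9995] tip [684.8   6.4  60.2] u 466.4 lat 501.4
t 40.0 pos [689.1   6.  191.1] rot [-179.68    1.85    5.19] F [-2.8  0.2 10.8] T [ 0.12  0.92 -0.04] w 21.4 q [-0.24  0.78  0.36  1.42 -0.3   1.02  0.28]
```

View pics/w37.png

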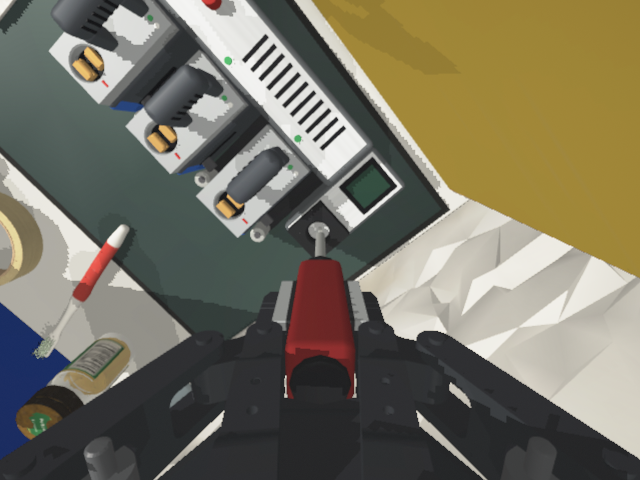

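Request:
send_rows([
  [5,0,0,2,0],
  [5,0,0,3,0],
  [5,0,0,3,0],
  [5,0,0,3,0],
  [5,0,0,3,0],
])

```text
clock: 40.55
eef_pos: [689.1, 5.9, 191.0]
tool_rot: [-3.135, 0.031, 0.091]
force: [-3.2, 0.6, 15.6]
width: 21.5
```

Request:
send_rows([
  [5,0,0,3,0],
  [5,0,0,3,0],
  [5,0,0,3,0],
  [5,0,0,3,0],
  [5,0,0,3,0],
])

```text
clock: 41.05
eef_pos: [689.0, 5.9, 191.0]
tool_rot: [-3.135, 0.03, 0.091]
force: [-4.8, 0.0, 16.6]
width: 21.5
```

```bash
python3 -c "
from h import *
st();tip();snap('wrist','w38')
im=cv2.imread('pics/w38_raw.png'); cv2.imwrite('pics/w38d.png',cv2.resize(im[140:270,180:420],None,fx=3.3,fy=4,interpolation=cv2.INTER_CUBIC))"
```

```text
t 41.05 pos [689.    5.9 191. ] rot [-179.62    1.72    5.19] F [-4.8  0.  16.6] T [ 0.14  1.76 -0.03] w 21.5 q [-0.24  0.78  0.36  1.42 -0.3   1.02  0.28]
axis [-0.0305  0.0039 -0.9995] tip [685.    6.4  60. ] u 466.6 lat 501.6
t 41.05 pos [689.    5.9 191. ] rot [-179.62    1.72    5.19] F [-4.8  0.  16.6] T [ 0.14  1.76 -0.03] w 21.5 q [-0.24  0.78  0.36  1.42 -0.3   1.02  0.28]
```

View pics/w38d.png

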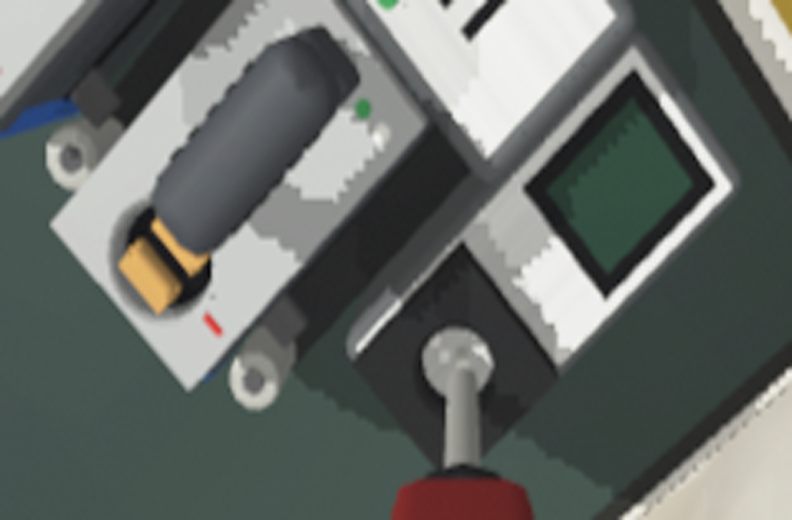

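Request:
send_rows([
  [5,0,0,2.5,0],
  [5,0,0,2.5,0],
  [5,0,0,2.5,0],
  [5,0,0,2.5,0],
  [5,0,0,2.5,0],
])

```text
clock: 41.6
eef_pos: [688.9, 5.8, 191.0]
tool_rot: [-3.134, 0.029, 0.091]
force: [-4.0, 1.2, 14.5]
width: 21.3
```

Request:
send_rows([
  [5,0,0,2.5,0],
  [5,0,0,2.5,0],
  [5,0,0,2.5,0],
  [5,0,0,2.5,0],
  [5,0,0,2.5,0],
])

```text
clock: 42.1
eef_pos: [688.8, 5.7, 191.0]
tool_rot: [-3.134, 0.029, 0.091]
force: [-3.6, 0.4, 15.0]
width: 21.0
```

Request:
send_rows([
  [5,0,0,2.5,0],
  [5,0,0,2.5,0],
  [5,0,0,2.5,0],
  [5,0,0,2.5,0],
  [5,0,0,2.5,0],
])

```text
clock: 42.6
eef_pos: [688.7, 5.6, 191.0]
tool_rot: [-3.134, 0.028, 0.091]
force: [-4.8, 0.9, 14.4]
width: 21.2
```

Request:
send_rows([
  [5,0,0,2.5,0],
  [5,0,0,2.5,0],
  [5,0,0,2.5,0],
  [5,0,0,2.5,0],
  [5,0,0,2.5,0],
])

```text
clock: 43.1
eef_pos: [688.6, 5.6, 191.0]
tool_rot: [-3.133, 0.027, 0.091]
force: [-4.4, 0.1, 14.3]
width: 21.6
```

Request:
send_rows([
  [5,0,0,2.5,0],
  [5,0,0,2.5,0],
  [5,0,0,2.5,0],
  [5,0,0,2.5,0],
  [5,0,0,2.5,0],
])

```text
clock: 43.6
eef_pos: [688.5, 5.5, 191.0]
tool_rot: [-3.133, 0.026, 0.091]
force: [-3.8, 0.2, 13.9]
width: 21.0
```

Request:
send_rows([
  [5,0,0,2.5,0],
  [5,0,0,2.5,0],
  [5,0,0,2.5,0],
  [5,0,0,2.5,0],
  [5,0,0,2.5,0],
])

```text
clock: 44.1
eef_pos: [688.4, 5.4, 191.0]
tool_rot: [-3.132, 0.025, 0.091]
force: [-3.0, 0.1, 14.6]
width: 21.1
```

```bash
python3 -c "
from h import *
st();tip();snap('wrist','w39')
im=cv2.imread('pics/w39_raw.png'); cv2.imwrite('pics/w39d.png',cv2.resize(im[60:300,160:480],None,fx=2.4,fy=2.4,interpolation=cv2.INTER_CUBIC))"
```

```text
t 44.1 pos [688.4   5.4 191. ] rot [-179.46    1.46    5.19] F [-3.   0.1 14.6] T [0.08 1.46 0.02] w 21.1 q [-0.23  0.78  0.35  1.43 -0.3   1.01  0.28]
axis [-0.0262  0.0071 -0.9996] tip [685.    6.3  60.1] u 466.5 lat 501.6
t 44.1 pos [688.4   5.4 191. ] rot [-179.46    1.46    5.19] F [-3.   0.1 14.6] T [0.08 1.46 0.02] w 21.1 q [-0.23  0.78  0.35  1.43 -0.3   1.01  0.28]
```

View pics/w39d.png

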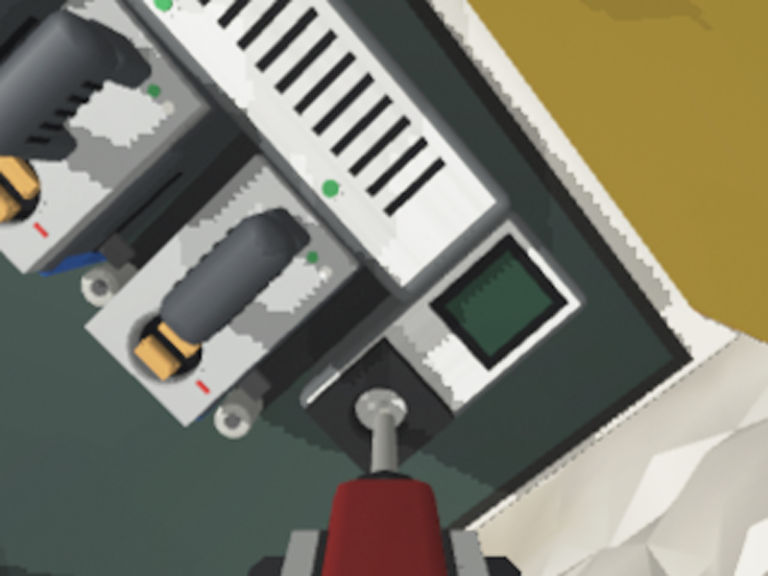

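Request:
send_rows([
  [5,0,0,-2,0],
  [5,0,0,-8,0],
  [5,0,0,-16,0],
  [5,0,0,-30,0],
  [5,0,0,-45,0],
])

```text
clock: 44.65
eef_pos: [689.6, 5.1, 236.6]
tool_rot: [-3.132, 0.026, 0.091]
force: [1.4, -0.6, -1.5]
width: 21.8
```

```bash
python3 -c "
from h import *
st();tip();snap('wrist','w40')
im=cv2.imread('pics/w40_raw.png'); cv2.imwrite('pics/w40d.png',cv2.resize(im[60:300,160:480],None,fx=2.4,fy=2.4,interpolation=cv2.INTER_CUBIC))"
```

```text
t 44.65 pos [689.6   5.1 236.6] rot [-179.46    1.48    5.19] F [ 1.4 -0.6 -1.5] T [ 0.02 -0.1   0.04] w 21.8 q [-0.24  0.74  0.37  1.38 -0.28  1.1   0.27]
axis [-0.0266  0.007  -0.9996] tip [686.1   6.  105.7] u 467.1 lat 502.7
t 44.65 pos [689.6   5.1 236.6] rot [-179.46    1.48    5.19] F [ 1.4 -0.6 -1.5] T [ 0.02 -0.1   0.04] w 21.8 q [-0.24  0.74  0.37  1.38 -0.28  1.1   0.27]
```

View pics/w40d.png

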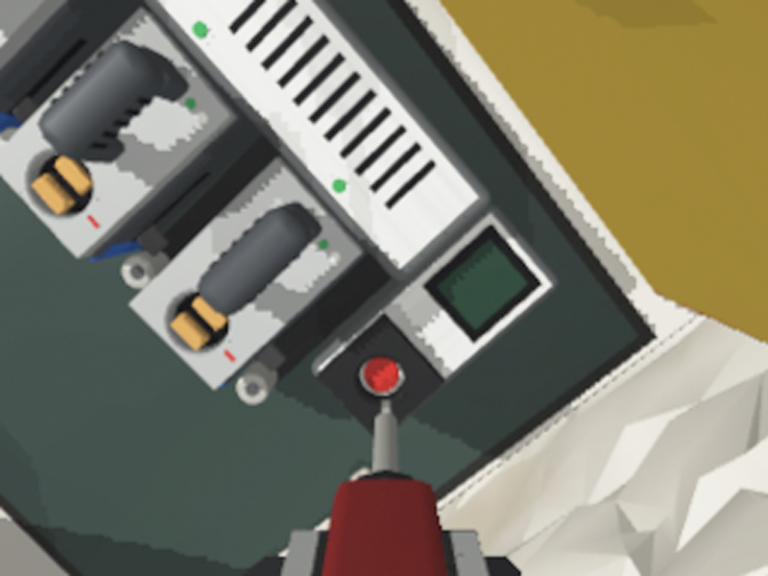

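```bash
python3 -c "
from h import *
gotip(489.2,162.6,140,47.6)"
```

```text
shift [-216.  -266.8  -24.3] roll -42.41 | at [691.3   4.8 239.9] yaw 5.19
```

Request:
send_rows([
  [5,0,0,-20,-8],
  [5,0,0,-40,-16],
  [5,-20,-20,-45,-24],
  [5,-50,-55,-45,-32],
  [5,-80,-90,-45,-40],
])

```text
clock: 45.2
eef_pos: [604.0, 87.0, 287.8]
tool_rot: [-3.123, 0.009, 0.793]
force: [-0.4, 1.0, -1.0]
width: 21.2
```

```bash
python3 -c "
from h import *
st();tip();gotip(489.2,162.6,140,47.6)"
```

```text
t 45.2 pos [604.   87.  287.8] rot [-178.92    0.51   45.42] F [-0.4  1.  -1. ] T [ 0.07 -0.06 -0.01] w 21.2 q [-0.31  0.54  0.2   1.57 -0.13  1.06  0.72]
axis [-0.0197  0.0068 -0.9998] tip [601.4  87.9 156.8] u 470.4 lat 384.9
shift [  10.5 -222.4   20.9] roll -2.18 | at [604.   87.  287.8] yaw 45.42
```

Request:
send_rows([
  [5,3,-45,0,-2],
  [5,5,-90,0,-2],
  [5,8,-135,0,-2],
  [5,10,-180,5,-2],
  [5,10.5,-222,15,-2],
])

```text
clock: 45.7
eef_pos: [452.3, 252.3, 277.9]
tool_rot: [-3.123, 0.005, 0.828]
force: [1.3, 0.6, -0.5]
width: 21.0
```

Request:
send_rows([
  [5,0,0,0,0],
  [5,0,0,0,0],
])

```text
clock: 45.9
eef_pos: [451.9, 253.3, 278.3]
tool_rot: [-3.123, 0.004, 0.831]
force: [0.4, -0.1, -0.6]
width: 21.6
```

```bash
python3 -c "
from h import *
st();tip();gotip(489.2,162.6,110,47.6);snap('wrist','w41');snap('side','s41',(160,320,150,380),2.5);snap('scene','c41',(160,320,150,380),2.5)
a=cv2.imread('pics/s41.png');b=cv2.imread('pics/c41.png');cv2.imwrite('pics/sc41.png',np.hstack([a,b]))"
```

```text
t 45.9 pos [451.9 253.3 278.3] rot [-178.95    0.25   47.61] F [ 0.4 -0.1 -0.6] T [-0.02 -0.05  0.01] w 21.6 q [-0.67  0.41  0.16  1.84 -0.1   0.92  0.37]
axis [-0.0164  0.0091 -0.9998] tip [449.7 254.5 147.3] u 491.2 lat 160.5
shift [-1.8  2.8 37.3] roll 0.01 | at [451.9 253.3 278.3] yaw 47.61
t 45.9 pos [451.9 253.3 278.3] rot [-178.95    0.25   47.61] F [ 0.4 -0.1 -0.6] T [-0.02 -0.05  0.01] w 21.6 q [-0.67  0.41  0.16  1.84 -0.1   0.92  0.37]
t 45.95 pos [453.  252.1 278.4] rot [-179.01    0.23   47.45] F [ 1.  -0.2 -0.4] T [-0.01 -0.08  0.01] w 21.4 q [-0.67  0.41  0.17  1.83 -0.1   0.92  0.37]
t 46.0 pos [453.5 251.4 278.3] rot [-179.02    0.24   47.35] F [ 0.9  0.7 -1.5] T [-0.05 -0.02 -0.06] w 21.2 q [-0.67  0.41  0.17  1.83 -0.1   0.92  0.37]
```

View pics/sc41.png

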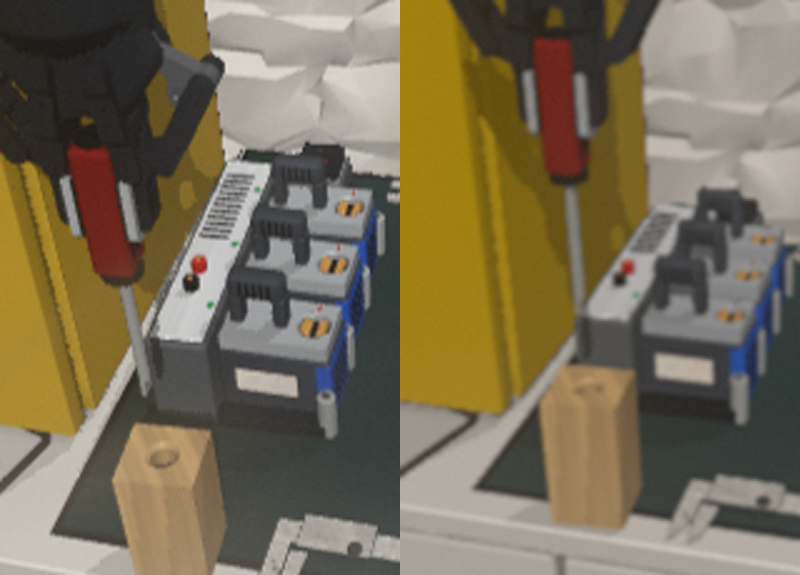

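View pics/w41.png

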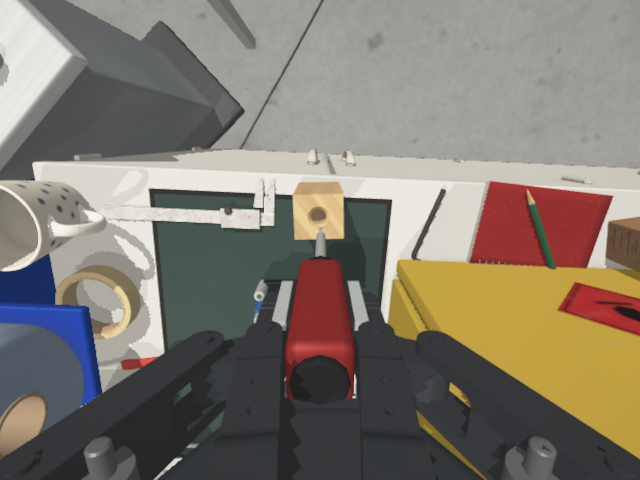

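```bash
python3 -c "
from h import *
import pickle
im=cv2.imread('pics/w41_raw.png'); cv2.imwrite('pics/w41d.png',cv2.resize(im[175:265,280:360],None,fx=7,fy=6.6,interpolation=cv2.INTER_CUBIC))
p=pickle.load(open('pics/w41.pkl','rb'))
print(onz(p,317.5,214,94),proj(p,(449.7,254.5,147.3)))"
```

```text
[447.  253.3  94. ] (np.float64(320.1), np.float64(229.6))
```

View pics/w41d.png

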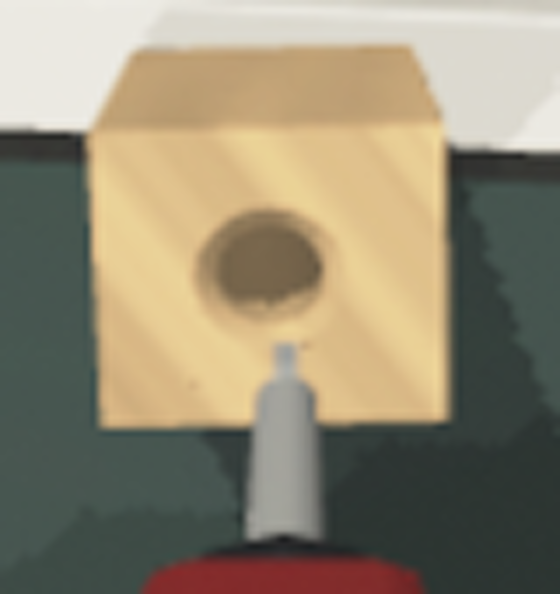

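```bash
python3 -c "
from h import *
import pickle
p=pickle.load(open('pics/w41.pkl','rb'))
h=onz(p,318.1,215.2,94);t=onz(p,320.9,227.3,147.3);print(h,t, h[:2]@U,h[:2]@Rr, t[:2]@U,t[:2]@Rr);st();tip()"
```

```text
[448.3 252.9  94. ] [448.7 256.3 147.3] 489.05534000000006 160.53908000000004 491.83596 158.54186
t 46.05 pos [453.7 251.1 278.3] rot [-179.01    0.25   47.29] F [ 0.6 -0.6 -1.2] T [ 0.01 -0.05  0.01] w 21.5 q [-0.67  0.41  0.17  1.83 -0.1   0.92  0.37]
axis [-0.0156  0.0085 -0.9998] tip [451.7 252.2 147.3] u 490.8 lat 163.5
```

Request:
send_rows([
  [5,-1,-0.5,0,0],
  [5,-2,-0.8,10,0],
  [5,-2,-0.5,25,0],
  [5,-2,0,38,0],
  [5,-2,0,42,0],
])

```text
clock: 46.55
eef_pos: [451.0, 248.9, 234.5]
tool_rot: [-3.124, 0.008, 0.824]
force: [-0.8, -0.5, -0.6]
width: 21.5
```

```bash
python3 -c "
from h import *
tip();p=snap('wrist','w42')
im=cv2.imread('pics/w42_raw.png'); cv2.imwrite('pics/w42d.png',cv2.resize(im[175:265,280:360],None,fx=7,fy=6.6,interpolation=cv2.INTER_CUBIC))"
```

```text
axis [-0.0183  0.0066 -0.9998] tip [448.6 249.7 103.5] u 486.9 lat 162.9
t 46.55 pos [451.  248.9 234.5] rot [-178.97    0.43   47.23] F [-0.8 -0.5 -0.6] T [-0.08 -0.04 -0.01] w 21.5 q [-0.66  0.46  0.16  1.89 -0.12  0.81  0.39]
```

View pics/w42d.png

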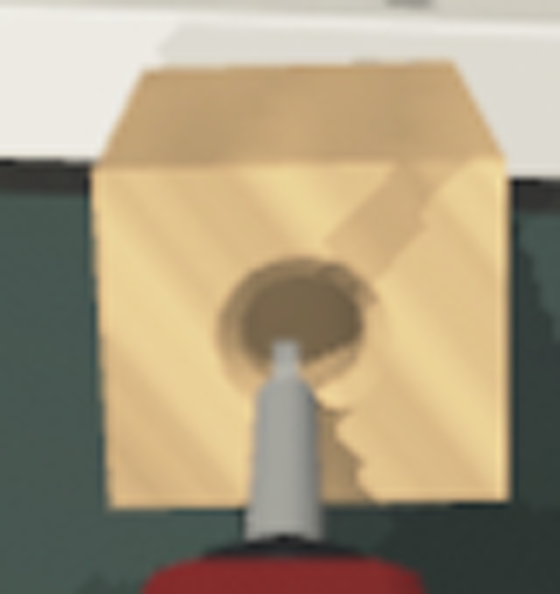

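```bash
python3 -c "
from h import *
import pickle
p=pickle.load(open('pics/w42.pkl','rb'))
h=onz(p,322.6,224.7,94);t=onz(p,320.9,227,103.5);print(h[:2]@U,h[:2]@Rr, t[:2]@U,t[:2]@Rr);st();tip()"
```

```text
488.88196 161.23906000000002 487.56227 160.68359
t 46.6 pos [451.1 249.  234.6] rot [-178.97    0.42   47.24] F [-0.1  0.2 -1.1] T [-0.06  0.    0.04] w 21.4 q [-0.66  0.46  0.16  1.89 -0.12  0.81  0.39]
axis [-0.0181  0.0068 -0.9998] tip [448.7 249.9 103.6] u 487.1 lat 162.8
```

Request:
send_rows([
  [5,1.3,0.6,0,0],
  [5,1.3,0.6,6,0],
  [5,1.3,0.6,15,0],
  [5,1.3,0.6,28,0],
  [5,1.3,0.6,40,0],
])

```text
clock: 47.1
eef_pos: [451.6, 250.3, 194.2]
tool_rot: [-3.123, 0.006, 0.825]
force: [-0.1, 0.1, -0.4]
width: 21.4
```

```bash
python3 -c "
from h import *
st();tip()"
```

```text
t 47.1 pos [451.6 250.3 194.2] rot [-178.96    0.36   47.25] F [-0.1  0.1 -0.4] T [ 0.15  0.06 -0.02] w 21.4 q [-0.65  0.52  0.14  1.94 -0.13  0.71  0.4 ]
axis [-0.0176  0.0077 -0.9998] tip [449.3 251.3  63.2] u 488.5 lat 162.3
```

In the hole (tip at z≈63) with no lateral force. Continuing down.

Request:
send_rows([
  [5,0,0,12,0],
  [5,0,0,25,0],
  [5,0,0,38,0],
  [5,0,0,48,0],
  [5,0,0,53,0],
])

```text
clock: 47.6
eef_pos: [450.2, 250.4, 140.0]
tool_rot: [-3.123, 0.008, 0.825]
force: [-0.2, -0.8, -2.1]
width: 21.3
```

```bash
python3 -c "
from h import *
st();tip()"
```

```text
t 47.6 pos [450.2 250.4 140. ] rot [-178.94    0.46   47.26] F [-0.2 -0.8 -2.1] T [ 0.02  0.02 -0.02] w 21.3 q [-0.63  0.6   0.12  1.98 -0.15  0.58  0.42]
axis [-0.019   0.0067 -0.9998] tip [447.7 251.3   9. ] u 487.4 lat 161.2
```

Request:
send_rows([
  [5,0,0,1,0],
  [5,0,0,2,0],
  [5,0,0,3,0],
  [5,0,0,4,0],
  [5,0,0,4,0],
])

```text
clock: 48.1
eef_pos: [450.5, 250.5, 137.0]
tool_rot: [-3.123, 0.007, 0.825]
force: [-1.3, 0.1, 5.2]
width: 21.2
```

```bash
python3 -c "
from h import *
st();tip();snap('side','s43',(160,320,210,380),3.5)"
```

```text
t 48.1 pos [450.5 250.5 137. ] rot [-178.96    0.38   47.25] F [-1.3  0.1  5.2] T [-0.17  0.23 -0.02] w 21.2 q [-0.63  0.61  0.12  1.98 -0.15  0.57  0.42]
axis [-0.0179  0.0075 -0.9998] tip [448.2 251.5   6. ] u 488.0 lat 161.4
t 48.1 pos [450.5 250.5 137. ] rot [-178.96    0.38   47.25] F [-1.3  0.1  5.2] T [-0.17  0.23 -0.02] w 21.2 q [-0.63  0.61  0.12  1.98 -0.15  0.57  0.42]
```

View pics/s43.png

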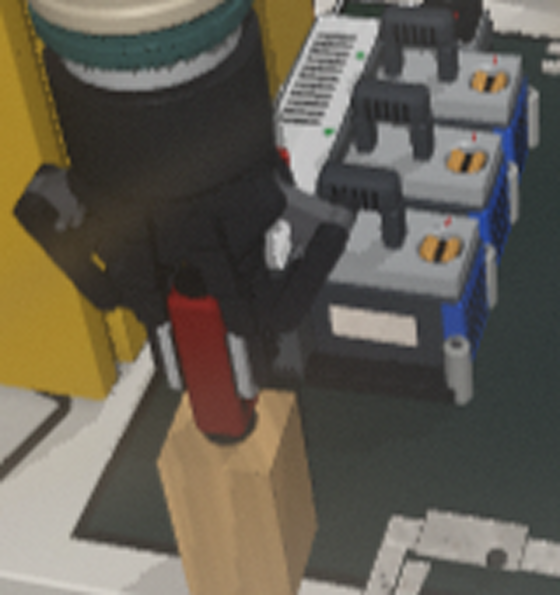

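Seated at z 137.0, the same height as at pick-up, with 5 N of support. Releasing.

Request:
send_rows([
  [30,0,0,-1,0],
  [50,0,0,-1,0],
  [60,0,0,-1,0],
  [60,0,0,-1,0],
  [60,0,0,-1,0],
])

```text
clock: 48.65
eef_pos: [450.5, 250.6, 137.9]
tool_rot: [-3.123, 0.007, 0.825]
force: [0.7, -0.2, 0.1]
width: 60.0
```

```bash
python3 -c "
from h import *
st();go((450.5,250.5,270))"
```

```text
t 48.65 pos [450.5 250.6 137.9] rot [-178.96    0.38   47.26] F [ 0.7 -0.2  0.1] T [-0.03 -0.04 -0.03] w 60.0 q [-0.63  0.6   0.12  1.98 -0.15  0.57  0.42]
shift [  -0.9   -2.4 -132.1] roll 0 | at [450.5 250.6 137.9] yaw 47.26
```

Request:
send_rows([
  [60,-0.2,-0.5,-30,0],
  [60,-0.4,-1,-60,0],
  [60,-0.6,-1.6,-90,0],
  [60,-0.9,-2.4,-132,0],
  [60,-0.9,-2.4,-170,0],
])

```text
clock: 49.15
eef_pos: [450.9, 250.1, 309.5]
tool_rot: [-3.123, 0.007, 0.825]
force: [0.5, 0.5, -0.2]
width: 59.9
```

Request:
send_rows([
  [60,0,0,-40,0],
  [60,0,40,-60,0],
  [60,0,60,-60,0],
  [60,0,60,-60,0],
  [60,0,60,-60,0],
])

```text
clock: 49.65
eef_pos: [495.5, 209.0, 367.9]
tool_rot: [-3.122, 0.008, 0.824]
force: [-0.7, 0.3, -0.5]
width: 60.3
```

```bash
python3 -c "
from h import *
snap('wrist','w44');snap('side','s44',(160,420,150,400),2.3)"
```

```text
t 49.65 pos [495.5 209.  367.9] rot [-178.89    0.45   47.22] F [-0.7  0.3 -0.5] T [0.   0.01 0.  ] w 60.3 q [-0.58  0.36  0.2   1.64 -0.09  1.16  0.47]
t 49.7 pos [495.  209.7 367.7] rot [-178.86    0.46   47.31] F [0.1 0.2 0.1] T [-0.01 -0.   -0.05] w 60.4 q [-0.59  0.36  0.2   1.64 -0.09  1.16  0.47]
```

View pics/w44.png

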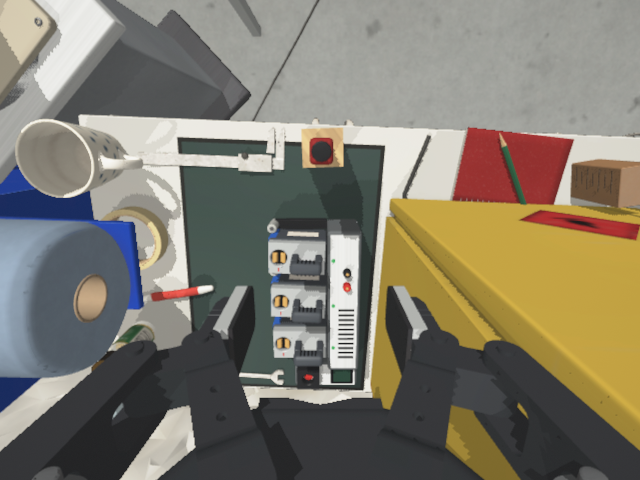

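View pics/s44.png

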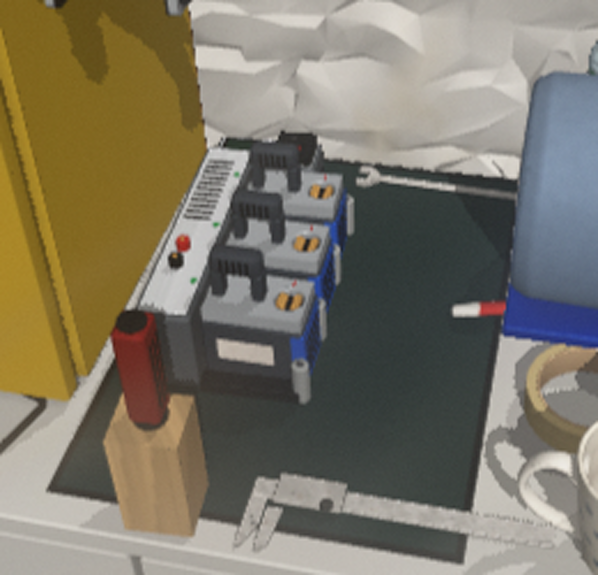

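```bash
python3 -c "
import cv2
im=cv2.imread('pics/w44_raw.png'); cv2.imwrite('pics/w44d.png',cv2.resize(im[215:390,255:370],None,fx=3.4,fy=3.4,interpolation=cv2.INTER_CUBIC))"
```

```text
(no output)
```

View pics/w44d.png

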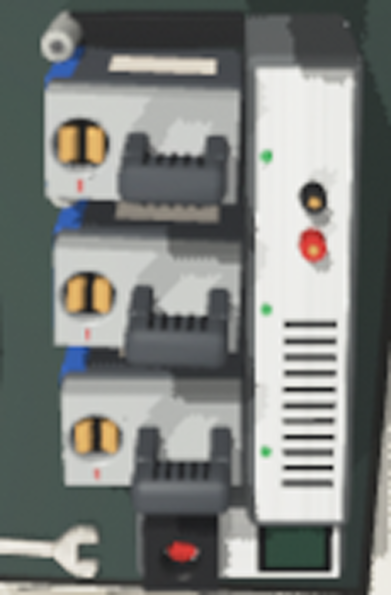

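All three slots point across the packs at their red marks, and the packs sit against the housing. Handing in.

```bash
python3 -c "
from cell import ctrl
print(ctrl.finish_job())"
```

```text
the job is handed in; nothing more can be done
None
```

All three packs are home and locked, the restart button has been held down, and the screwdriver is back in its stand. The job was handed in at about 50 s, and no verdict came back.

- **Packs:** I lifted each pack by its handle into its own bay and pushed it against the housing. The third came back 3.6 mm as I let go, or was knocked. I pushed it home by its tail, and a new picture showed all three tails in line.
- **Locks:** I turned each screw clockwise until the turning moment rose from about 0.1 to 0.24 N m. In the final picture all three slots lie across the packs. Close-ups after each turn showed the tongue behind its keeper post.
- **Restart:** I held the button bottomed out for about 4 s (clock 40.0 to 44.1) at 11–17 N. It sank out of sight into its well and came back up afterwards.
- **Screwdriver:** It went down to the height it was picked up from, and the final picture shows it upright with its collar on the block.
- **Other things:** The caliper, spanner, bottle, jar and pen were not touched.

Two readings disagreed with the rest. The tool's tilt drifted up to about 2.7° during the run, so I corrected for it in the blade and hole positions. On the second pack's last few degrees of turn, the tip shifted about 2.5 mm along the slot and the moment fell to zero, but that screw still shows as locked in the pictures.

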